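# Store the stripped test rig: cores into the jar, modules into the rack

## Robot

A 6-joint arm with a two-finger parallel gripper is mounted at the origin on the work surface. World frame = base frame: x ahead of the robot, y to its left, z up, the work surface at z = 0. Lengths are in m, angles in rad, forces in N, time in s.
With the tool pointing down it reaches from about 0.4 to 0.825 m from the base axis. Payload 7 kg.
Tool frame: the origin (TCP) lies between the finger pads, 19 mm behind the fingertips; this is the grasp point; x points along the fingers, z is the direction in which the jaws open and shut, and the axes are right-handed (so a half turn about x gives the same grasp; the last joint's range is limited). The gripper opens to 88 mm and grips with 3 to 60 N. Pads are 19 mm wide; open, the fingers measure 130 mm over their backs; the gripper's body (78 mm by 193 mm) begins 47 mm behind the grasp point.
Start: joints at [-0.887, 0.359, 0.012, 0, -1.224, -0.288], TCP at [0.26, -0.623, 0.245] pointing down, gripper open.
Joint ranges: [-3.07, 3.07], [-1.43, 2.12], [-1.02, 1.25], [-3.03, 1.67], [-3.05, -0], [-3.03, 3.03]. Speed limits (rad/s): [2.39, 2.39, 3.01, 3.14, 3.14, 3.14].

## Interface

Orientations are given as [roll, pitch, yaw] about the fixed x, y, z axes, in that order (R = Rz(yaw) Ry(pitch) Rx(roll)).
In Python, from station import arm, viewer, spotter gives the robot as it stands.
- The arm moves only by the shell command python3 -m handwheel 'ROWS' [FORCE]. ROWS is a JSON object of lists of equal length, an entry for each row: "gripper": the gripper command: -1 is shut, 1 is fully open, values between are in proportion; "travel": the shift along the world's x, y, z each as a share of 500 mm, from -1 to 1, a list of three; "spin": the turn about the world's z as a share of 45 degrees, from -1 to 1. A call has 1 to 20 rows; each row is the pose to reach, as a shift and turn from the pose commanded when the call began; what a row does not reach only later rows make up. A row lasts 1/10 s, in which the tool goes at most 50 mm and 8.59 degrees, less where a joint would pass 70% of its speed; a pose out of reach is approached as far as the arm can. A call with a number of a shift or a turn outside -1 to 1 is refused whole. A call with a gripper value outside its range is refused whole. The fingers move at their own pace and stop on an object; FORCE is the grip in N (left out, the last holds). Time passes only in rows, so rows that repeat a pose let the fingers close. It gives the time, the measured TCP pose, the force and the opening at its end, in the units of the state.
- arm.get_state(): the state, without advancing time (a new reading comes with each control period).
- viewer.grab_frame(name): name is "side" or "top" or "wrist"; returns a dict with "pixels" (420x560x3 uint8, blue, green, red), "fx", "fy", "cx", "cy" (pixels), "k1" (the pictures are not rectified: a ray, as slopes to the right and down, at radius r is drawn at 1 + k1 r^2 times it, then the intrinsics apply), "eye" and "attitude" of the camera in the world. Camera axes: x right, y down, z forward; pixel columns grow to the right and rows downward; lengths in m; the calibration is good to about 2 mm. A picture is of the moment at which its call begins. There is no depth.
- arm.job_done(): hands the job in, once; it reports no verdict.
Trained networks look in the newest picture that a camera, given by its name, has taken for a name from the list of things; names that differ only in an ending like _2 or _b are one class to them, and where a whole thing is asked for, a point or a joint stands for the part that bears it (a point fixed in the world has none). Each returns a list of dicts, best first, with "conf" (0 to 1); they miss things now and then, are a little off and sometimes report something else, mostly with a low value. They report only what shows in the picture. A call takes as long as a camera call. They do not tell look-alikes from the thing itself.
- spotter.spot_in(camera, label): "rect" ([left, top, right, bottom] in pixels, round what is visible of it).
- spotter.tip_of(camera, label): "at" ([column, row] in pixels: a listed point, or the origin of a listed thing).
The state is a dict: "t": time; "q": joint angles; "qd": joint speeds; "joint_efforts": joint torques, N m; "eef_pos": TCP position; "ee_rot": TCP orientation; "force": force on the tool from outside, world axes, zero at the start; "moment": the same for the moment, N m; "width": finger opening in m.
Only numpy, scipy, OpenCV 4.12 (cv2) and the standard library are available. Lean on these libraries where they do the work, as an engineer would, in place of code of your own. Each camera call takes 0.05 s, during which the arm holds its last target.

## Task

Put the stripped test rig away. Move the funnel from its stand onto the jar and pour all the blue cores out of the scoop through it into the jar, then set the scoop back level on its mat and the funnel back upright in its stand. Slide every plug-in module fully home into the bay of its own colour, and leave the multimeter, the white bottle and the copper coil alone.

Things in the scene. Friction and masses are not known exactly. Their poses are not given: they have to be found in the camera images.
- jar: clear round jar, fixed to the bench, open at the top, black foot: outer diameter 68 mm, height 100 mm, inner diameter 56 mm, inner floor 6 mm up. Origin: centre of its underside; z up.
- stand: grey square funnel stand, fixed: an upright open box 68 x 68 mm outside, 56 x 56 mm inside, 50 mm high, on a thin dark 96 mm plate. Origin: centre of its underside; z up.
- funnel: loose bare-metal funnel, 150 g, 86 mm high: neck 46 mm outside, 40 inside, then from 40 mm up a 45 degree cone to a 140 mm mouth. Below the cone a flat square collar, 76 x 76 mm, 36 to 40 mm up. In the stand (at the start) or the jar the neck goes in with 5 mm play all round and the collar rests on the rim, origin then 36 mm below the rim. Origin: centre of the neck's lower end; z up.
- funnel_grip (a point): on the funnel's orange square grip post (20 x 20 mm, sides along the funnel's x and y), which stands on the rim, centred 78 mm from the axis along the funnel's +y, from 80 to 130 mm above the funnel's origin; this point is 115 mm above it, a good height for the TCP
- mat: blue flat mat, fixed, 200 x 130 mm, 3 mm thick; the scoop starts on it. Origin: centre of its underside; x along the long side.
- scoop: loose bare-metal scoop, 200 g, holding the cores: a trough 120 mm long, 64 wide inside, walls 45 mm high, back wall 50 high, open at the front (-x). Its floor slopes down to the back by 9.5 degrees when level, so cores stay in; tipping the front down by 35 to 55 degrees empties it. Starts on the mat. Origin: underside, middle of the trough; z up.
- scoop_grip (a point): on the scoop's orange square grip post (20 x 20 mm, sides along the scoop's x and y), behind the back wall: centre at x = +74 mm, y = 0 in the scoop's frame, 10 to 100 mm above its underside; this point is 83 mm above it, a good height for the TCP
- scoop_spout (a point): middle of the lower edge of the scoop's open front, at (-60, 0, 25) mm in the scoop's frame
- core0: blue glazed ferrite core, a smooth rod with round ends, 16 mm thick and 22 mm long, 20 g, lying in the scoop at the start; rolls and slides easily (friction about 0.3). Origin: its centre; x along its length. May be absent (None).
- core1: blue glazed ferrite core, a smooth rod with round ends, 16 mm thick and 22 mm long, 20 g, lying in the scoop at the start; rolls and slides easily (friction about 0.3). Origin: its centre; x along its length. May be absent (None).
- core2: blue glazed ferrite core, a smooth rod with round ends, 16 mm thick and 22 mm long, 20 g, lying in the scoop at the start; rolls and slides easily (friction about 0.3). Origin: its centre; x along its length. May be absent (None).
- core3: blue glazed ferrite core, a smooth rod with round ends, 16 mm thick and 22 mm long, 20 g, lying in the scoop at the start; rolls and slides easily (friction about 0.3). Origin: its centre; x along its length. May be absent (None).
- core4: blue glazed ferrite core, a smooth rod with round ends, 16 mm thick and 22 mm long, 20 g, lying in the scoop at the start; rolls and slides easily (friction about 0.3). Origin: its centre; x along its length. May be absent (None).
- core5: blue glazed ferrite core, a smooth rod with round ends, 16 mm thick and 22 mm long, 20 g, lying in the scoop at the start; rolls and slides easily (friction about 0.3). Origin: its centre; x along its length. May be absent (None).
- module_red: loose plug-in module, 120 g, flat on the bench: green board 90 mm long (x = 0 to 90), 56 wide, 8 thick; red panel across its rear end (x = -6 to 0, 56 wide, 30 high); behind it an upright red grip post, 20 x 20 mm, centre at x = -16, z = 0 to 62. Origin: underside, where board meets panel; +x along the board, the way it goes in. May be absent (None).
- mouth_red (a point): bay with red strips on its roof's front edge; fixed grey box 100 mm deep, 78 wide, 34 high, one of three side by side. A level slot 62 mm wide and 14 high runs in from its front, slot floor 12 mm above the bench. This point: middle of the slot floor at the front face; +x the way a module goes in. A module fully home (panel against the face) has its origin here, give or take 3 mm.
- module_yellow: loose plug-in module, 120 g, flat on the bench: green board 90 mm long (x = 0 to 90), 56 wide, 8 thick; yellow panel across its rear end (x = -6 to 0, 56 wide, 30 high); behind it an upright yellow grip post, 20 x 20 mm, centre at x = -16, z = 0 to 62. Origin: underside, where board meets panel; +x along the board, the way it goes in. May be absent (None).
- mouth_yellow (a point): bay with yellow strips on its roof's front edge; fixed grey box 100 mm deep, 78 wide, 34 high, one of three side by side. A level slot 62 mm wide and 14 high runs in from its front, slot floor 12 mm above the bench. This point: middle of the slot floor at the front face; +x the way a module goes in. A module fully home (panel against the face) has its origin here, give or take 3 mm.
- module_blue: loose plug-in module, 120 g, flat on the bench: green board 90 mm long (x = 0 to 90), 56 wide, 8 thick; blue panel across its rear end (x = -6 to 0, 56 wide, 30 high); behind it an upright blue grip post, 20 x 20 mm, centre at x = -16, z = 0 to 62. Origin: underside, where board meets panel; +x along the board, the way it goes in. May be absent (None).
- mouth_blue (a point): bay with blue strips on its roof's front edge; fixed grey box 100 mm deep, 78 wide, 34 high, one of three side by side. A level slot 62 mm wide and 14 high runs in from its front, slot floor 12 mm above the bench. This point: middle of the slot floor at the front face; +x the way a module goes in. A module fully home (panel against the face) has its origin here, give or take 3 mm.
- meter: bystander: yellow handheld multimeter lying flat, 150 x 75 x 36 mm. Origin: centre of its underside.
- bottle: bystander: white dispenser bottle with red nozzle, 60 mm across, 130 mm high. Origin: centre of its underside.
- coil: bystander: copper coil on a black bobbin, 72 mm across, 70 mm high, upright. Origin: centre of its underside.
Not all that is in view belongs to the job. Leave any pink or purple look-alike of the jar alone.

How it is judged:
On the way, in this order (a step that is already met when the one before it is completed fails the run):
1. the funnel stands upright in the jar's mouth (within 12 mm of its axis) (horizontal distance between funnel and jar below 0.012 m and height (world z) of funnel between 0.055 and 0.075 m and angle between funnel's own z axis and vertical below 0.15 rad), for 0.2 s.
2. the scoop is tipped by more than 15 degrees with its front edge over the funnel (within 80 mm of its axis), the funnel still in the jar (all of step 1 and angle between scoop's own z axis and vertical above 0.25 rad and horizontal distance between scoop_spout and funnel below 0.08 m), for 0.1 s.
3. all cores lie in the jar, the funnel still in its mouth (all of step 1 and horizontal distance between each of core0, core1, core2, core3, core4, core5 and jar below 0.032 m and height (world z) of each of core0, core1, core2, core3, core4, core5 below 0.065 m), for 0.2 s.
At the end, for the whole second after the job is handed in: All cores in the jar; funnel upright in its stand (within 12 mm of its axis); scoop level on the mat (origin within 60 mm along, 45 mm across of the mat centre); every module straight in the bay of its own colour, within 6 mm of fully home; all at rest (horizontal distance between each of core0, core1, core2, core3, core4, core5 and jar below 0.032 m and height (world z) of each of core0, core1, core2, core3, core4, core5 below 0.065 m and horizontal distance between funnel and stand below 0.012 m and height (world z) of funnel below 0.024 m and angle between funnel's own z axis and vertical below 0.15 rad and x of scoop in the frame of mat between -0.06 and 0.06 m and y of scoop in the frame of mat between -0.045 and 0.045 m and angle between scoop's own z axis and vertical below 0.1 rad and height (world z) of scoop below 0.012 m and x of module_red in the frame of mouth_red above -0.006 m and y of module_red in the frame of mouth_red between -0.008 and 0.008 m and z of module_red in the frame of mouth_red between -0.006 and 0.009 m and angle between the x axis of module_red and the x axis of mouth_red, either way round below 0.12 rad and x of module_yellow in the frame of mouth_yellow above -0.006 m and y of module_yellow in the frame of mouth_yellow between -0.008 and 0.008 m and z of module_yellow in the frame of mouth_yellow between -0.006 and 0.009 m and angle between the x axis of module_yellow and the x axis of mouth_yellow, either way round below 0.12 rad and x of module_blue in the frame of mouth_blue above -0.006 m and y of module_blue in the frame of mouth_blue between -0.008 and 0.008 m and z of module_blue in the frame of mouth_blue between -0.006 and 0.009 m and angle between the x axis of module_blue and the x axis of mouth_blue, either way round below 0.12 rad and linear speed of each of module_red, module_yellow, module_blue, funnel, scoop below 0.03 m/s); the robot touches nothing.
It fails at once if the meter is moved more than 25 mm or tipped (distance of meter from where it was at the start of the episode above 0.025 m or angle between meter's own z axis and vertical above 0.3 rad).
It fails at once if the bottle is moved more than 25 mm or tipped (distance of bottle from where it was at the start of the episode above 0.025 m or angle between bottle's own z axis and vertical above 0.3 rad).
It fails at once if the coil is moved more than 25 mm or tipped (distance of coil from where it was at the start of the episode above 0.025 m or angle between coil's own z axis and vertical above 0.3 rad).
Of module_red, module_yellow, module_blue only 2 to 3 are there at a start; the rules pass over those that are not, and their reading is None.
Of core0, core1, core2, core3, core4, core5 only 4 to 6 are there at a start; the rules pass over those that are not, and their reading is None.
At some moment in a run one of module_red, module_yellow, module_blue, scoop may be knocked a few centimetres aside while the robot is not near it.
It also fails if it takes over 210 s, if anything falls off the work surface, if the arm or the gripper's body presses on something with over 40 N, if the wrist force passes 120 N, or if a joint passes its speed limit or range.

## Working session

There is one attempt and no reset: what is moved stays moved. The work goes in short steps, Python scripts to look and compute and a shell command to move; the robot and the scene stay as the last step left them, time stands still between calls to the robot, and variables do not carry over. Pictures are saved under pics/ and viewed, and the job is handed in when it is done.

```bash
ls; mkdir -p pics; cat > h.py <<'E'
import numpy as np, cv2, json
from station import arm, viewer, spotter
from scipy.spatial.transform import Rotation as R
def grab(n,save=None):
    f=viewer.grab_frame(n)
    if save: cv2.imwrite('pics/'+save+'.png',f['pixels'])
    return f
def Rc(f):
    a=np.array(f['attitude'],float)
    if a.shape==(3,3): return a
    return R.from_euler('xyz',a).as_matrix()
def ray(f,px):
    x=(px[0]-f['cx'])/f['fx'];y=(px[1]-f['cy'])/f['fy']
    u=np.array([x,y]);v=u.copy()
    for _ in range(30): v=u/(1+f['k1']*(v@v))
    d=Rc(f)@np.array([v[0],v[1],1.]);return np.array(f['eye'],float),d/np.linalg.norm(d)
def onz(f,px,z):
    e,d=ray(f,px);return e+d*(z-e[2])/d[2]
def proj(f,P):
    c=Rc(f).T@(np.array(P,float)-np.array(f['eye']));v=c[:2]/c[2]
    v=v*(1+f['k1']*(v@v));return np.array([v[0]*f['fx']+f['cx'],v[1]*f['fy']+f['cy']])
def tri(obs):
    A=np.zeros((3,3));b=np.zeros(3)
    for f,px in obs:
        e,d=ray(f,px);M=np.eye(3)-np.outer(d,d);A+=M;b+=M@e
    return np.linalg.solve(A,b)
E
python3 - <<'E'
from h import *
for n in ('side','top','wrist'):
    f=grab(n,n+'0'); print(n,{k:(np.round(v,4).tolist()) for k,v in f.items() if k!='pixels'})
print(arm.get_state())
E
```

```text
pics
side {'fx': 388.3332, 'fy': 388.3332, 'cx': 280.6211, 'cy': 209.9567, 'k1': -0.0351, 'eye': [0.292, 0.6555, 0.8094], 'attitude': [-2.3981, -0.0192, -2.7809]}
top {'fx': 391.9158, 'fy': 391.9158, 'cx': 272.319, 'cy': 201.54, 'k1': -0.096, 'eye': [0.3199, 0.0318, 1.2908], 'attitude': [-2.9866, 0.0063, -1.5506]}
wrist {'fx': 306.697, 'fy': 306.697, 'cx': 277.9763, 'cy': 206.725, 'k1': 0.011, 'eye': [0.1878, -0.6531, 0.3842], 'attitude': [2.8489, -0.0014, 1.9657]}
{'t': 0.15, 'q': array([-8.86889702e-01,  3.59230946e-01,  1.13030757e-02, -2.64492837e-04,
       -1.22408080e+00, -2.88081882e-01]), 'qd': array([ 0.00051701, -0.00222039,  0.00206678,  0.00165192,  0.00046668,
        0.00083886]), 'joint_efforts': array([-1.17339638e-03, -5.83273566e+01,  2.93292618e+01,  7.00132772e+00,
        8.77355633e-03, -1.15846142e-04]), 'eef_pos': array([ 0.26010851, -0.62251867,  0.24464525]), 'ee_rot': array([0.08579495, 1.56955873, 2.05232599]), 'force': array([ 0.77530603, -0.63768667, -0.37330005]), 'moment': array([ 0.03502175,  0.04123594, -0.02262469]), 'width': 0.08785372009860447}
```

View pics/top0.png

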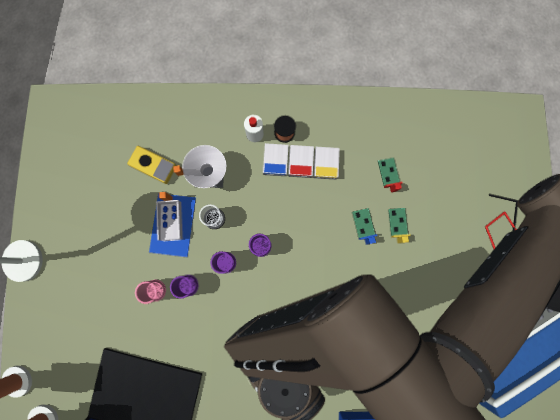

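View pics/side0.png

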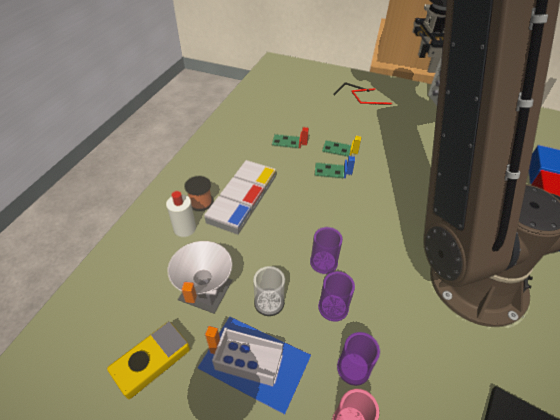

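View pics/wrist0.png

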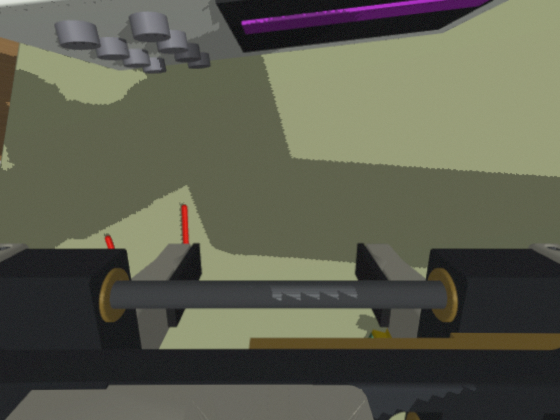

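```bash
cat > loc.py <<'E'
from h import *
import sys
labs=sys.argv[1:] or ['jar','stand','funnel','funnel_grip','mat','scoop','scoop_grip','scoop_spout','module_red','mouth_red','module_yellow','mouth_yellow','module_blue','mouth_blue','meter','bottle','coil']
zk={'jar':0,'stand':0,'funnel':.014,'funnel_grip':.129,'mat':0,'scoop':.003,'scoop_grip':.086,'scoop_spout':.028,'module_red':0,'module_yellow':0,'module_blue':0,'mouth_red':.012,'mouth_yellow':.012,'mouth_blue':.012,'meter':0,'bottle':0,'coil':0}
fs={n:grab(n) for n in('top','side')}
for l in labs:
    for n in fs:
        r=spotter.tip_of(n,l)[:3]
        for d in r: print(l,n,round(d['conf'],2),np.round(d['at'],1).tolist(),'z-known->',np.round(onz(fs[n],d['at'],zk[l]),4).tolist()[:2])
E
python3 loc.py
python3 - <<'E'
import cv2
a=cv2.imread('pics/top0.png');b=cv2.imread('pics/side0.png')
cv2.imwrite('pics/c1.png',cv2.resize(a[110:270,110:350],(768,512),interpolation=cv2.INTER_CUBIC))
cv2.imwrite('pics/c2.png',cv2.resize(a[140:260,330:430],(600,720)[::1] if 0 else (500,600),interpolation=cv2.INTER_CUBIC))
cv2.imwrite('pics/c3.png',cv2.resize(b[220:420,100:320],(660,600),interpolation=cv2.INTER_CUBIC))
E
```

```text
jar top 0.68 [214.7, 221.4] z-known-> [0.451, 0.2338]
jar top 0.59 [225.0, 264.0] z-known-> [0.3119, 0.1944]
jar top 0.59 [187.8, 289.4] z-known-> [0.2267, 0.3132]
jar side 0.88 [332.8, 304.5] z-known-> [0.3219, 0.1883]
jar side 0.67 [269.0, 302.1] z-known-> [0.4625, 0.2362]
jar side 0.63 [353.0, 369.7] z-known-> [0.2419, 0.3191]
stand top 0.5 [210.2, 171.7] z-known-> [0.6196, 0.2564]
stand side 0.71 [204.2, 289.2] z-known-> [0.6188, 0.2605]
stand side 0.64 [246.0, 346.8] z-known-> [0.4685, 0.3537]
stand side 0.54 [198.3, 206.1] z-known-> [0.7632, 0.0263]
funnel top 0.87 [207.2, 173.7] z-known-> [0.6093, 0.2638]
funnel side 0.75 [203.1, 288.6] z-known-> [0.6163, 0.2669]
funnel_grip top 0.86 [177.4, 170.1] z-known-> [0.5931, 0.3354]
funnel_grip top 0.49 [166.7, 209.8] z-known-> [0.4699, 0.3609]
funnel_grip side 0.7 [187.0, 289.2] z-known-> [0.5987, 0.3361]
mat top 0.6 [173.4, 225.0] z-known-> [0.436, 0.3717]
mat top 0.51 [168.9, 241.6] z-known-> [0.3805, 0.3838]
scoop top 0.74 [173.4, 219.9] z-known-> [0.4527, 0.3719]
scoop side 0.87 [250.3, 357.7] z-known-> [0.4499, 0.3732]
scoop sid
[... 1459 characters left out ...]
ide 0.74 [233.0, 345.4] z-known-> [0.4958, 0.361]
module_blue side 0.73 [342.9, 170.3] z-known-> [0.4179, -0.2772]
mouth_blue top 0.81 [269.6, 173.4] z-known-> [0.6145, 0.0549]
mouth_blue side 0.81 [241.4, 217.0] z-known-> [0.627, 0.0282]
mouth_blue side 0.19 [235.6, 346.1] z-known-> [0.487, 0.3648]
meter top 0.56 [152.1, 167.1] z-known-> [0.6327, 0.4576]
meter top 0.56 [284.2, 130.9] z-known-> [0.7681, 0.0081]
meter side 0.6 [151.0, 363.3] z-known-> [0.6378, 0.4584]
bottle top 0.9 [255.0, 134.5] z-known-> [0.7533, 0.1082]
bottle side 0.58 [182.1, 229.7] z-known-> [0.7614, 0.1193]
coil top 0.89 [283.6, 132.2] z-known-> [0.7634, 0.0101]
coil side 0.76 [203.7, 204.7] z-known-> [0.7516, 0.0157]
```

View pics/c1.png

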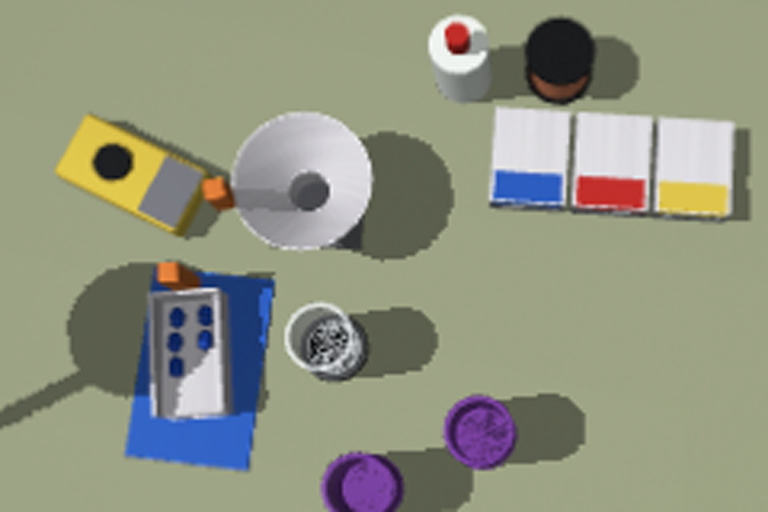

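View pics/c2.png

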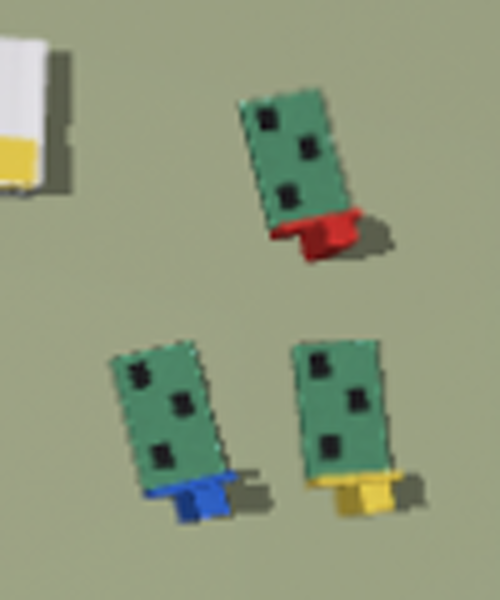

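View pics/c3.png

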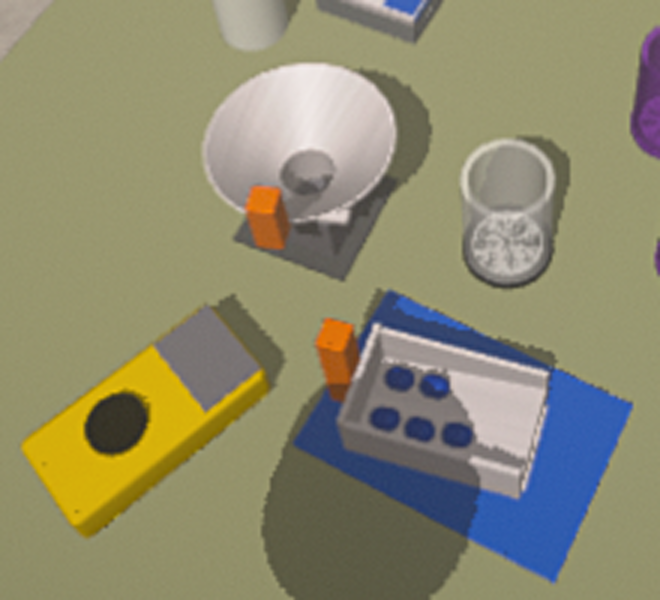

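```bash
cat > fit.py <<'E'
from h import *
from scipy.optimize import minimize
def box(x0,x1,y0,y1,z0,z1): return np.array([[x,y,z] for x in(x0,x1) for y in(y0,y1) for z in(z0,z1)])
HS={'orange':((5,150,120),(17,255,255)),'red':((0,150,60),(4,255,255)),'yellow':((22,120,80),(33,255,255)),'blue':((100,120,40),(125,255,255)),'green':((60,50,40),(90,255,255))}
def mask(f,c):
    h=cv2.cvtColor(f['pixels'],cv2.COLOR_BGR2HSV);m=cv2.inRange(h,*HS[c])
    if c=='red': m|=cv2.inRange(h,(176,150,60),(180,255,255))
    return m
def blob(m,near,rad):
    n,l,s,c=cv2.connectedComponentsWithStats(m)
    out=np.zeros_like(m)
    for i in range(1,n):
        if s[i,4]>=8 and np.hypot(*(c[i]-near))<rad: out[l==i]=1
    return out
S=4
def sil(f,boxes,p,off):
    x,y,z,yaw=p;c,s=np.cos(yaw),np.sin(yaw);Rm=np.array([[c,-s,0],[s,c,0],[0,0,1]])
    u0,v0,u1,v1=off
    im=np.zeros(((v1-v0)*S,(u1-u0)*S),np.uint8)
    for b in boxes:
        P=b@Rm.T+[x,y,z]
        q=np.array([(proj(f,a)-[u0,v0]+.5)*S for a in P]).astype(np.float32)
        cv2.fillConvexPoly(im,cv2.convexHull(np.round(q*16).astype(np.int32).reshape(-1,1,2)),1,shift=4)
    return im
def fit(obs,boxes,p0,z,yawfix=None,verbose=True):
    """obs: list (frame,mask)"""
    prep=[]
    for f,m in obs:
        ys,xs=np.nonzero(m)
        if len(xs)==0: continue
        off=(max(xs.min()-12,0),max(ys.min()-12,0),min(xs.max()+13,560),min(ys.max()+13,420))
        mm=cv2.resize(m[off[1]:off[3],off[0]:off[2]]*255,None,fx=S,fy=S,interpolation=cv2.INTER_LINEAR)>127
        prep.append((f,mm,off))
    def cost(q):
        yaw=q[2]/20 if yawfix is None else yawfix
        t=0
        for f,mm,off in prep:
            im=sil(f,boxes,(q[0]/100,q[1]/100,z,yaw),off)>0
            t+=1-(im&mm).sum()/max((im|mm).sum(),1)
        return t/len(prep)
    best=None
    for dy in ((0,) if yawfix is not None else (-.25,0,.25)):
        q0=[p0[0]*100,p0[1]*100,(p0[2]+dy)*20]
        r=minimize(cost,q0,method='Nelder-Mead',options=dict(initial_simplex=np.array([q0,*(np.array(q0)+np.diag([1,1,2.]))]),xatol=.01,fatol=1e-4))
        if best is None or r.fun<best.fun: best=r
    q=best.x
    return q[0]/100,q[1]/100,(q[2]/20 if yawfix is None else yawfix),best.fun
POST={'funnel':([box(-.01,.01,-.01,.01,.086,.130)]),'scoop':[box(-.01,.01,-.01,.01,.04,.1)]}
MOD=[box(0,.09,-.028,.028,0,.008),box(-.006,0,-.028,.028,0,.03),box(-.026,-.006,-.01,.01,0,.062)]
E
python3 - <<'E'
from fit import *
T=grab('top');D=grab('side')
mo=[(f,mask(f,'orange')) for f in(T,D)]
ob=[(T,blob(mo[0][1],[178,170],8)),(D,blob(mo[1][1],[188,292],14))]
print([m.sum() for _,m in ob])
print('funnel post both',np.round(fit(ob,POST['funnel'],(.596,.336,.2),.014),4))
for o in ob: print(np.round(fit([o],POST['funnel'],(.596,.336,.2),.014),4))
ob=[(T,blob(mo[0][1],[163,196],8)),(D,blob(mo[1][1],[212,338],14))]
print([m.sum() for _,m in ob])
print('scoop post',np.round(fit(ob,POST['scoop'],(.517,.383,1.4),.003),4))
for col,t,d in(('red',(390,175),(292,138)),('yellow',(399,225),(340,147)),('blue',(366,227),(335,168))):
    obs=[]
    for f,c in((T,t),(D,d)):
        g=blob(mask(f,'green'),c,30); k=blob(mask(f,col),c,32)
        m=cv2.morphologyEx(g|k,cv2.MORPH_CLOSE,np.ones((7,7)));n,l,s,cc=cv2.connectedComponentsWithStats(m)
        b=[i for i in range(1,n) if np.hypot(*(cc[i]-c))<16 and s[i,4]>60]; m=np.isin(l,b).astype(np.uint8)
        obs.append((f,m))
    z=dict(red=(.589,-.352),yellow=(.42,-.38),blue=(.416,-.268))[col]
    print(col,[m.sum() for _,m in obs],np.round(fit(obs,MOD,(*z,.15),0),4),[np.round(fit([o],MOD,(*z,.15),0),3).tolist() for o in obs])
E
```

```text
[np.uint64(48), np.uint64(195)]
funnel post both [0.5967 0.3378 0.6935 0.3195]
[0.5994 0.3401 0.6579 0.418 ]
[0.5962 0.3381 0.6952 0.2076]
[np.uint64(36), np.uint64(206)]
scoop post [0.5244 0.3883 0.7122 0.4447]
red [np.uint64(534), np.uint64(377)] [ 0.5892 -0.357   0.2255  0.1433] [[0.588, -0.357, 0.221, 0.06], [0.593, -0.361, 0.227, 0.214]]
yellow [np.uint64(562), np.uint64(451)] [ 0.4194 -0.3778  0.0836  0.099 ] [[0.418, -0.378, 0.082, 0.058], [0.421, -0.379, 0.052, 0.122]]
blue [np.uint64(563), np.uint64(815)] [ 0.4139 -0.2694  0.2602  0.2483] [[0.413, -0.269, 0.246, 0.055], [0.417, -0.272, 0.263, 0.421]]
```

```bash
python3 - <<'E'
from fit import *
T=cv2.imread('pics/top0.png');D=cv2.imread('pics/side0.png')
for im,u,v in((T,172,163),(T,157,188)):
    h=cv2.cvtColor(im[v:v+14,u:u+14],cv2.COLOR_BGR2HSV)
    for r in h: print(' '.join('%3d/%3d/%3d'%tuple(p) for p in r))
    print()
c=cv2.resize(D[280:360,175:260],(680,640)[::1],interpolation=cv2.INTER_NEAREST)
cv2.imwrite('pics/c4.png',cv2.resize(c,(600,560)))
E
```

```text
24/ 80/146  25/129/138  25/125/106  33/ 58/ 88  35/ 46/ 94  35/ 46/ 94  35/ 49/ 94  37/ 49/110  35/ 49/119  36/ 49/147  36/ 27/182  30/  5/163 128/  7/150 132/  8/152
 20/  6/123  24/ 87/126  25/167/110  27/109/ 84  33/ 62/ 90  35/ 46/ 94  37/ 49/ 94  35/ 49/ 94  36/ 51/ 95  36/ 49/109  34/ 10/176 150/  2/168 135/  7/148 135/  7/148
 23/  9/115  24/108/111  25/175/105  23/167/ 93  18/143/105  17/150/150  17/163/189  17/141/150  32/ 53/ 91  37/ 48/ 95  45/  3/162 135/  3/163 120/  7/147 132/  9/145
 17/ 56/119  17/178/152  14/191/190  13/190/208  12/190/207  13/188/212  13/187/222  13/183/163  20/ 85/ 84  32/ 50/ 91 150/  2/165 120/  6/164 120/  7/143 128/  7/143
 23/115/113  14/189/173  12/189/223  12/190/226  12/189/225  12/191/223  12/190/226  12/194/168  13/165/ 85  20/ 89/ 86 150/  1/177 126/  8/170 120/  7/142 120/  7/142
 25/166/109  14/189/178  12/189/227  12/189/225  12/189/225  12/189/224  12/189/224  12/193/173  13/197/ 96  13/167/ 81  12/ 23/144 170/  5/149 128/  7/142 128/  7/143
 24/175/102  15/187/162  13/190/219  12/189/227  12/189/225  12/189/225  12/190/224  12/192/1
[... 2903 characters left out ...]
/ 83  12/200/ 83  12/194/ 83
108/111/ 94 110/192/113 121/106/ 99  11/159/104  13/198/111  12/196/108  13/197/109  12/194/113  13/197/105  12/198/ 94  12/196/ 87  12/200/ 83  13/197/ 83  12/200/ 83
109/157/104 110/197/114 110/194/113 112/165/105 127/ 73/ 77  10/151/ 88  12/198/ 99  12/201/ 99  12/195/ 97  12/197/ 96  13/195/ 97  13/200/ 92  12/199/ 86  12/197/ 84
109/164/106 110/197/114 110/199/114 110/199/114 111/188/114 112/165/105 146/ 53/ 77  12/143/109  13/141/107  12/110/109  12/ 86/116  12/ 69/141  12/ 59/163   9/ 33/179
111/ 91/132 112/ 51/131 111/ 52/132 113/ 38/133 120/  9/137 120/  9/137 132/  9/136 135/  8/136 138/  7/183 135/  5/220 130/  8/203 138/  6/202 138/  7/188 135/  6/170
```

View pics/c4.png

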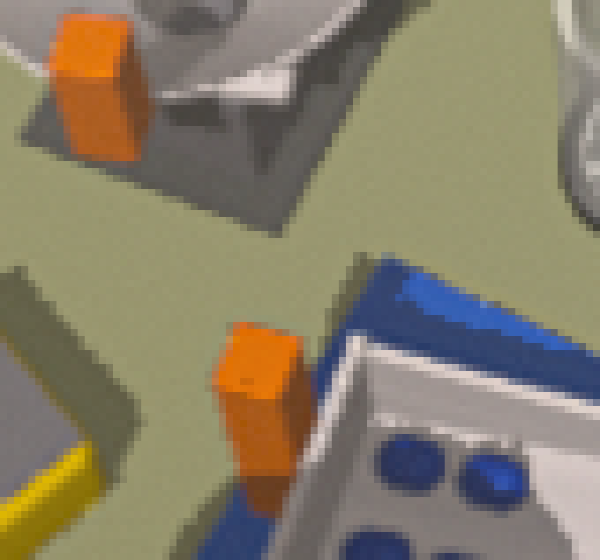

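```bash
sed -i "s/'orange':((5,150,120),(17,255,255))/'orange':((5,115,70),(17,255,255))/" fit.py; python3 - <<'E'
from fit import *
T=grab('top');D=grab('side')
mo=[(f,mask(f,'orange')) for f in(T,D)]
ob=[(T,blob(mo[0][1],[178,170],8)),(D,blob(mo[1][1],[188,292],14))]
F=lambda o,b,p,z:np.round(fit(o,b,p,z),4).tolist()
print('funnel post both',F(ob,POST['funnel'],(.596,.336,.2),.014),[F([o],POST['funnel'],(.596,.336,.2),.014) for o in ob])
ob=[(T,blob(mo[0][1],[163,196],8)),(D,blob(mo[1][1],[212,338],14))]
for b in (.01,.03,.05): print('scoop post',F(ob,[box(-.01,.01,-.01,.01,b,.1)],(.517,.383,0),.003))
# funnel mouth rim: ellipse fit in top: rim centre z=.1
def circ(f,c0,r,z,n=72):
    from scipy.optimize import least_squares
    g=cv2.GaussianBlur(f['pixels'],(3,3),0).astype(float)
    return
# scoop pocket: mat corners
mm=mask(T,'blue'); b=blob(mm,[172,225],25); ys,xs=np.nonzero(b); 
print('mat',b.sum())
ob=[(f,cv2.morphologyEx(blob(mask(f,'blue'),c,40),cv2.MORPH_CLOSE,np.ones((25,25)))) for f,c in((T,[172,225]),(D,[255,365]))]
for f,m in ob:
    q=cv2.approxPolyDP(cv2.convexHull(np.argwhere(m)[:,::-1].astype(np.int32)),5,True)[:,0]
    print([ (p.tolist(),np.round(onz(f,p,.003)[:2],3).tolist()) for p in q])
for col in('blue','red','yellow'):
  for f,c in((T,dict(blue=(275,168),red=(301,170),yellow=(326,172))[col]),(D,dict(blue=(237,214),red=(252,194),yellow=(265,174))[col])):
    m=blob(mask(f,col),c,9);ys,xs=np.nonzero(m)
    print(col,m.sum(),np.round(onz(f,(xs.mean(),ys.mean()),.034),4)[:2], [ (p.round(1).tolist(),np.round(onz(f,p,.034)[:2],3).tolist()) for p in cv2.boxPoints(cv2.minAreaRect(np.argwhere(m)[:,::-1].astype(np.int32)))])
E
```

```text
funnel post both [0.5957, 0.337, 0.4405, 0.1049] [[0.5953, 0.3368, 0.3089, 0.1295], [0.5955, 0.3373, 0.4666, 0.0746]]
scoop post [0.522, 0.3877, -0.2653, 0.275]
scoop post [0.5227, 0.3874, 0.3285, 0.2047]
scoop post [0.5222, 0.3879, 0.2922, 0.2111]
mat 1264
[([194, 197], [0.531, 0.307]), ([187, 255], [0.338, 0.32]), ([149, 251], [0.348, 0.448]), ([158, 197], [0.529, 0.429])]
[([310, 355], [0.335, 0.323]), ([287, 419], [0.337, 0.457]), ([272, 419], [0.364, 0.467]), ([198, 367], [0.542, 0.43]), ([229, 318], [0.531, 0.308])]
blue 178 [0.6281 0.0391] [([263.79998779296875, 172.60000610351562], [0.612, 0.073]), ([264.3999938964844, 162.89999389648438], [0.645, 0.072]), ([284.5, 164.1999969482422], [0.642, 0.006]), ([283.8999938964844, 173.8000030517578], [0.609, 0.008])]
blue 187 [0.6302 0.0397] [([228.3000030517578, 220.5], [0.645, 0.07]), ([240.3000030517578, 202.5], [0.643, -0.002]), ([247.89999389648438, 207.60000610351562], [0.616, 0.008]), ([235.89999389648438, 225.60000610351562], [0.619, 0.078])]
red 166 [ 0.6238 -0.0463] [([289.79998779296875, 173.10000610351562], [0.612, -0.012]
[... 172 characters left out ...]
[243.10000610351562, 199.39999389648438], [0.641, -0.016]), ([254.0, 183.0], [0.639, -0.088]), ([261.20001220703125, 187.8000030517578], [0.612, -0.077]), ([250.1999969482422, 204.1999969482422], [0.615, -0.006])]
yellow 179 [ 0.6203 -0.1306] [([315.5, 175.8000030517578], [0.604, -0.096]), ([316.0, 166.39999389648438], [0.636, -0.098]), ([336.5, 167.6999969482422], [0.633, -0.166]), ([335.8999938964844, 177.10000610351562], [0.601, -0.163])]
yellow 165 [ 0.622  -0.1309] [([255.8000030517578, 180.1999969482422], [0.638, -0.1]), ([266.29998779296875, 164.5], [0.636, -0.176]), ([275.1000061035156, 170.39999389648438], [0.602, -0.161]), ([264.6000061035156, 186.10000610351562], [0.605, -0.087])]
```

```bash
python3 - <<'E'
from fit import *
T=grab('top');D=grab('side')
a=np.linspace(0,2*np.pi,72)
disc=[np.c_[.07*np.cos(a),.07*np.sin(a),0*a+.086]]
obs=[]
for f,c,r in((T,(205,167),26),(D,(200,270),36)):
    h=cv2.cvtColor(f['pixels'],cv2.COLOR_BGR2HSV);m=((h[...,1]<40)&(h[...,2]>100)).astype(np.uint8)
    k=np.zeros_like(m);cv2.circle(k,c,r+6,1,-1);m=m&k
    m=cv2.morphologyEx(m,cv2.MORPH_CLOSE,cv2.getStructuringElement(2,(15,15)))
    n,l,s,cc=cv2.connectedComponentsWithStats(m);i=1+np.argmax(s[1:,4]);m=(l==i).astype(np.uint8)
    obs.append((f,m)); print(s[i])
for o in (obs,obs[:1],obs[1:]): print('funnel mouth',np.round(fit(o,disc,(.612,.266,0),.014,yawfix=0),4))
print('jar rim', onz(T,(210,214.1),.1),onz(D,(269,280),.1),'base',onz(D,(269.3,302.5),0.004))
b=[]
for n,f in (('top',T),('side',D)):
    for d in spotter.spot_in(n,'jar')[:4]: print(n,d)
c=cv2.resize(T['pixels'][195:240,190:240],(600,540),interpolation=cv2.INTER_CUBIC);cv2.imwrite('pics/c5.png',c)
c=cv2.resize(D['pixels'][260:320,240:300],(600,600),interpolation=cv2.INTER_CUBIC);cv2.imwrite('pics/c6.png',c)
E
```

```text
[ 182  144   45   45 1560]
[ 168  229   64   75 2938]
funnel mouth [0.6152 0.2605 0.     0.0941]
funnel mouth [0.6148 0.2605 0.     0.0279]
funnel mouth [0.6154 0.2605 0.     0.1595]
jar rim [0.46302228 0.23360119 0.1       ] [0.46097824 0.23910324 0.1       ] base [0.46061162 0.23895047 0.004     ]
top {'rect': [250.6, 237.4, 269.2, 255.7], 'conf': 0.96}
top {'rect': [169.9, 274.8, 200.4, 300.0], 'conf': 0.94}
top {'rect': [210.7, 254.5, 236.9, 273.4], 'conf': 0.81}
top {'rect': [200.0, 207.3, 222.3, 229.7], 'conf': 0.76}
side {'rect': [332.7, 389.2, 377.9, 420.0], 'conf': 0.91}
side {'rect': [253.7, 268.4, 285.2, 314.4], 'conf': 0.87}
side {'rect': [317.9, 269.1, 351.6, 323.4], 'conf': 0.74}
side {'rect': [309.8, 224.0, 343.5, 270.9], 'conf': 0.67}
```

View pics/c5.png

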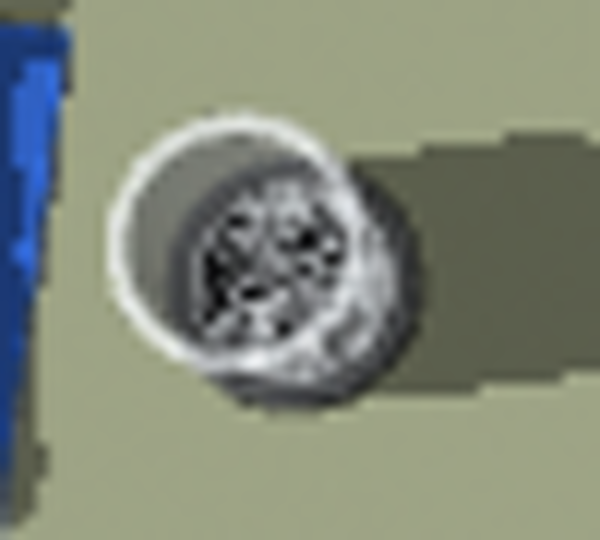

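View pics/c6.png

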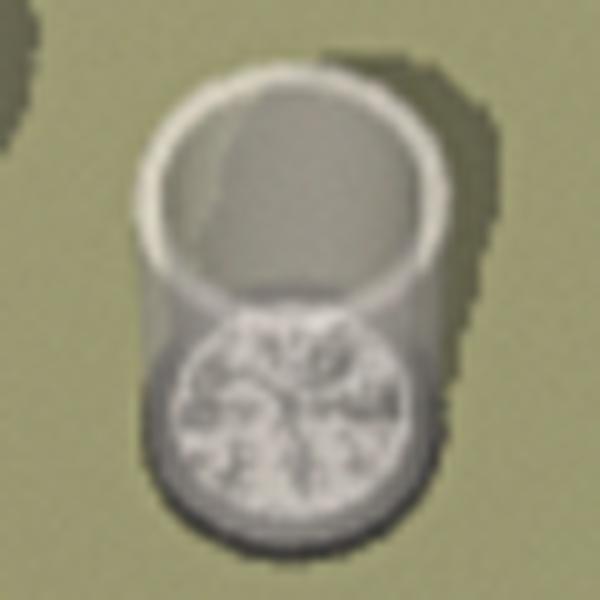

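```bash
python3 - <<'E'
from h import *
T=grab('top');D=grab('side')
print(onz(T,(209.3,214.6),.1),onz(D,(268.7,278.4),.1),onz(T,(189.5+270/12,194.5+265/12),.006))
E
python3 -m handwheel '{"gripper":[1,1,1,1,1,1,1,1,1,1,1,1],"travel":[[0.48,0.94,0.11],[0.48,0.94,0.11],[0.48,0.94,0.11],[0.48,0.94,0.11],[0.48,0.94,0.11],[0.48,0.94,0.11],[0.48,0.94,0.11],[0.48,0.94,0.11],[0.48,0.94,0.11],[0.48,0.94,0.11],[0.48,0.94,0.11],[0.48,0.94,0.11]],"spin":[0,0,0,0,0,0,0,0,0,0,0,0]}' 60
```

```text
[0.46143274 0.23569512 0.1       ] [0.46305749 0.23563135 0.1       ] [0.46618353 0.24251252 0.006     ]
t: 3.65
eef_pos: [0.502, -0.1498, 0.3009]
ee_rot: [-1.811, 1.569, 0.16]
force: [0.4, -0.1, -0.4]
width: 0.0875
```

```bash
python3 -m handwheel '{"gripper":[1,1,1,1,1,1,1,1,1,1,1,1],"travel":[[0.02,0.96,0],[0.02,0.96,0],[0.02,0.96,0],[0.02,0.96,0],[0.02,0.96,0],[0.02,0.96,0],[0.02,0.96,0],[0.02,0.96,0],[0.02,0.96,0],[0.02,0.96,0],[0.02,0.96,0],[0.02,0.96,0]],"spin":[-0.33,-0.33,-0.33,-0.33,-0.33,-0.33,-0.33,-0.33,-0.33,-0.33,-0.33,-0.33]}' 60
python3 - <<'E'
from h import *
grab('wrist','w1');grab('top','t1')
E
```

```text
t: 4.85
eef_pos: [0.5101, 0.3275, 0.2996]
ee_rot: [2.309, 1.569, -2.265]
force: [1.0, -0.5, 0.1]
width: 0.0874
```

View pics/w1.png

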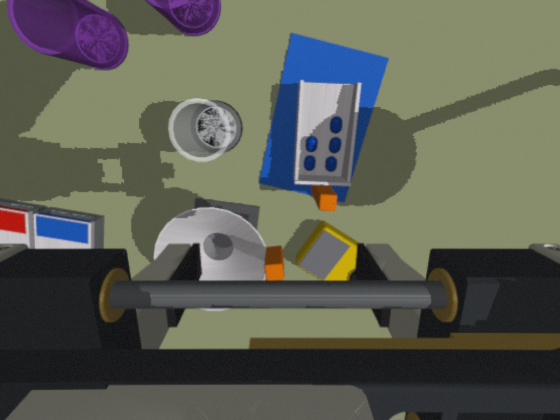

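View pics/t1.png

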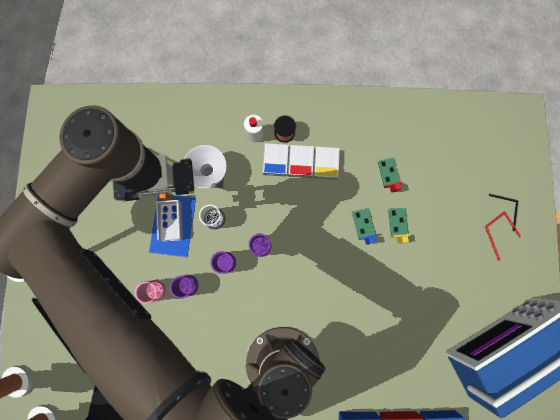

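```bash
python3 - <<'E'
from fit import *
W=grab('wrist')
c=cv2.resize(W['pixels'][70:215,255:395],(580,600),interpolation=cv2.INTER_CUBIC);cv2.imwrite('pics/c7.png',c)
m=blob(mask(W,'orange'),[325,198],15);print(m.sum())
for b in(.02,.04,.06): print(np.round(fit([(W,m)],[box(-.01,.01,-.01,.01,b,.1)],(.522,.388,.1),.003),4))
m=blob(mask(W,'orange'),[274,262],15);print(m.sum())
print(np.round(fit([(W,m)],POST['funnel'],(.596,.337,.25),.014),4))
E
```

```text
525
[0.5213 0.3856 0.3435 0.1874]
[0.5209 0.3851 0.3735 0.1241]
[0.5194 0.384  0.3789 0.1363]
624
[0.5933 0.3342 0.1971 0.0555]
```

View pics/c7.png

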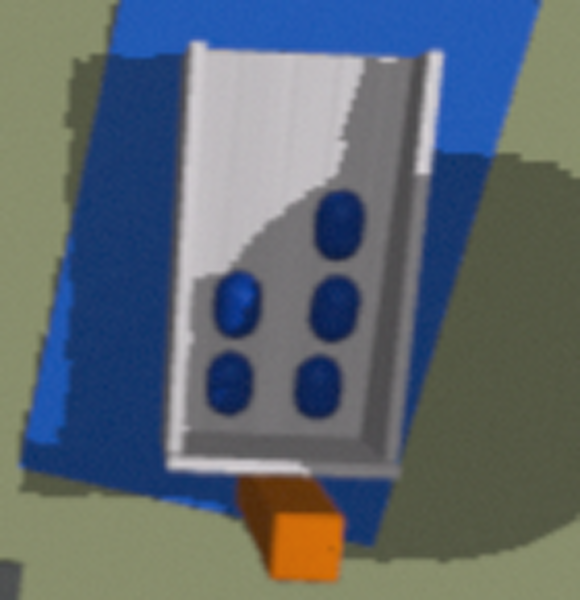

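```bash
python3 - <<'E'
from h import *
W=grab('wrist')
c=lambda u,v:(255+u/4.143-.4,70+v/4.138-.4)
for a,b,z in(((197,45),(172,465),.048),((436,55),(395,470),.048),((172,465),(396,472),.053)):
    p=onz(W,c(*a),z);q=onz(W,c(*b),z);d=q-p;print(p.round(4)[:2],q.round(4)[:2],np.linalg.norm(d).round(4),np.degrees(np.arctan2(d[1],d[0])))
print(np.mean([onz(W,c(*a),.103) for a in((272,514),(345,515),(338,580),(272,580))],0))
for z in(.003,): print([onz(W,c(*a),z).round(4)[:2].tolist() for a in((115,5),(22,467),(374,545),(540,5))])
E
```

```text
[0.3911 0.3383] [0.5134 0.3498] 0.1228 5.378254011550599
[0.3846 0.4067] [0.5056 0.4197] 0.1216 6.138407307905541
[0.5124 0.3494] [0.5052 0.4188] 0.0697 95.88174405935005
[0.52004838 0.38530706 0.103     ]
[[0.3782, 0.3134], [0.5304, 0.3018], [0.5418, 0.4298], [0.3604, 0.4466]]
```

```bash
python3 -m handwheel '{"gripper":[1,1,1,1,1,1,1,1,1],"travel":[[0.023,0.118,0],[0.023,0.118,-0.05],[0.023,0.118,-0.14],[0.023,0.118,-0.23],[0.023,0.118,-0.31],[0.023,0.118,-0.37],[0.023,0.118,-0.41],[0.023,0.118,-0.427],[0.023,0.118,-0.427]],"spin":[-0.044,-0.044,-0.044,-0.044,-0.044,-0.044,-0.044,-0.044,-0.044]}' 60 && python3 -m handwheel '{"gripper":[0,-0.3,-0.6,-1,-1,-1,-1,-1],"travel":[[0,0,0],[0,0,0],[0,0,0],[0,0,0],[0,0,0],[0,0,0],[0,0,0],[0,0,0]],"spin":[0,0,0,0,0,0,0,0]}' 60
python3 - <<'E'
from h import *
s=arm.get_state();print(s['eef_pos'].round(4),s['force'].round(1),s['moment'].round(2),s['width'])
grab('wrist','w2')
E
```

```text
t: 5.95
eef_pos: [0.5217, 0.3852, 0.0862]
ee_rot: [2.39, 1.569, -2.221]
force: [0.2, -0.1, -0.3]
width: 0.0878
t: 6.75
eef_pos: [0.5217, 0.3862, 0.0868]
ee_rot: [2.817, 1.571, -1.793]
force: [-0.5, 0.3, -0.1]
width: 0.0292
[0.5217 0.3862 0.0868] [-0.5  0.3 -0.1] [-0.04  0.03 -0.  ] 0.029221677879803818
```

View pics/w2.png

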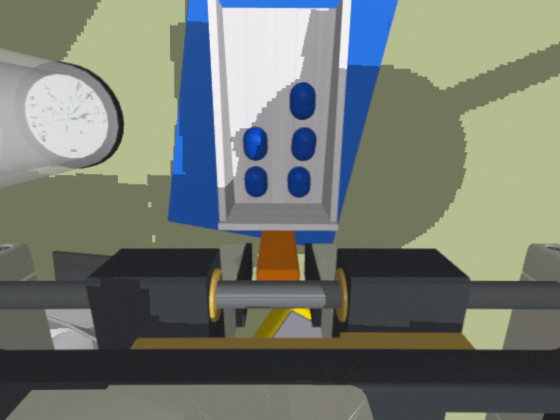

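```bash
python3 -m handwheel '{"gripper":[-1,-1,-1,-1,-1],"travel":[[0,0,0],[0,0,0],[0,0,0],[0,0,0.01],[0,0,0.04]],"spin":[0,0,0,0,0]}' 60
python3 - <<'E'
from h import *
s=arm.get_state();print(s['eef_pos'].round(4),s['force'].round(1),s['moment'].round(2),s['width'])
grab('side','s2')
E
```

```text
t: 7.3
eef_pos: [0.5207, 0.3851, 0.1052]
ee_rot: [2.257, 1.567, -2.353]
force: [-0.1, 0.6, -4.9]
width: 0.0196
[0.5207 0.3851 0.1052] [-0.1  0.6 -4.9] [-0.03 -0.15  0.04] 0.01962088398137832
```

View pics/s2.png

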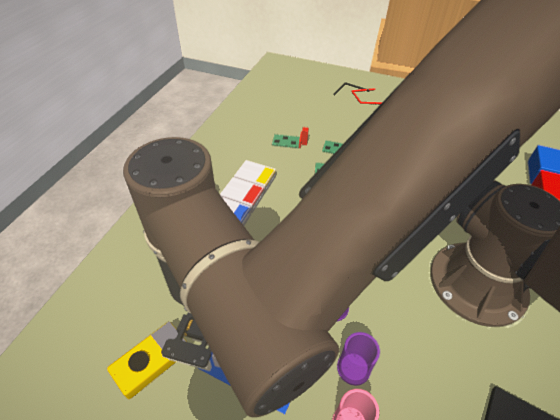

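```bash
python3 -m handwheel '{"gripper":[-1,-1],"travel":[[0,0,0.02],[0,0,0.02]],"spin":[0,0]}' 60
python3 - <<'E'
from h import *
s=arm.get_state();print(s['eef_pos'].round(4),s['force'].round(1),s['moment'].round(2),s['width'])
grab('wrist','w3')
E
```

```text
t: 7.55
eef_pos: [0.5222, 0.3867, 0.1181]
ee_rot: [-0.839, 1.569, 0.834]
force: [-0.1, -0.4, -3.2]
width: 0.0196
[0.5222 0.3867 0.1181] [-0.1 -0.4 -3.2] [ 0.05 -0.22 -0.04] 0.01960914606218953
```

View pics/w3.png

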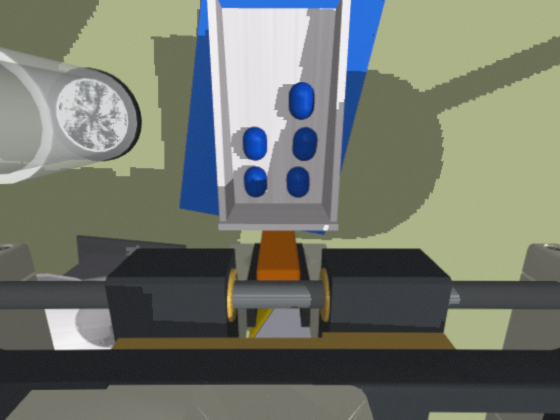

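```bash
python3 -m handwheel '{"gripper":[-1,-1,-1,-1,-1,-1,-1,-1,-1,-1],"travel":[[-0.01,0.03,0],[-0.023,0.07,0],[-0.023,0.07,0],[-0.023,0.07,-0.02],[-0.023,0.07,-0.04],[-0.023,0.07,-0.05],[-0.023,0.07,-0.055],[-0.023,0.07,-0.06],[-0.023,0.07,-0.06],[-0.023,0.07,-0.06]],"spin":[0.08,0.16,0.245,0.245,0.245,0.245,0.245,0.245,0.245,0.245]}' 60
python3 -m handwheel '{"gripper":[-0.5,-0.3,-0.1,0.1,0.2,0.2,0.2,0.2,0.2,0.2],"travel":[[0,0,0],[0,0,0],[0,0,0],[0,0,0],[0,0,0],[0,0,0],[0,0,0.1],[0,0,0.2],[0,0,0.3],[0,0,0.3]],"spin":[0,0,0,0,0,0,0,0,0,0]}' 60
python3 - <<'E'
from h import *
s=arm.get_state();print(s['eef_pos'].round(4),s['force'].round(1),s['moment'].round(2),s['width'])
grab('wrist','w4')
E
```

```text
t: 8.6
eef_pos: [0.5104, 0.4213, 0.0871]
ee_rot: [-0.81, 1.57, 1.054]
force: [0.3, -0.4, -3.4]
width: 0.0198
t: 9.6
eef_pos: [0.5129, 0.4236, 0.2458]
ee_rot: [-1.085, 1.558, 0.781]
force: [-0.2, 0.6, 0.8]
width: 0.053
[0.5129 0.4236 0.2458] [-0.2  0.6  0.8] [ 0.08 -0.07 -0.01] 0.052985852369426295
```

View pics/w4.png

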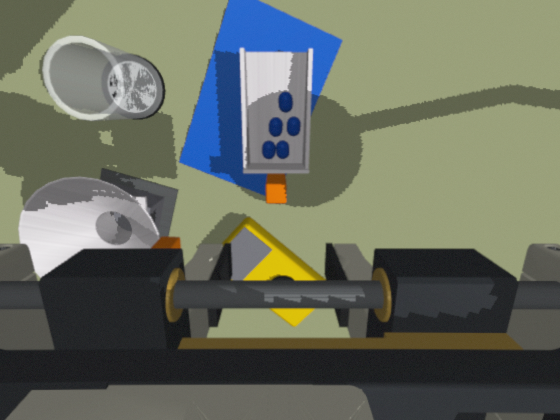

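```bash
python3 -m handwheel '{"gripper":[0.2,0.2,0.2,0.2,0.2,0.2,0.2,0.2,0.2],"travel":[[0.06,-0.06,0],[0.12,-0.12,0],[0.169,-0.171,0],[0.169,-0.171,-0.05],[0.169,-0.171,-0.1],[0.169,-0.171,-0.15],[0.169,-0.171,-0.19],[0.169,-0.171,-0.21],[0.169,-0.171,-0.21]],"spin":[-0.06,-0.06,-0.06,-0.06,-0.06,-0.06,-0.06,-0.06,-0.06]}' 60
python3 - <<'E'
from h import *
s=arm.get_state();print(s['eef_pos'].round(4),s['ee_rot'].round(3),s['force'].round(1),s['moment'].round(2),s['width'])
grab('wrist','w5')
E
```

```text
t: 10.55
eef_pos: [0.5938, 0.3349, 0.1296]
ee_rot: [2.038, 1.567, -2.427]
force: [0.1, 0.4, 0.2]
width: 0.0526
[0.5938 0.3349 0.1296] [ 2.038  1.567 -2.427] [0.1 0.4 0.2] [-0.05  0.04  0.  ] 0.052649299614030504
```

View pics/w5.png

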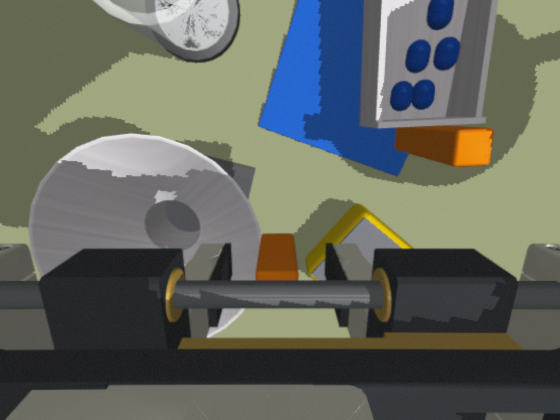

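```bash
python3 -m handwheel '{"gripper":[-0.3,-0.6,-1,-1,-1,-1,-1,-1],"travel":[[0,0,0],[0,0,0],[0,0,0],[0,0,0],[0,0,0],[0,0,0],[0,0,0],[0,0,0.02]],"spin":[0,0,0,0,0,0,0,0]}' 60
python3 -m handwheel '{"gripper":[-1,-1,-1,-1,-1],"travel":[[0,0,0.05],[0,0,0.1],[0,0,0.16],[0,0,0.21],[0,0,0.21]],"spin":[0,0,0,0,0]}' 60
python3 - <<'E'
from h import *
s=arm.get_state();print(s['eef_pos'].round(4),s['ee_rot'].round(3),s['force'].round(1),s['moment'].round(2),s['width'])
grab('wrist','w6'); grab('side','s6'); grab('top','t6')
E
```

```text
t: 11.4
eef_pos: [0.5938, 0.3351, 0.1405]
ee_rot: [1.866, 1.568, -2.6]
force: [-0.4, -0.2, -1.7]
width: 0.0193
t: 11.9
eef_pos: [0.5961, 0.3367, 0.2518]
ee_rot: [-1.166, 1.564, 0.652]
force: [0.3, 0.3, -1.2]
width: 0.0198
[0.5961 0.3367 0.2518] [-1.166  1.564  0.652] [ 0.3  0.3 -1.2] [ 0.2   0.01 -0.02] 0.019817181639511003
```

View pics/w6.png

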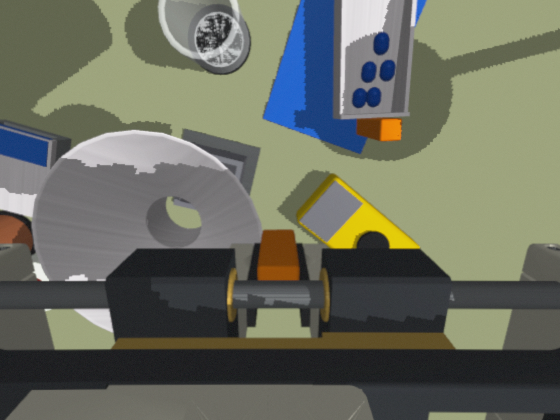

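View pics/s6.png

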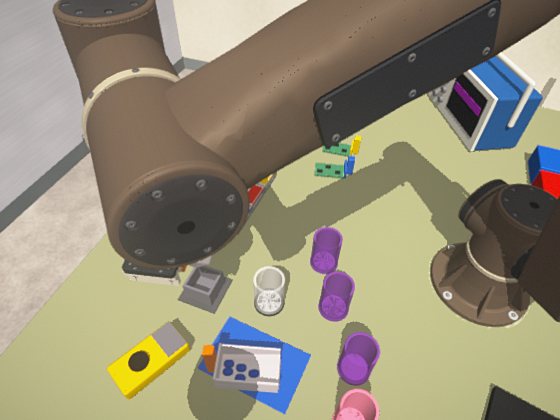

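View pics/t6.png

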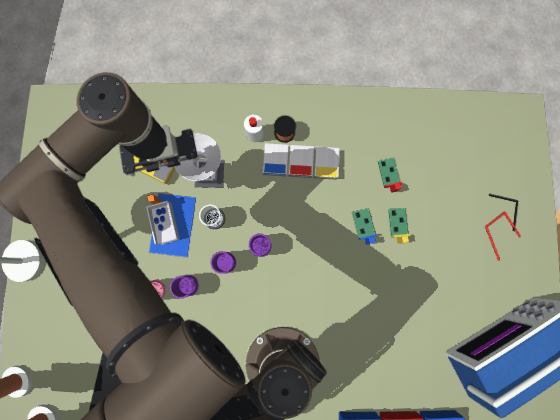

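```bash
python3 -m handwheel '{"gripper":[-1,-1,-1,-1],"travel":[[-0.08,0.05,0],[-0.12,0.05,0],[-0.12,0.05,0],[-0.12,0.05,0]],"spin":[0,0,0,0]}' 60
python3 - <<'E'
from fit import *
s=arm.get_state();print(s['eef_pos'].round(4),s['ee_rot'].round(3),s['force'].round(1),s['moment'].round(2),s['width'])
W=grab('wrist','w7'); 
import pickle;pickle.dump((W,s),open('w7.pkl','wb'))
for d in spotter.tip_of('wrist','jar')[:3]+spotter.spot_in('wrist','jar')[:3]+spotter.tip_of('wrist','funnel')[:2]: print(d)
E
```

```text
t: 12.45
eef_pos: [0.5341, 0.3606, 0.246]
ee_rot: [2.133, 1.569, -2.331]
force: [0.6, 0.4, -1.6]
width: 0.0191
[0.5341 0.3606 0.246 ] [ 2.133  1.569 -2.331] [ 0.6  0.4 -1.6] [ 0.13 -0.    0.02] 0.01912630454824699
{'at': [191.4, 93.6], 'conf': 0.69}
{'rect': [120.6, 45.6, 219.5, 126.0], 'conf': 0.84}
{'rect': [43.9, 2.1, 80.4, 7.0], 'conf': 0.72}
{'rect': [300.3, 45.7, 375.1, 201.2], 'conf': 0.26}
{'at': [188.2, 207.5], 'conf': 0.8}
{'at': [192.3, 94.6], 'conf': 0.7}
```

View pics/w7.png

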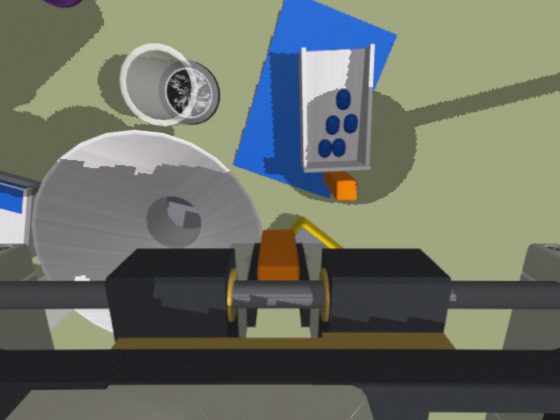

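```bash
python3 - <<'E'
import cv2
a=cv2.imread('pics/w7.png')
cv2.imwrite('pics/c8.png',cv2.resize(a[35:260,100:260][:, :],(569,800))[:600] if 0 else cv2.resize(a[35:135,110:230],(720,600),interpolation=cv2.INTER_CUBIC))
cv2.imwrite('pics/c9.png',cv2.resize(a[180:260,130:220],(675,600),interpolation=cv2.INTER_CUBIC))
E
```

```text
(no output)
```

View pics/c8.png

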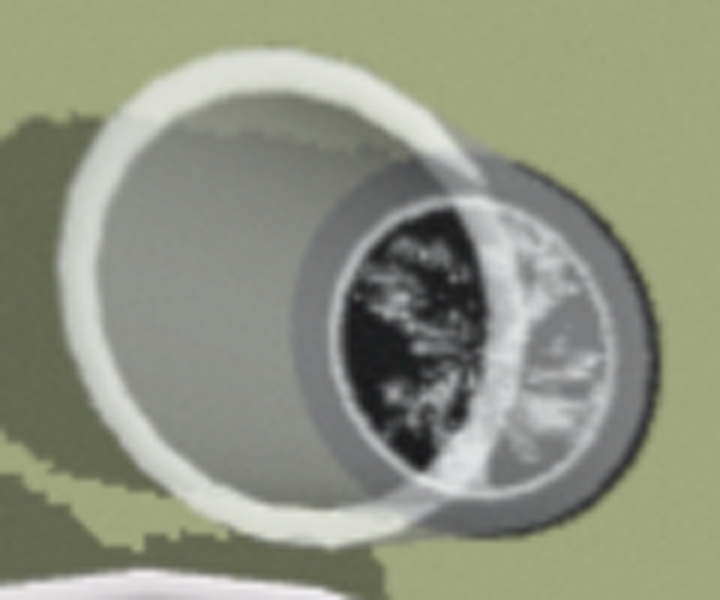

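View pics/c9.png

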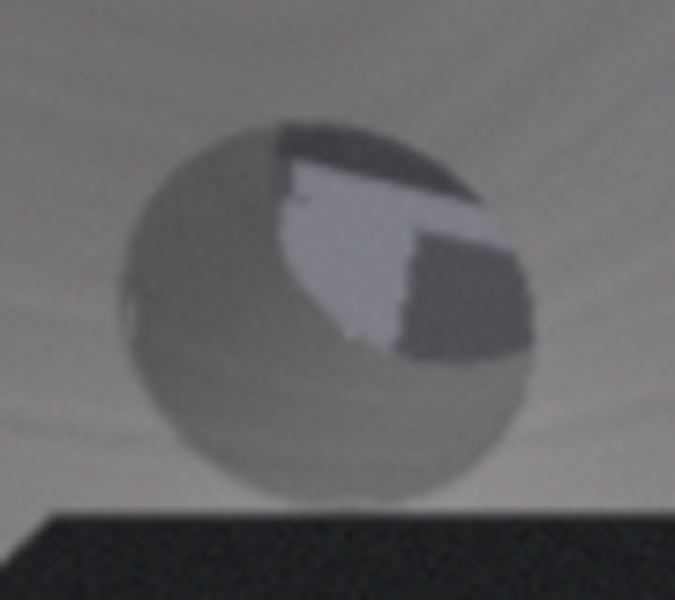

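```bash
cat > circ.py <<'E'
from h import *
from scipy.optimize import least_squares
def circfit(f,pts,z,r,c0):
    a=np.linspace(0,2*np.pi,361)
    def res(c):
        q=np.array([proj(f,[c[0]+r*np.cos(t),c[1]+r*np.sin(t),z]) for t in a[::3]])
        out=[]
        for p in pts:
            d=np.hypot(*(q-p).T);i=d.argmin();cen=q.mean(0)
            out.append(np.hypot(*(p-cen))-np.hypot(*(q[i]-cen)))
        return out
    s=least_squares(res,c0,diff_step=1e-3);return s.x.round(4),np.round(s.fun,1)
E
python3 - <<'E'
from circ import *
import pickle
W,s=pickle.load(open('w7.pkl','rb'))
P=lambda l,o,k:[np.array([o[0]+u/k-.5+.5/k,o[1]+v/k-.5+.5/k]) for u,v in l]
print('rim',circfit(W,P([(60,270),(262,48),(330,547),(522,300),(120,110),(140,445),(440,120)],(110,35),6),.1,.034,(.462,.236)))
print('floor',circfit(W,P([(330,340),(612,350),(455,198),(480,497)],(110,35),6),.006,.028,(.462,.236)))
z=s['eef_pos'][2]-.115+.04
print('throat',circfit(W,P([(122,300),(535,320),(315,122),(345,503),(165,190),(480,440)],(130,180),7.5),z,.02,(.553,.285)))
e=s['eef_pos'];r=s['ee_rot'];y=r[2]-r[0]; print('nominal axis',e[:2]-.078*np.array([np.cos(y),np.sin(y)]),np.degrees(y)%360)
E
```

```text
rim (array([0.4607, 0.2353]), array([-0.1, -0.3, -0.7, -1.7, -0.2, -2.6, -0.3]))
floor (array([0.461, 0.234]), array([-0.7, -0.7, -0.7, -0.9]))
throat (array([0.5511, 0.2845]), array([ 0.2,  0.5, -0.2,  0.1, -0.7, -1.1]))
nominal axis [0.55330612 0.28501594] 104.22356882631411
```

```bash
python3 -m handwheel '{"gripper":[-1,-1,-1,-1,-1,-1,-1,-1,-1],"travel":[[-0.06,-0.03,0],[-0.12,-0.065,0],[-0.181,-0.099,0],[-0.181,-0.099,0],[-0.181,-0.099,0],[-0.181,-0.099,-0.03],[-0.181,-0.099,-0.06],[-0.181,-0.099,-0.08],[-0.181,-0.099,-0.08]],"spin":[0,0,0,0,0,0,0,0,0]}' 60
python3 - <<'E'
from h import *
s=arm.get_state();print(s['eef_pos'].round(4),s['force'].round(1),s['moment'].round(2),s['width'])
grab('top','t8');grab('side','s8');grab('wrist','w8')
E
```

```text
t: 13.55
eef_pos: [0.4443, 0.3108, 0.2051]
ee_rot: [2.233, 1.568, -2.233]
force: [-0.3, 0.4, -1.7]
width: 0.0198
[0.4443 0.3108 0.2051] [-0.3  0.4 -1.7] [0.08 0.05 0.03] 0.019778555397392733
```

View pics/s8.png

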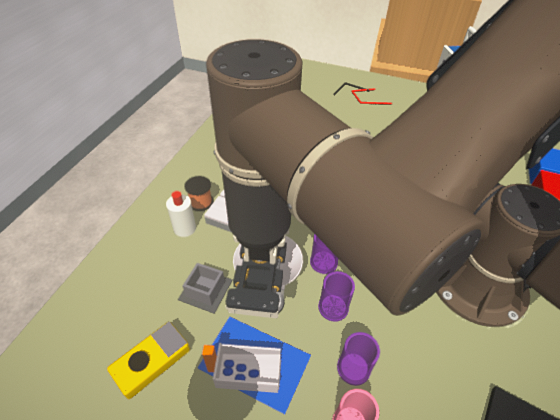

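View pics/w8.png

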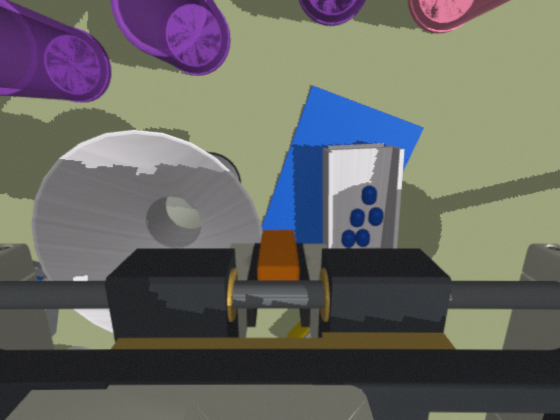

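```bash
python3 -m handwheel '{"gripper":[-1,-1,-1,-1,-1],"travel":[[0,0,-0.025],[0,0,-0.045],[0,0,-0.052],[0,0,-0.054],[0,0,-0.054]],"spin":[0,0,0,0,0]}' 60
python3 - <<'E'
from h import *
s=arm.get_state();print(s['eef_pos'].round(4),s['force'].round(1),s['moment'].round(2),s['width'])
grab('wrist','w9')
E
```

```text
t: 14.2
eef_pos: [0.4444, 0.3117, 0.182]
ee_rot: [-1.34, 1.569, 0.479]
force: [-7.4, -0.4, 19.4]
width: 0.0198
[0.4444 0.3117 0.182 ] [-7.4 -0.4 19.4] [-1.    3.2  -0.28] 0.019814280959702918
```

View pics/w9.png

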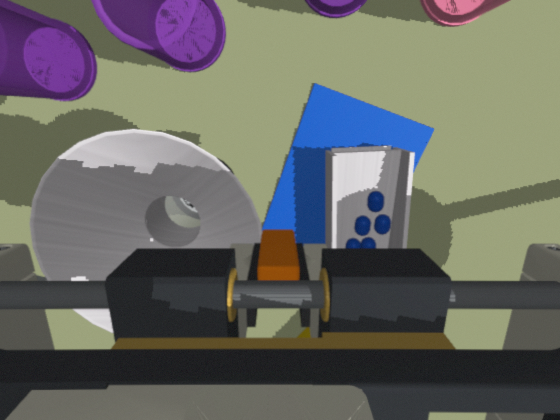

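```bash
python3 -m handwheel '{"gripper":[-1,-1,-0.7,-0.4,-0.2,0,0.1,0.1],"travel":[[0,0,0.004],[0,0,0.004],[0,0,0.004],[0,0,0.004],[0,0,0.004],[0,0,0.004],[0,0,0.004],[0,0,0.004]],"spin":[0,0,0,0,0,0,0,0]}' 60
python3 - <<'E'
from h import *
s=arm.get_state();print(s['eef_pos'].round(4),s['force'].round(1),s['moment'].round(2),s['width'])
grab('wrist','w10')
E
```

```text
t: 15.05
eef_pos: [0.4442, 0.3111, 0.1816]
ee_rot: [2.41, 1.57, -2.055]
force: [0.7, 0.7, 0.5]
width: 0.0472
[0.4442 0.3111 0.1816] [0.7 0.7 0.5] [ 0.04 -0.03 -0.  ] 0.047203601224992585
```

View pics/w10.png

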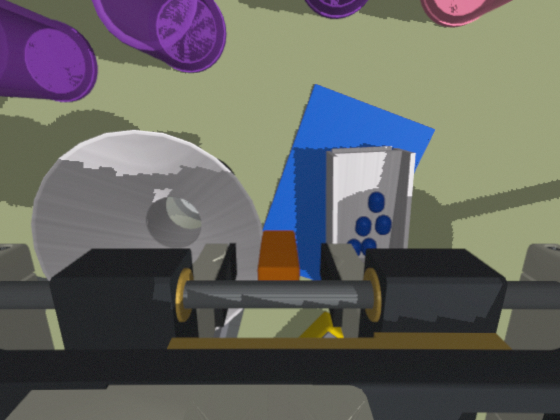

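```bash
python3 -m handwheel '{"gripper":[0.2,0.2,0.2,0.2,0.2,0.2,0.2,0.2],"travel":[[0,0,0.08],[0,0,0.16],[0.03,0.05,0.2],[0.08,0.13,0.2],[0.13,0.19,0.2],[0.13,0.19,0.2],[0.13,0.19,0.2],[0.13,0.19,0.2]],"spin":[0,0,0.06,0.06,0.06,0.06,0.06,0.06]}' 60
python3 - <<'E'
from fit import *
s=arm.get_state();print(s['eef_pos'].round(4),s['ee_rot'].round(3))
W=grab('wrist','w11');grab('side','s11');grab('top','t11')
m=blob(mask(W,'orange'),[310,220],60)
print(m.sum(),cv2.connectedComponentsWithStats(mask(W,'orange'))[3])
print(np.round(fit([(W,m)],[box(-.01,.01,-.01,.01,.04,.1)],(.51,.421,.3),.003),4))
E
```

```text
t: 15.9
eef_pos: [0.5089, 0.4057, 0.2817]
ee_rot: [2.209, 1.57, -2.209]
force: [-0.3, -1.0, 0.0]
width: 0.0526
[0.5089 0.4057 0.2817] [ 2.209  1.57  -2.209]
475 [[279.98757966 210.13428099]
 [182.81244947  96.89248181]
 [291.62315789 190.97052632]]
[0.5093 0.421  0.3202 0.13  ]
```

View pics/w11.png

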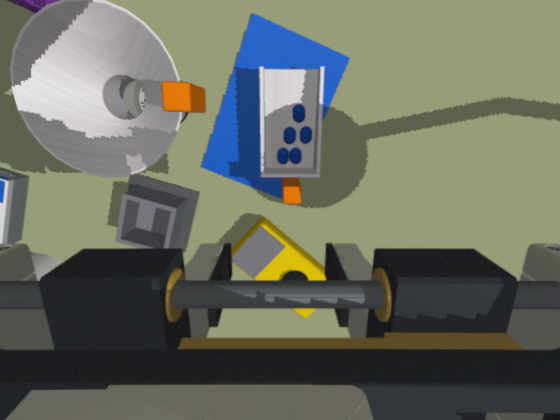

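View pics/t11.png

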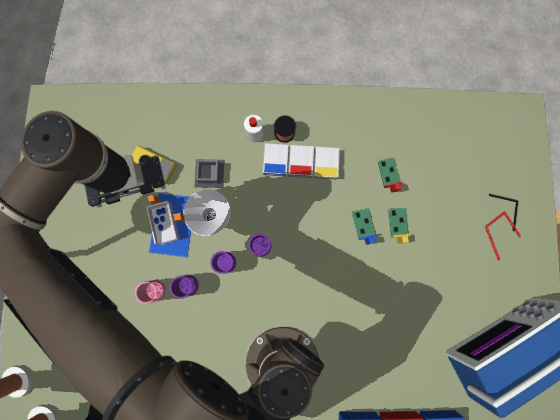

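```bash
python3 - <<'E'
from fit import *
T=grab('top');W=grab('wrist')
a=np.linspace(0,2*np.pi,72)
disc=[np.c_[.07*np.cos(a),.07*np.sin(a),0*a+.086]]
h=cv2.cvtColor(T['pixels'],cv2.COLOR_BGR2HSV);m=((h[...,1]<40)&(h[...,2]>95)).astype(np.uint8)
k=np.zeros_like(m);cv2.circle(k,(206,214),29,1,-1);m&=k
m=cv2.morphologyEx(m,cv2.MORPH_CLOSE,cv2.getStructuringElement(2,(11,11)))
n,l,s,cc=cv2.connectedComponentsWithStats(m);i=1+np.argmax(s[1:,4]);m=(l==i).astype(np.uint8);print(s[i])
print(np.round(fit([(T,m)],disc,(.462,.236,0),.064,yawfix=0),4))
c=cv2.resize(W['pixels'][165:255,105:210],(700,600),interpolation=cv2.INTER_CUBIC);cv2.imwrite('pics/c10.png',c)
import pickle;pickle.dump(W,open('w11.pkl','wb'))
E
```

```text
[ 183  187   48   52 1822]
[0.4637 0.2362 0.     0.0556]
```

View pics/c10.png

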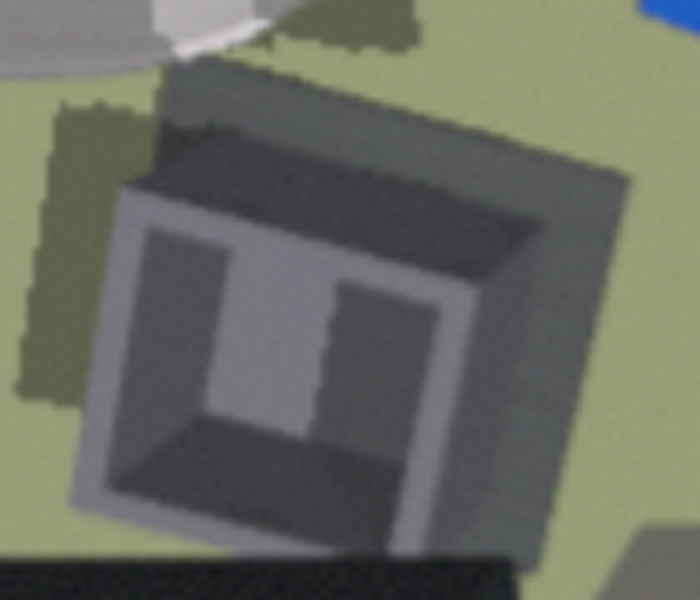

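```bash
python3 - <<'E'
from h import *
import pickle;W=pickle.load(open('w11.pkl','rb'))
k=6.667;c=lambda u,v:(105+u/k-.43,165+v/k-.43)
o=[onz(W,c(*p),.05) for p in((123,187),(480,285),(70,507))];print(np.round(o,4).tolist(),'ctr',((o[1]+o[2])/2).round(4))
o=[onz(W,c(*p),.05) for p in((145,230),(438,305),(105,490),(390,552))];print('inner ctr',np.mean(o,0).round(4))
E
python3 -m handwheel '{"gripper":[0.2,0.2,0.2,0.2,0.2,0.2,0.2,0.2,0.2],"travel":[[0,0.029,0],[0,0.029,-0.06],[0,0.029,-0.15],[0,0.029,-0.23],[0,0.029,-0.3],[0,0.029,-0.35],[0,0.029,-0.38],[0,0.029,-0.39],[0,0.029,-0.39]],"spin":[0,0,0,0,0,0,0,0,0]}' 60
python3 -m handwheel '{"gripper":[-0.3,-0.6,-1,-1,-1,-1,-1],"travel":[[0,0,0],[0,0,0],[0,0,0],[0,0,0],[0,0,0],[0,0,0],[0,0,0]],"spin":[0,0,0,0,0,0,0]}' 60
python3 - <<'E'
from fit import *
grab('wrist','w12')
E
```

```text
[[0.5798, 0.2251, 0.05], [0.5795, 0.2925, 0.05], [0.6474, 0.2249, 0.05]] ctr [0.6134 0.2587 0.05  ]
inner ctr [0.6134 0.2583 0.05  ]
t: 17.05
eef_pos: [0.5094, 0.4211, 0.087]
ee_rot: [-2.399, 1.571, -0.534]
force: [-0.3, -0.0, 1.2]
width: 0.0528
t: 17.75
eef_pos: [0.5094, 0.4209, 0.0873]
ee_rot: [-1.104, 1.57, 0.762]
force: [-0.2, -0.1, 3.9]
width: 0.0194
```

View pics/w12.png

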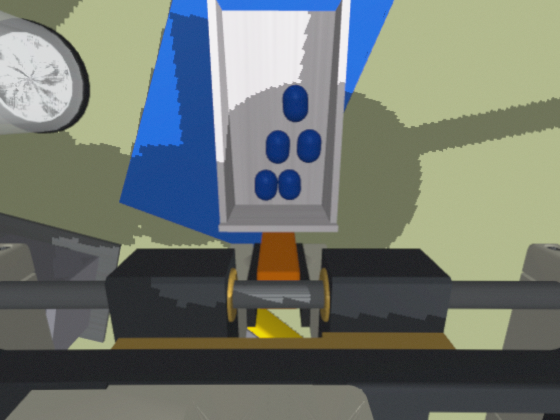

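```bash
python3 -m handwheel '{"gripper":[-1,-1,-1,-1,-1,-1,-1,-1,-1,-1],"travel":[[0,0,0.02],[0,0,0.06],[0,0,0.12],[0,0,0.19],[0,0,0.26],[0,0,0.33],[0,0,0.4],[0,0,0.46],[0,0,0.51],[0,0,0.53]],"spin":[0,0,0,0,0,0,0,0,0,0]}' 60
python3 -m handwheel '{"gripper":[-1,-1,-1,-1,-1,-1,-1,-1,-1,-1],"travel":[[0.005,-0.03,0],[0.015,-0.08,0],[0.025,-0.14,0],[0.035,-0.2,0],[0.045,-0.26,0],[0.05,-0.31,0],[0.052,-0.326,0],[0.052,-0.326,-0.02],[0.052,-0.326,-0.04],[0.052,-0.326,-0.04]],"spin":[0,0,0,0,0,0,0,0,0,0]}' 60
python3 - <<'E'
from fit import *
grab('wrist','w13');grab('side','s13')
E
```

```text
t: 18.8
eef_pos: [0.5096, 0.4208, 0.3547]
ee_rot: [-0.998, 1.568, 0.867]
force: [1.3, 0.2, -2.6]
width: 0.0194
t: 19.8
eef_pos: [0.5342, 0.2578, 0.3288]
ee_rot: [1.799, 1.566, -2.618]
force: [0.6, 0.0, -3.6]
width: 0.0195
```

View pics/w13.png

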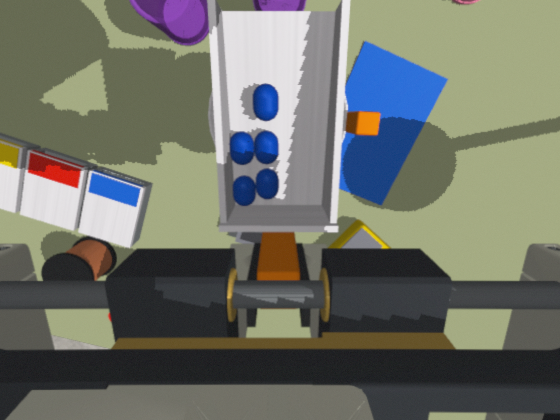

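View pics/s13.png

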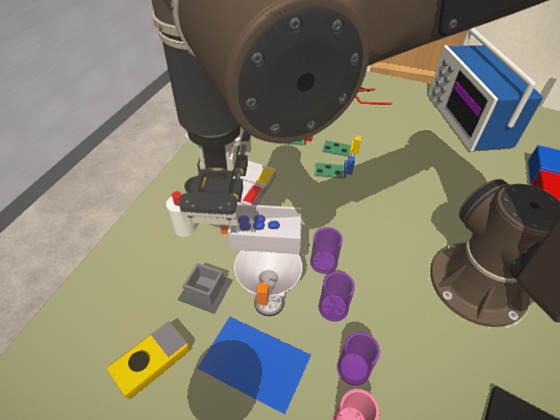

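```bash
python3 -m handwheel '{"gripper":[-1,-1],"travel":[[0,0,0],[0,0,0]],"spin":[0,0]}' 30; python3 - <<'E'
from h import *
f=grab('side');cv2.imwrite('pics/p1.png',cv2.resize(f['pixels'][150:330,150:350],(600,540)))
E
python3 -m handwheel '{"gripper":[-1,-1],"travel":[[0,0,0],[0,0,0]],"spin":[0,0]}' 20; python3 - <<'E'
from h import *
f=grab('side');cv2.imwrite('pics/p2.png',cv2.resize(f['pixels'][150:330,150:350],(600,540)))
E
```

```text
t: 20.1
eef_pos: [0.5353, 0.2583, 0.332]
ee_rot: [-1.369, 1.57, 0.497]
force: [0.6, -0.1, -3.8]
width: 0.02
t: 20.35
eef_pos: [0.5352, 0.2578, 0.332]
ee_rot: [-1.083, 1.571, 0.782]
force: [-0.5, 0.3, -3.4]
width: 0.0197
```

View pics/p2.png

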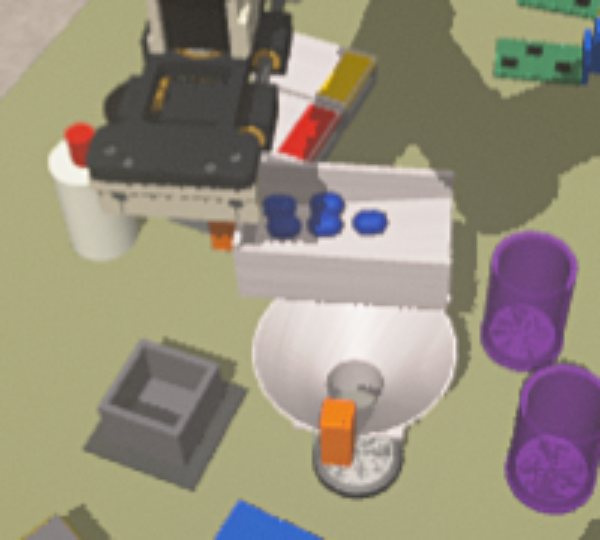

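```bash
python3 -m handwheel '{"gripper":[-1,-1],"travel":[[0,0,0],[0,0,0]],"spin":[0,0]}' 15; python3 - <<'E'
from h import *
f=grab('side');cv2.imwrite('pics/p3.png',cv2.resize(f['pixels'][150:330,150:350],(400,360)))
E
python3 -m handwheel '{"gripper":[-1],"travel":[[0,0,0]],"spin":[0]}' 12; python3 - <<'E'
from h import *
f=grab('side');cv2.imwrite('pics/p4.png',cv2.resize(f['pixels'][150:330,150:350],(400,360)))
a=cv2.imread('pics/p3.png');b=cv2.imread('pics/p4.png');cv2.imwrite('pics/p34.png',np.hstack([a,b]))
E
```

```text
t: 20.6
eef_pos: [0.5352, 0.2577, 0.3319]
ee_rot: [-1.505, 1.571, 0.36]
force: [0.4, -0.2, -4.2]
width: 0.0201
t: 20.75
eef_pos: [0.5352, 0.2577, 0.3319]
ee_rot: [0.583, 1.571, 2.448]
force: [-0.4, -0.5, -2.1]
width: 0.0201
```

View pics/p34.png

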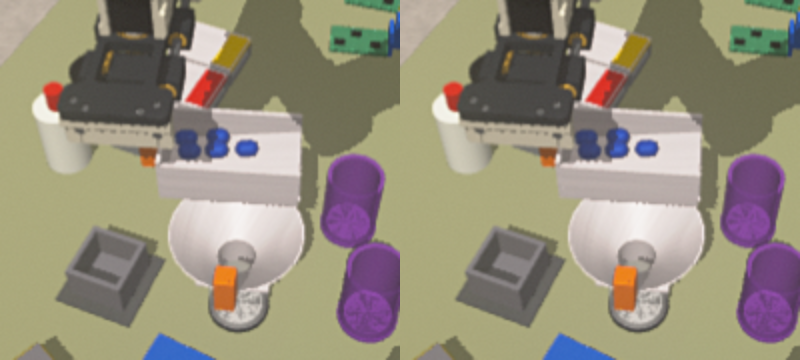

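```bash
python3 -m handwheel '{"gripper":[-1],"travel":[[0,0,0]],"spin":[0]}' 10; python3 - <<'E'
from h import *
f=grab('side');cv2.imwrite('pics/p5.png',cv2.resize(f['pixels'][150:330,150:350],(400,360)))
E
python3 -m handwheel '{"gripper":[-1],"travel":[[0,0,0]],"spin":[0]}' 8.5; python3 - <<'E'
from h import *
f=grab('side');cv2.imwrite('pics/p6.png',cv2.resize(f['pixels'][150:330,150:350],(400,360)))
a=cv2.imread('pics/p5.png');b=cv2.imread('pics/p6.png');cv2.imwrite('pics/p56.png',np.hstack([a,b]))
E
```

```text
t: 20.9
eef_pos: [0.5352, 0.2577, 0.3318]
ee_rot: [0.492, 1.571, 2.357]
force: [0.1, 0.1, -3.7]
width: 0.0197
t: 21.05
eef_pos: [0.5352, 0.2577, 0.3319]
ee_rot: [1.731, 1.571, -2.686]
force: [0.1, -0.7, -3.0]
width: 0.02
```

View pics/p56.png

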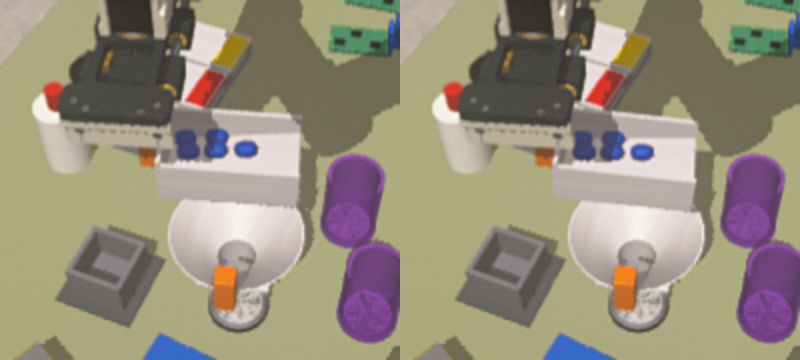

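```bash
cat > pp.py <<'E'
from h import *
import sys
f=grab('side');cv2.imwrite('pics/%s.png'%sys.argv[1],cv2.resize(f['pixels'][150:330,150:350],(400,360)))
s=arm.get_state();print(s['moment'].round(3))
E
python3 -m handwheel '{"gripper":[-1],"travel":[[0,0,0]],"spin":[0]}' 7.5; python3 pp.py q1
python3 -m handwheel '{"gripper":[-1],"travel":[[0,0,0]],"spin":[0]}' 6.8; python3 pp.py q2
python3 -c "
import cv2,numpy as np
cv2.imwrite('pics/q12.png',np.hstack([cv2.imread('pics/q1.png'),cv2.imread('pics/q2.png')]))"
```

```text
t: 21.2
eef_pos: [0.5352, 0.2577, 0.3318]
ee_rot: [1.831, 1.571, -2.586]
force: [-0.6, -0.2, -4.3]
width: 0.0199
[ 0.05  -0.177  0.025]
t: 21.35
eef_pos: [0.5353, 0.2577, 0.3319]
ee_rot: [-1.604, 1.571, 0.261]
force: [0.1, 0.1, -3.0]
width: 0.0201
[ 0.071 -0.245  0.027]
```

View pics/q12.png

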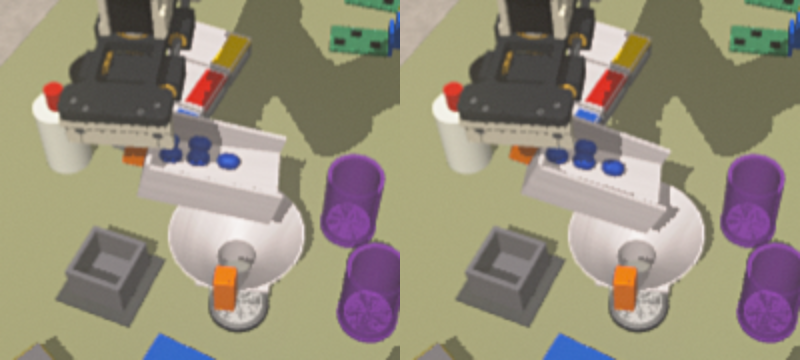

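```bash

python3 -m handwheel '{"gripper":[-1],"travel":[[0,0,0]],"spin":[0]}' 6.3; python3 pp.py q3
python3 -m handwheel '{"gripper":[-1],"travel":[[0,0,0]],"spin":[0]}' 6; python3 pp.py q4
python3 -c "
import cv2,numpy as np
cv2.imwrite('pics/q34.png',np.hstack([cv2.imread('pics/q3.png'),cv2.imread('pics/q4.png')]))"
```

```text
t: 21.5
eef_pos: [0.5352, 0.2577, 0.3318]
ee_rot: [1.619, 1.571, -2.799]
force: [0.0, 0.8, -3.2]
width: 0.0201
[ 0.003 -0.023  0.032]
t: 21.65
eef_pos: [0.5352, 0.2577, 0.3318]
ee_rot: [1.855, 1.571, -2.563]
force: [-1.3, 0.3, -4.2]
width: 0.02
[-0.019 -0.027 -0.   ]
```

View pics/q34.png

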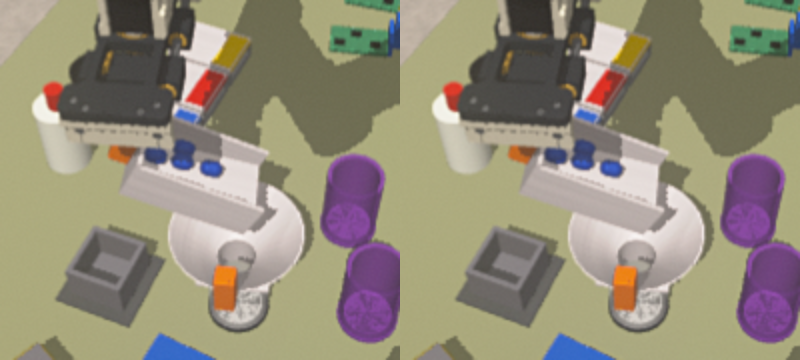

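```bash

python3 -m handwheel '{"gripper":[-1],"travel":[[0,0,0]],"spin":[0]}' 5.5; python3 pp.py q5
python3 -m handwheel '{"gripper":[-1],"travel":[[0,0,0]],"spin":[0]}' 5; python3 pp.py q6
python3 -c "
import cv2,numpy as np
cv2.imwrite('pics/q56.png',np.hstack([cv2.imread('pics/q5.png'),cv2.imread('pics/q6.png')]))"
```

```text
t: 21.8
eef_pos: [0.5352, 0.2577, 0.3318]
ee_rot: [1.892, 1.571, -2.526]
force: [-0.3, -0.3, -3.1]
width: 0.02
[ 0.014 -0.025  0.028]
t: 21.95
eef_pos: [0.5352, 0.2577, 0.3318]
ee_rot: [1.884, 1.571, -2.534]
force: [0.4, -0.3, -3.7]
width: 0.0201
[ 0.023 -0.071 -0.038]
```

View pics/q56.png

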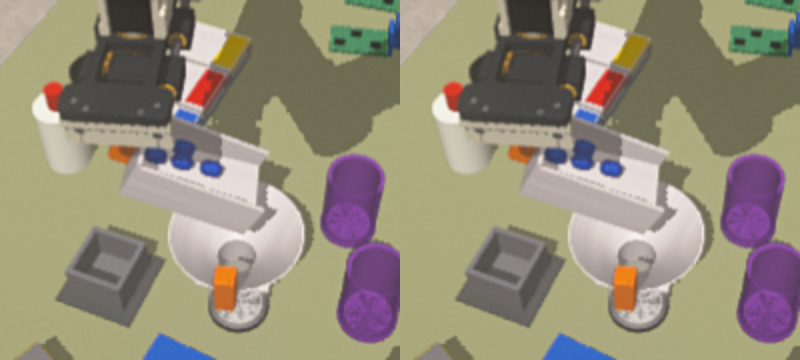

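```bash
python3 - <<'E'
from h import *
f=grab('side');cv2.imwrite('pics/r1.png',cv2.resize(f['pixels'][185:285,195:310],(690,600),interpolation=cv2.INTER_CUBIC))
grab('wrist','r2')
import pickle;pickle.dump(f,open('r1.pkl','wb'))
E
```

```text
(no output)
```

View pics/r1.png

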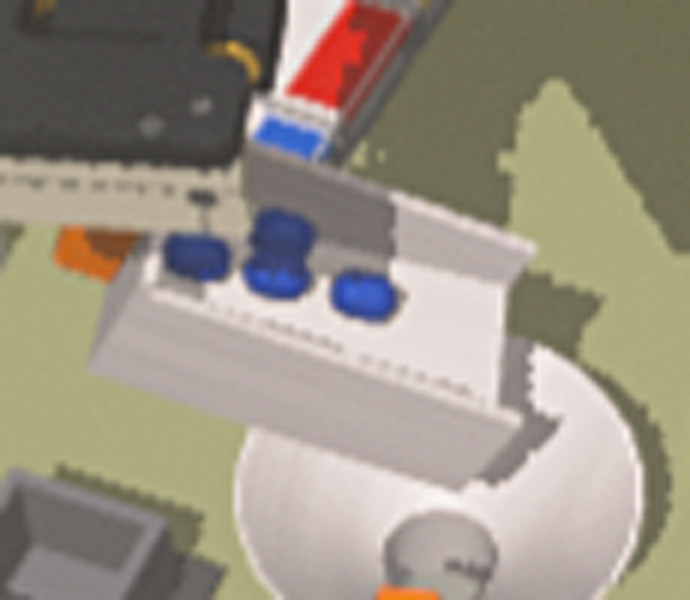

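View pics/r2.png

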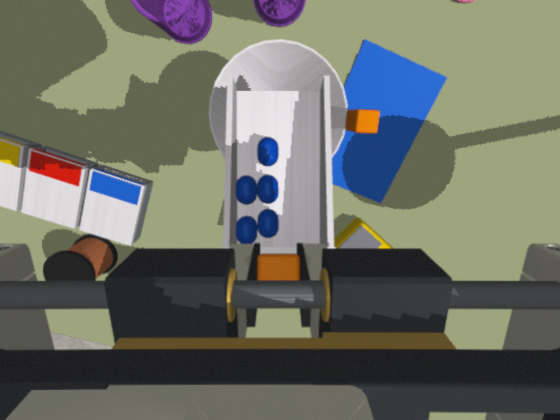

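```bash
cat > tilt.py <<'E'
from h import *
def scoopP(tcp,yaw,t,p,g=(.074,0,.083)):
    v=np.array(p)-g; v[1]-=0
    # front-down tilt t about y
    x=v[0]*np.cos(t)-v[2]*np.sin(t); z=v[0]*np.sin(t)+v[2]*np.cos(t)
    c,s=np.cos(yaw),np.sin(yaw)
    return np.array(tcp)+[c*x-s*v[1],s*x+c*v[1],z]
E
python3 - <<'E'
from tilt import *
import pickle
f=pickle.load(open('r1.pkl','rb'))
tcp=(.5352,.2577,.3318)
for d in (0,10,15,20,25,30,35,45):
    q=[(proj(f,scoopP(tcp,np.radians(16.9),np.radians(d),p))-[195,185]+.5)*6 for p in((-.06,.035,0),(.062,.035,0),(-.06,.035,.045),(-.06,-.035,.045))]
    print(d,np.round(q).astype(int).tolist())
E
```

```text
0 [[629, 404], [222, 378], [638, 309], [645, 130]]
10 [[571, 444], [174, 376], [604, 357], [613, 178]]
15 [[539, 460], [150, 374], [582, 378], [593, 200]]
20 [[505, 475], [126, 370], [559, 397], [571, 220]]
25 [[469, 487], [102, 364], [533, 414], [546, 238]]
30 [[432, 497], [78, 358], [505, 430], [520, 254]]
35 [[393, 506], [54, 350], [475, 443], [491, 268]]
45 [[313, 515], [9, 332], [410, 465], [430, 291]]
```

```bash

python3 -m handwheel '{"gripper":[-1,-1],"travel":[[0,0,0],[0,0,0]],"spin":[0,0]}' 4.3; python3 pp.py q7
python3 -m handwheel '{"gripper":[-1,-1],"travel":[[0,0,0],[0,0,0]],"spin":[0,0]}' 3.7; python3 pp.py q8
python3 -c "
import cv2,numpy as np
cv2.imwrite('pics/q78.png',np.hstack([cv2.imread('pics/q7.png'),cv2.imread('pics/q8.png')]))"
```

```text
t: 22.3
eef_pos: [0.5352, 0.2577, 0.3318]
ee_rot: [1.438, 1.571, -2.979]
force: [-0.7, -0.6, -2.3]
width: 0.0202
[ 0.015 -0.106 -0.005]
t: 22.55
eef_pos: [0.5352, 0.2577, 0.3319]
ee_rot: [2.327, 1.571, -2.091]
force: [-0.5, 0.2, -4.2]
width: 0.0197
[ 0.04  -0.059 -0.046]
```

View pics/q78.png

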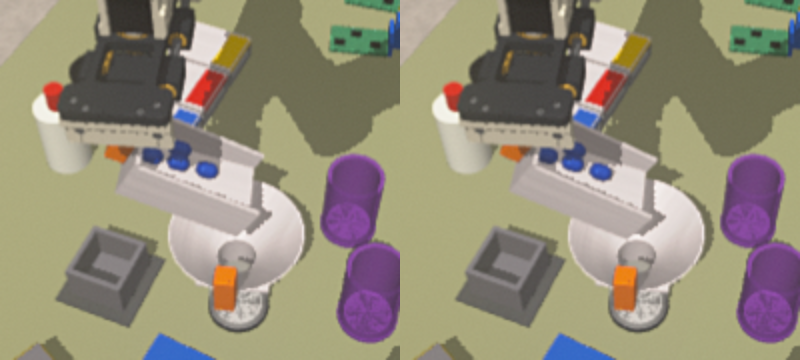

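```bash

python3 -m handwheel '{"gripper":[-1],"travel":[[0,0,0]],"spin":[0]}' 3.2; python3 pp.py q9
python3 -m handwheel '{"gripper":[-1],"travel":[[0,0,0]],"spin":[0]}' 3; python3 pp.py qa
python3 -m handwheel '{"gripper":[-1],"travel":[[0,0,0]],"spin":[0]}' 3; python3 pp.py qb
python3 -m handwheel '{"gripper":[-1],"travel":[[0,0,0]],"spin":[0]}' 3; python3 pp.py qc
python3 -c "
import cv2,numpy as np
I=[cv2.imread('pics/q%s.png'%c) for c in '9abc']
cv2.imwrite('pics/q9c.png',cv2.resize(np.vstack([np.hstack(I[:2]),np.hstack(I[2:])]),(666,600)))"
```

```text
t: 22.7
eef_pos: [0.5352, 0.2577, 0.3319]
ee_rot: [1.487, 1.571, -2.93]
force: [0.6, 0.0, -3.8]
width: 0.02
[ 0.049 -0.016 -0.025]
t: 22.85
eef_pos: [0.5352, 0.2577, 0.3318]
ee_rot: [1.773, 1.571, -2.645]
force: [-0.2, 0.2, -3.4]
width: 0.02
[-0.002  0.04  -0.026]
t: 23.0
eef_pos: [0.5352, 0.2577, 0.3319]
ee_rot: [-1.502, 1.571, 0.364]
force: [1.0, 0.2, -2.9]
width: 0.0204
[ 0.013  0.02  -0.013]
t: 23.15
eef_pos: [0.5353, 0.2577, 0.3319]
ee_rot: [-1.422, 1.571, 0.443]
force: [-1.0, 0.2, -2.9]
width: 0.0202
[ 0.098 -0.153  0.036]
```

View pics/q9c.png

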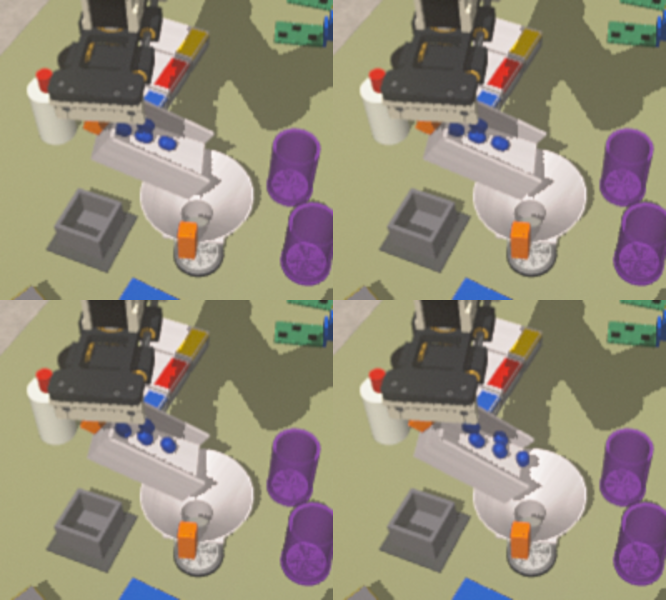

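```bash

python3 -m handwheel '{"gripper":[-1,-1],"travel":[[0,0,0],[0,0,0]],"spin":[0,0]}' 3; python3 pp.py qd
python3 -m handwheel '{"gripper":[-1,-1,-1,-1],"travel":[[0,0,0],[0,0,0],[0,0,0],[0,0,0]],"spin":[0,0,0,0]}' 3; python3 pp.py qe
python3 -c "
import cv2,numpy as np
I=[cv2.imread('pics/q%s.png'%c) for c in 'de']
cv2.imwrite('pics/qde.png',np.hstack(I))"; python3 - <<'E'
from h import *
grab('wrist','r3')
E
```

```text
t: 23.4
eef_pos: [0.5353, 0.2577, 0.332]
ee_rot: [-1.463, 1.571, 0.403]
force: [0.2, -0.0, -2.5]
width: 0.0201
[-0.017 -0.023  0.008]
t: 23.85
eef_pos: [0.5352, 0.2577, 0.3319]
ee_rot: [-1.129, 1.571, 0.736]
force: [-0.5, -0.3, -3.7]
width: 0.0203
[-0.005  0.04  -0.066]
```

View pics/qde.png

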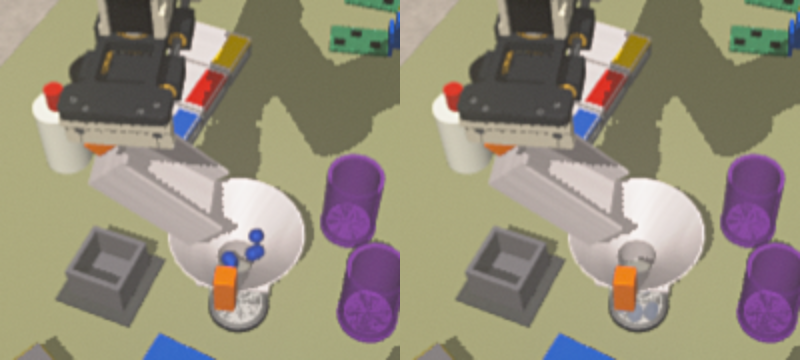

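View pics/r3.png

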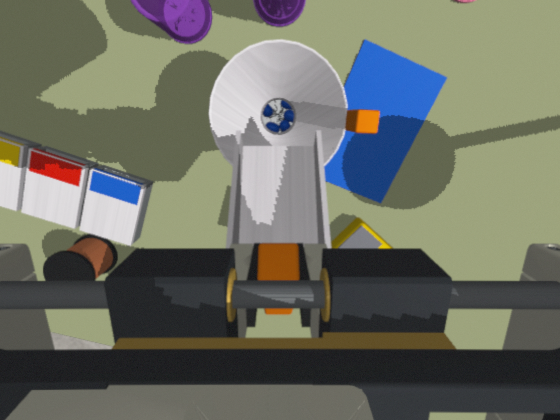

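```bash
python3 - <<'E'
import cv2
a=cv2.imread('pics/r3.png')
cv2.imwrite('pics/r4.png',cv2.resize(a[92:142,252:307],(660,600),interpolation=cv2.INTER_CUBIC))
E
```

```text
(no output)
```

View pics/r4.png

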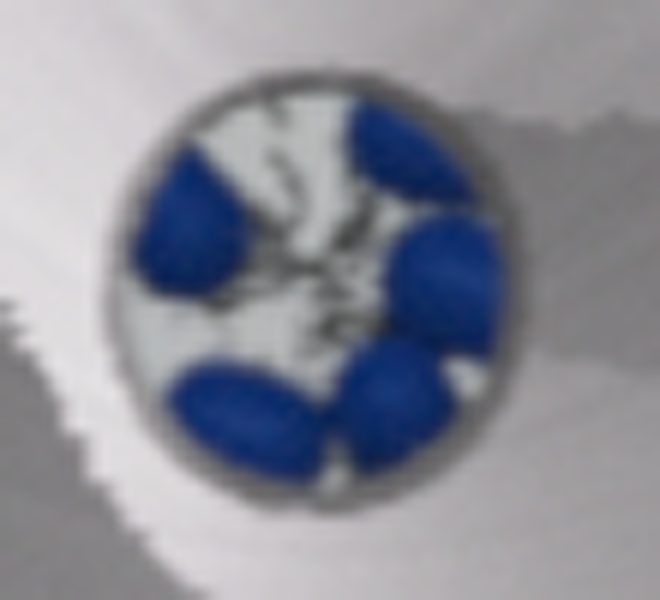

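```bash

python3 -m handwheel '{"gripper":[-1,-1,-1,-1,-1,-1,-1,-1,-1,-1,-1,-1],"travel":[[0,0,0],[0,0,0.04],[0,0,0.09],[0,0,0.12],[-0.02,0.06,0.12],[-0.06,0.14,0.12],[-0.1,0.23,0.12],[-0.14,0.32,0.12],[-0.18,0.41,0.12],[-0.2,0.47,0.12],[-0.21,0.494,0.12],[-0.21,0.494,0.12]],"spin":[0,0,0,0,0,0,0,0,0,0,0,0]}' 40; python3 - <<'E'
from h import *
import pickle
f=grab('side','r5');grab('wrist','r6');pickle.dump(f,open('r5.pkl','wb'));print(arm.get_state()['eef_pos'])
E
```

```text
t: 25.15
eef_pos: [0.4293, 0.5063, 0.3908]
ee_rot: [2.29, 1.569, -2.126]
force: [0.2, -0.8, -3.5]
width: 0.0197
[0.43036933 0.50429521 0.39169942]
```

View pics/r5.png

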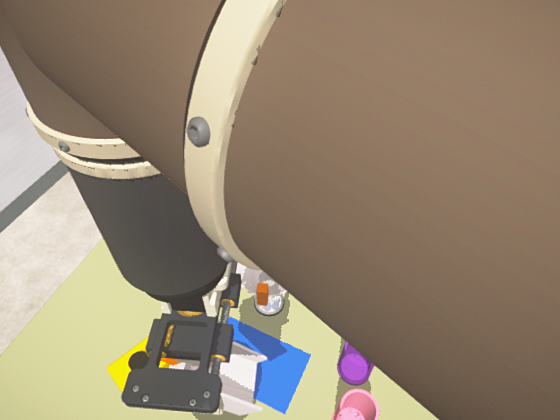

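View pics/r6.png

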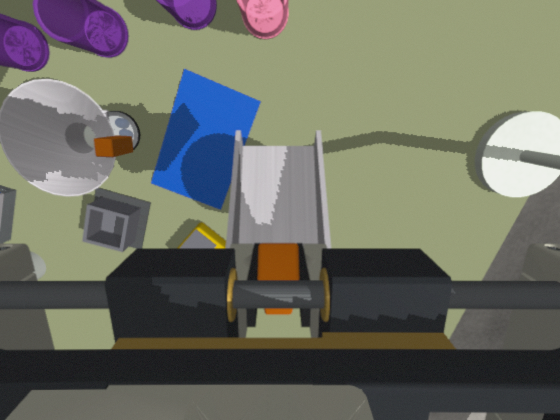

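```bash
python3 - <<'E'
from tilt import *
f=grab('wrist');s=arm.get_state();tcp=s['eef_pos'];yaw=(s['ee_rot'][2]-s['ee_rot'][0]-np.pi/2)
print(np.degrees(yaw)%360)
for d in (30,35,40,45,50):
    print(d,[np.round(proj(f,scoopP(tcp,yaw,np.radians(d),p)),0).tolist() for p in((-.06,.032,.025),(-.06,-.032,.025),(-.06,.034,.045),(.0,.0,.015))])
for px in((150,210),(520,220),(470,330)): print(onz(f,px,0).round(3))
E
```

```text
16.841634938784996
30 [[318.0, 103.0], [237.0, 103.0], [325.0, 88.0], [278.0, 179.0]]
35 [[317.0, 117.0], [239.0, 117.0], [323.0, 101.0], [278.0, 189.0]]
40 [[315.0, 130.0], [240.0, 130.0], [321.0, 115.0], [278.0, 199.0]]
45 [[314.0, 144.0], [242.0, 144.0], [319.0, 128.0], [278.0, 209.0]]
50 [[313.0, 157.0], [243.0, 157.0], [318.0, 141.0], [278.0, 219.0]]
[0.582 0.307 0.   ]
[0.405 0.956 0.   ]
[0.647 0.979 0.   ]
```

```bash

python3 -m handwheel '{"gripper":[-1,-1,-1,-1,-1,-1,-1,-1],"travel":[[0,0,-0.08],[0,0,-0.17],[0,0,-0.26],[0,0,-0.34],[0,0,-0.4],[0,0,-0.43],[0,0,-0.445],[0,0,-0.445]],"spin":[0,0,0,0,0,0,0,0]}' 40
python3 -m handwheel '{"gripper":[-1,-1,-1,-1,-1,-1,-1,-1,-1],"travel":[[0,0,-0.01],[0,0,-0.02],[0,0,-0.03],[0.015,0.005,-0.036],[0.031,0.009,-0.04],[0.055,0.016,-0.05],[0.079,0.024,-0.062],[0.101,0.03,-0.076],[0.101,0.03,-0.076]],"spin":[0,0,0,0,0,0,0,0,0]}' 6
python3 - <<'E'
from h import *
print(arm.get_state()['moment'].round(2));grab('wrist','r7')
E
```

```text
t: 26.1
eef_pos: [0.4307, 0.5037, 0.1691]
ee_rot: [2.541, 1.57, -1.878]
force: [0.2, 0.3, -1.5]
width: 0.0198
t: 27.0
eef_pos: [0.4829, 0.5203, 0.1299]
ee_rot: [-1.707, 1.57, 0.157]
force: [-0.0, -0.3, -1.3]
width: 0.0201
[ 0.12 -0.22  0.02]
```

View pics/r7.png

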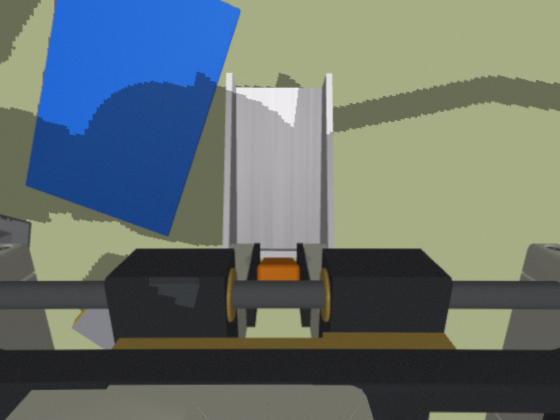

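```bash

python3 -m handwheel '{"gripper":[-1,-1,-1,-1,-1,-1,-1,-1,-1],"travel":[[0.022,0.007,-0.014],[0.041,0.012,-0.032],[0.06,0.018,-0.051],[0.069,0.021,-0.062],[0.077,0.023,-0.073],[0.085,0.026,-0.084],[0.092,0.028,-0.094],[0.092,0.028,-0.095],[0.092,0.028,-0.095]],"spin":[0,0,0,0,0,0,0,0,0]}' 6
python3 - <<'E'
from h import *
print(arm.get_state()['moment'].round(2));grab('wrist','r8')
E
```

```text
t: 27.95
eef_pos: [0.5269, 0.5337, 0.0842]
ee_rot: [-1.451, 1.57, 0.415]
force: [0.4, -2.3, 0.7]
width: 0.0199
[-0.43 -0.22  0.02]
```

View pics/r8.png

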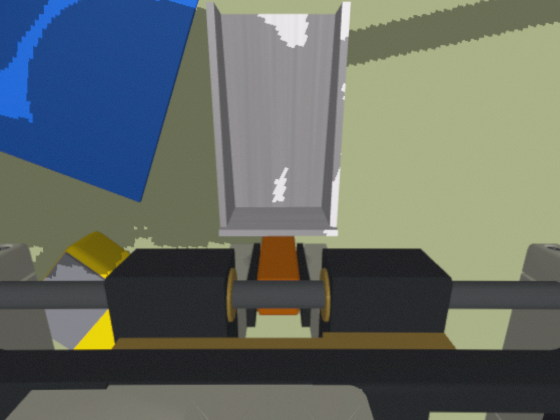

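```bash

python3 -m handwheel '{"gripper":[-0.4,-0.4,-0.4,-0.7,-1,-1,-1,-1],"travel":[[0,0,0],[0,0,0],[0,0,0],[0,0,0],[0,0,0],[0,0,0],[0,0,0],[0,0,0]],"spin":[0,0,0,0,0,0,0,0]}' 60
python3 -m handwheel '{"gripper":[-1,-1,-1,-1],"travel":[[0,0,0.02],[0,0,0.06],[0,0,0.08],[0,0,0.08]],"spin":[0,0,0,0]}' 60
python3 - <<'E'
from h import *
print(arm.get_state()['moment'].round(2));grab('wrist','r9');grab('top','t12')
E
```

```text
t: 28.8
eef_pos: [0.5267, 0.5337, 0.0839]
ee_rot: [0.893, 1.571, 2.758]
force: [-0.2, -0.3, 0.4]
width: 0.0197
t: 29.2
eef_pos: [0.5274, 0.5346, 0.1262]
ee_rot: [-0.931, 1.567, 0.935]
force: [-0.5, -0.4, -2.0]
width: 0.0199
[ 0.05 -0.17  0.02]
```

View pics/r9.png

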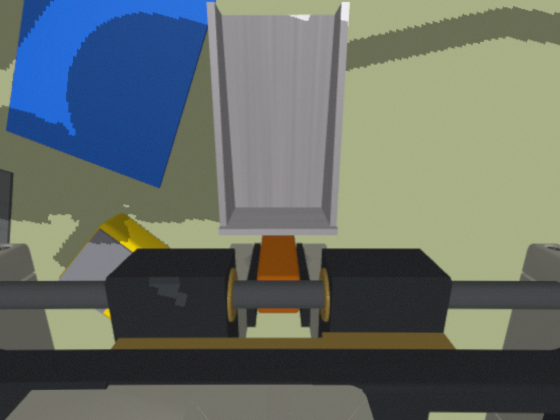

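View pics/t12.png

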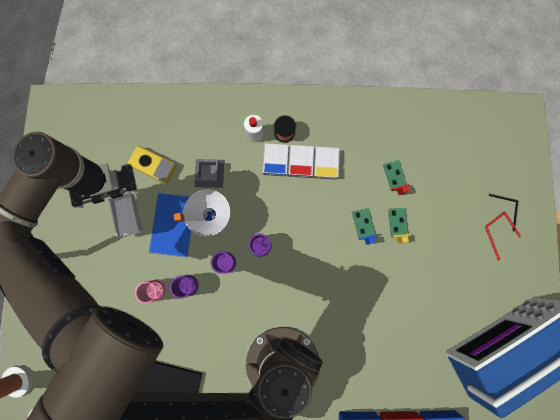

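```bash

python3 -m handwheel '{"gripper":[-1,-1,-1,-1,-1,-1,-1,-1,-1,-1],"travel":[[-0.01,-0.06,0],[-0.02,-0.13,0],[-0.03,-0.2,0],[-0.034,-0.226,0],[-0.034,-0.226,-0.02],[-0.034,-0.226,-0.045],[-0.034,-0.226,-0.06],[-0.034,-0.226,-0.069],[-0.034,-0.226,-0.073],[-0.034,-0.226,-0.073]],"spin":[0,0,0,0,0,0,0,0,0,0]}' 60
python3 -m handwheel '{"gripper":[-0.6,-0.3,-0.1,0.1,0.2,0.2,0.2,0.2,0.2,0.2],"travel":[[0,0,0],[0,0,0],[0,0,0],[0,0,0],[0,0,0],[0,0,0.04],[0,0,0.12],[0,0,0.2],[0,0,0.28],[0,0,0.3]],"spin":[0,0,0,0,0,0,0,0,0,0]}' 60
python3 - <<'E'
from h import *
print(arm.get_state()['moment'].round(2));grab('wrist','ra')
E
```

```text
t: 30.3
eef_pos: [0.5096, 0.4212, 0.087]
ee_rot: [2.365, 1.57, -2.052]
force: [-0.7, -0.2, -2.6]
width: 0.0192
t: 31.3
eef_pos: [0.5113, 0.4221, 0.2433]
ee_rot: [-1.075, 1.563, 0.791]
force: [0.3, 0.3, -0.5]
width: 0.0525
[ 0.03 -0.07  0.04]
```

View pics/ra.png

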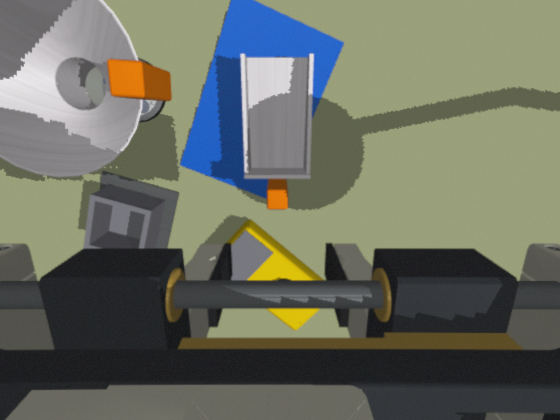

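```bash
python3 - <<'E'
from fit import *
W=grab('wrist');D=grab('side')
m=blob(mask(W,'orange'),[140,80],25);print(m.sum())
print(np.round(fit([(W,m)],POST['funnel'],(.444,.312,.25),.064),4))
m2=blob(mask(D,'orange'),[263,293],15);print(m2.sum())
if m2.sum(): print(np.round(fit([(D,m2)],POST['funnel'],(.444,.312,.25),.064),4))
E
```

```text
2193
[0.4432 0.3117 0.2082 0.0477]
0
```

```bash

python3 -m handwheel '{"gripper":[0.2,0.2,0.2,0.2,0.2,0.2,0.2,0.2,0.2],"travel":[[-0.04,-0.07,0],[-0.09,-0.15,0],[-0.131,-0.219,0],[-0.131,-0.219,0],[-0.131,-0.219,-0.03],[-0.131,-0.219,-0.07],[-0.131,-0.219,-0.1],[-0.131,-0.219,-0.11],[-0.131,-0.219,-0.11]],"spin":[-0.06,-0.06,-0.06,-0.06,-0.06,-0.06,-0.06,-0.06,-0.06]}' 60
python3 - <<'E'
from h import *
grab('wrist','rb')
E
python3 -m handwheel '{"gripper":[-0.3,-0.6,-1,-1,-1,-1,-1],"travel":[[0,0,0],[0,0,0],[0,0,0],[0,0,0],[0,0,0],[0,0,0],[0,0,0]],"spin":[0,0,0,0,0,0,0]}' 60
```

```text
t: 32.35
eef_pos: [0.4438, 0.3107, 0.1807]
ee_rot: [2.259, 1.568, -2.206]
force: [-0.3, 0.1, 0.5]
width: 0.0526
t: 33.1
eef_pos: [0.4443, 0.3113, 0.1826]
ee_rot: [-0.955, 1.57, 0.863]
force: [-1.4, 0.2, 2.2]
width: 0.0194
```

View pics/rb.png

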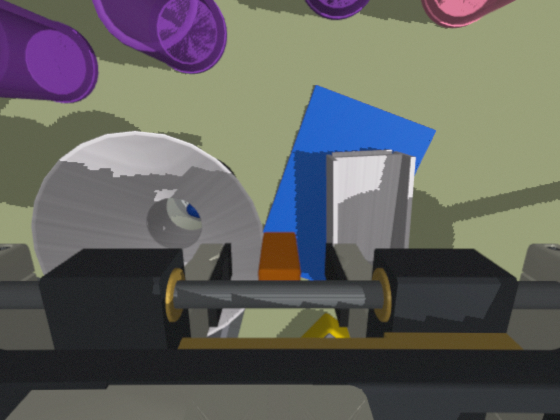

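```bash

python3 -m handwheel '{"gripper":[-1,-1,-1,-1,-1,-1,-1,-1],"travel":[[0,0,0.03],[0,0,0.09],[0,0,0.14],[0.03,0.06,0.14],[0.08,0.12,0.14],[0.11,0.16,0.14],[0.11,0.16,0.14],[0.11,0.16,0.14]],"spin":[0,0,0,0,0,0,0,0]}' 60
python3 - <<'E'
from h import *
import pickle
W=grab('wrist','rc');s=arm.get_state();print(s['eef_pos'],s['ee_rot']);pickle.dump((W,s),open('rc.pkl','wb'))
E
```

```text
t: 33.9
eef_pos: [0.4989, 0.391, 0.2511]
ee_rot: [2.111, 1.569, -2.354]
force: [0.0, -0.9, -0.6]
width: 0.0198
[0.49871452 0.39066305 0.25155272] [ 2.09801463  1.56910254 -2.36721585]
```

View pics/rc.png

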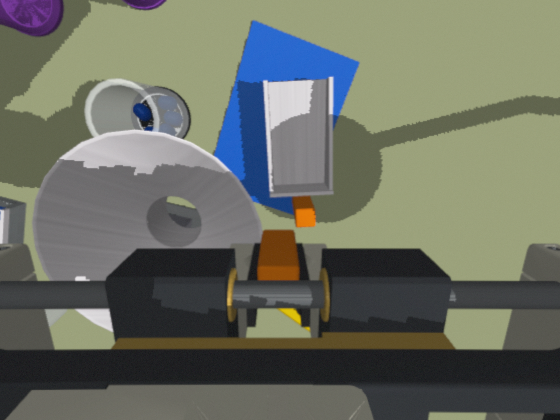

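```bash
python3 - <<'E'
import cv2
a=cv2.imread('pics/rc.png')
cv2.imwrite('pics/rd.png',cv2.resize(a[180:260,130:220],(675,600),interpolation=cv2.INTER_CUBIC))
cv2.imwrite('pics/re.png',cv2.resize(a[70:150,75:200],(750,480),interpolation=cv2.INTER_CUBIC))
E
```

```text
(no output)
```

View pics/rd.png

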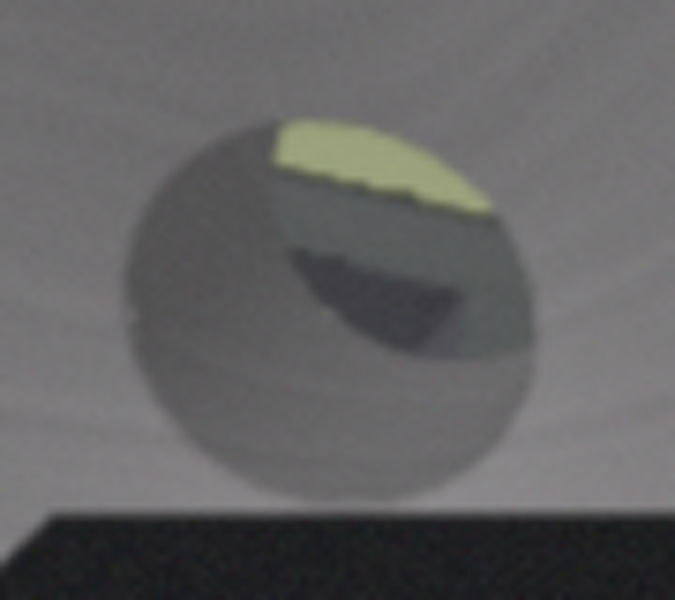

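View pics/re.png

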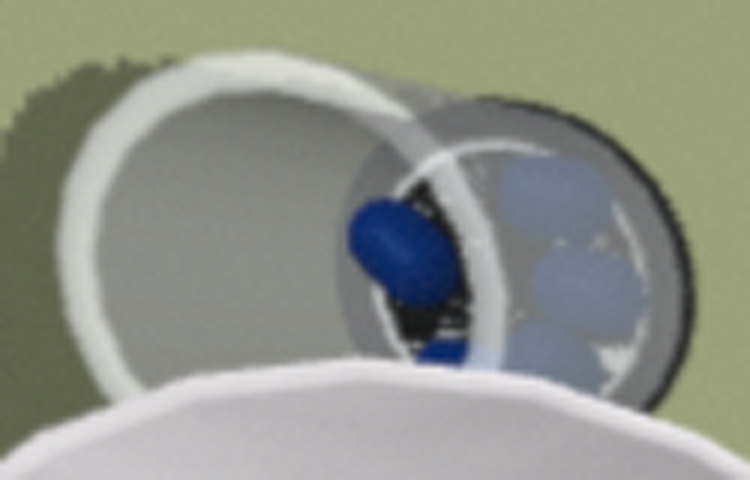

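```bash

python3 -m handwheel '{"gripper":[-1,-1,-1,-1,-1,-1,-1,-1,-1,-1,-1],"travel":[[0.06,-0.03,0],[0.12,-0.07,0],[0.17,-0.1,0],[0.193,-0.113,0],[0.193,-0.113,0],[0.193,-0.113,0],[0.193,-0.113,-0.06],[0.193,-0.113,-0.12],[0.193,-0.113,-0.16],[0.193,-0.113,-0.18],[0.193,-0.113,-0.18]],"spin":[0,0,0,0,0,0,0,0,0,0,0]}' 60
python3 - <<'E'
from h import *
grab('wrist','rf');grab('side','sf')
E
python3 -m handwheel '{"gripper":[-1,-1,-1,-1,-1],"travel":[[0,0,-0.02],[0,0,-0.04],[0,0,-0.052],[0,0,-0.056],[0,0,-0.056]],"spin":[0,0,0,0,0]}' 60
```

```text
t: 35.05
eef_pos: [0.5945, 0.3348, 0.1613]
ee_rot: [1.998, 1.569, -2.466]
force: [0.2, 0.6, -1.8]
width: 0.0196
t: 35.65
eef_pos: [0.5956, 0.3345, 0.1338]
ee_rot: [2.152, 1.57, -2.313]
force: [-0.0, 0.2, -0.9]
width: 0.0195
```

View pics/rf.png

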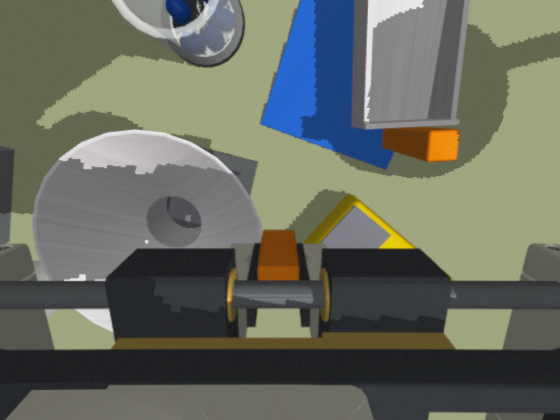

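View pics/sf.png

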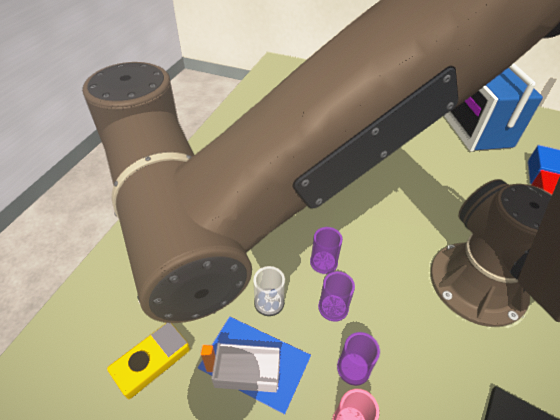

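```bash

python3 -m handwheel '{"gripper":[-1,-1,-1],"travel":[[0,0,-0.002],[0,0,-0.004],[0,0,-0.004]],"spin":[0,0,0]}' 60
python3 -m handwheel '{"gripper":[-1,-1],"travel":[[0,0,-0.003],[0,0,-0.003]],"spin":[0,0]}' 60
```

```text
t: 35.95
eef_pos: [0.5959, 0.3348, 0.1327]
ee_rot: [-1.198, 1.57, 0.621]
force: [0.2, 0.1, -1.3]
width: 0.0197
t: 36.15
eef_pos: [0.5961, 0.335, 0.1326]
ee_rot: [-1.414, 1.569, 0.405]
force: [-2.3, 0.2, 6.7]
width: 0.0198
```

```bash

python3 -m handwheel '{"gripper":[-0.7,-0.4,-0.1,0.1,0.2,0.2,0.2,0.2,0.2,0.2,0.2],"travel":[[0,0,0],[0,0,0],[0,0,0],[0,0,0],[0,0,0],[0,0,0],[0,0,0.06],[0,0,0.14],[0,0,0.22],[0,0,0.3],[0,0,0.3]],"spin":[0,0,0,0,0,0,0,0,0,0,0]}' 60
python3 - <<'E'
from h import *
grab('wrist','rg')
E
python3 -m handwheel '{"gripper":[0.2,0.2,0.2,0.2,0.2,0.2,0.2,0.2,0.2,0.2,0.2],"travel":[[-0.1,-0.04,0],[-0.16,-0.12,0],[-0.2,-0.22,0],[-0.2,-0.32,0],[-0.2,-0.42,0],[-0.2,-0.52,0],[-0.2,-0.62,0],[-0.2,-0.72,0],[-0.2,-0.82,0],[-0.2,-0.92,0],[-0.2,-0.96,0]],"spin":[0,0,0,0,0,0,0,0,0,0,0]}' 60
python3 - <<'E'
from h import *
grab('side','sg');grab('top','tg')
E
```

```text
t: 37.25
eef_pos: [0.598, 0.3359, 0.2881]
ee_rot: [-1.235, 1.56, 0.584]
force: [-0.2, 0.1, 0.4]
width: 0.0524
t: 38.4
eef_pos: [0.4946, -0.1483, 0.2798]
ee_rot: [1.413, 1.569, -3.054]
force: [0.0, 0.4, -0.5]
width: 0.0528
```

View pics/rg.png

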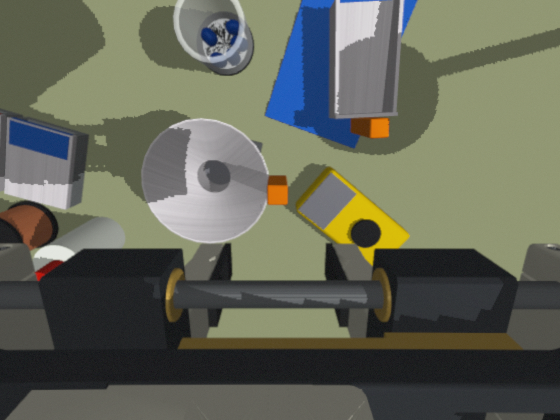

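View pics/sg.png

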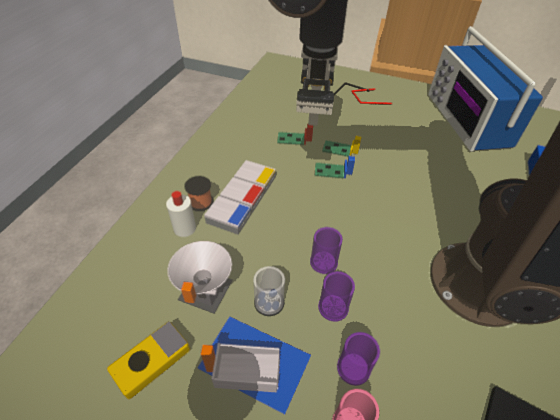

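View pics/tg.png

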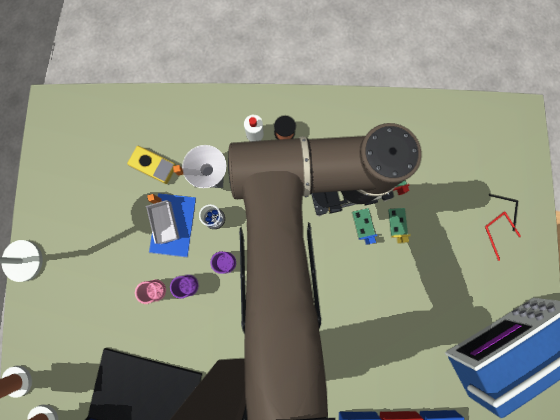

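```bash

python3 -m handwheel '{"gripper":[0.2,0.2,0.2,0.2,0.2,0.2],"travel":[[0,-0.1,0],[0,-0.2,0],[0.02,-0.3,0],[0.03,-0.37,0],[0.03,-0.37,0],[0.03,-0.37,0]],"spin":[0,0,0,0,0,0]}' 60
python3 - <<'E'
from fit import *
W=grab('wrist','x1');s=arm.get_state();print(s['eef_pos'].round(4))
import pickle;pickle.dump(W,open('x1.pkl','wb'))
E
```

```text
t: 39.1
eef_pos: [0.5103, -0.3304, 0.2793]
ee_rot: [0.882, 1.568, 2.698]
force: [-0.4, 0.5, 0.3]
width: 0.0526
[ 0.5104 -0.3297  0.2798]
```

View pics/x1.png

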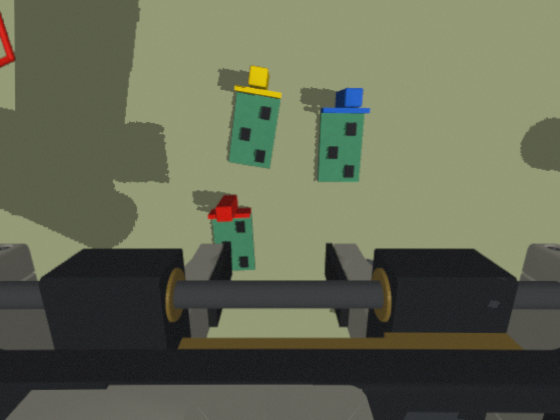

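```bash
cat > mod.py <<'E'
from fit import *
def modfit(f,col,c,p0,rad=45):
    g=blob(mask(f,'green'),c,rad);k=blob(mask(f,col),c,rad)
    m=cv2.morphologyEx(g|k,cv2.MORPH_CLOSE,np.ones((9,9)))
    n,l,s,cc=cv2.connectedComponentsWithStats(m);i=1+np.argmax(s[1:,4]);m=(l==i).astype(np.uint8)
    x,y,a,e=fit([(f,m)],MOD,p0,0)
    print(col,int(m.sum()),np.round([x,y,a,e],4),'post',np.round([x-.016*np.cos(a),y-.016*np.sin(a)],4),'deg',np.degrees(a).round(1))
E
python3 - <<'E'
from mod import *
import pickle
W=pickle.load(open('x1.pkl','rb'))
modfit(W,'blue',(342,140),(.414,-.269,.25))
modfit(W,'yellow',(255,120),(.419,-.378,.08))
modfit(W,'red',(235,235),(.575,-.375,.23))
T=grab('top')
E
```

```text
blue 3685 [ 0.4115 -0.2704  0.2414  0.0391] post [ 0.3959 -0.2742] deg 13.8
yellow 3807 [ 0.4166 -0.3796  0.0805  0.0279] post [ 0.4007 -0.3809] deg 4.6
red 2259 [ 0.5799 -0.382   0.2884  0.195 ] post [ 0.5646 -0.3865] deg 16.5
```

```bash

python3 -m handwheel '{"gripper":[0.2,0.2,0.2,0.2,0.2,0.2,0.2,0.2,0.2,0.2],"travel":[[-0.09,0.04,-0.02],[-0.17,0.08,-0.06],[-0.228,0.112,-0.12],[-0.228,0.112,-0.2],[-0.228,0.112,-0.28],[-0.228,0.112,-0.35],[-0.228,0.112,-0.41],[-0.228,0.112,-0.445],[-0.228,0.112,-0.456],[-0.228,0.112,-0.456]],"spin":[-0.01,-0.01,-0.01,-0.01,-0.01,-0.01,-0.01,-0.01,-0.01,-0.01]}' 60
python3 - <<'E'
from h import *
grab('wrist','x2')
E
python3 -m handwheel '{"gripper":[-0.3,-0.6,-1,-1,-1,-1,-1],"travel":[[0,0,0],[0,0,0],[0,0,0],[0,0,0],[0,0,0],[0,0,0],[0,0,0]],"spin":[0,0,0,0,0,0,0]}' 60
python3 -m handwheel '{"gripper":[-1,-1,-1,-1],"travel":[[0,0,0.02],[0,0,0.06],[0,0,0.1],[0,0,0.1]],"spin":[0,0,0,0]}' 60
python3 - <<'E'
from h import *
grab('wrist','x3');print(arm.get_state()['moment'].round(2));grab('side','sx3')
E
```

```text
t: 40.2
eef_pos: [0.3967, -0.2735, 0.0528]
ee_rot: [1.18, 1.57, 2.992]
force: [-0.1, 0.3, -0.1]
width: 0.0527
t: 40.95
eef_pos: [0.3968, -0.2744, 0.0531]
ee_rot: [-2.41, 1.571, -0.6]
force: [-0.9, 1.8, 5.4]
width: 0.0198
t: 41.35
eef_pos: [0.3983, -0.2748, 0.1056]
ee_rot: [-2.126, 1.566, -0.315]
force: [0.7, -0.2, -0.8]
width: 0.0196
[-0.04  0.04  0.01]
```

View pics/x2.png

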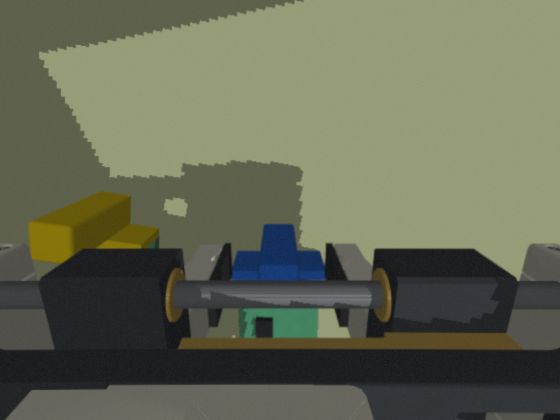

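View pics/sx3.png

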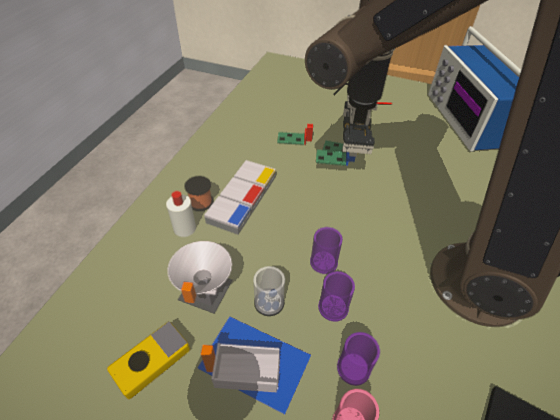

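```bash

python3 -m handwheel '{"gripper":[-1,-1,-1,-1,-1,-1,-1,-1,-1,-1,-1],"travel":[[0,0,0.08],[0.04,0.04,0.16],[0.1,0.1,0.24],[0.16,0.17,0.3],[0.22,0.23,0.356],[0.28,0.3,0.356],[0.34,0.36,0.356],[0.41,0.43,0.356],[0.46,0.48,0.356],[0.487,0.508,0.356],[0.487,0.508,0.356]],"spin":[0,-0.04,-0.08,-0.12,-0.16,-0.2,-0.24,-0.3,-0.34,-0.364,-0.364]}' 60
python3 - <<'E'
from h import *
import pickle
W=grab('wrist','x4');s=arm.get_state();print(s['eef_pos'].round(4),np.degrees(s['ee_rot'][2]-s['ee_rot'][0])%360);pickle.dump((W,s),open('x4.pkl','wb'))
E
```

```text
t: 42.55
eef_pos: [0.6412, -0.0182, 0.278]
ee_rot: [1.736, 1.567, -3.021]
force: [-0.8, -1.2, -1.2]
width: 0.0196
[ 0.6403 -0.0192  0.2784] 87.42452281128101
```

View pics/x4.png

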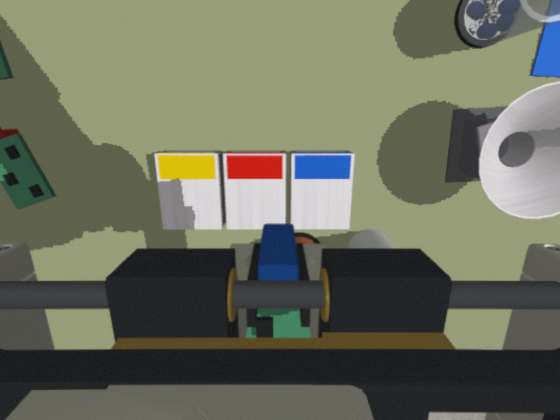

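```bash
python3 - <<'E'
import cv2
a=cv2.imread('pics/x4.png')
cv2.imwrite('pics/x5.png',cv2.resize(a[140:240,145:365],(792,360),interpolation=cv2.INTER_CUBIC))
E
```

```text
(no output)
```

View pics/x5.png

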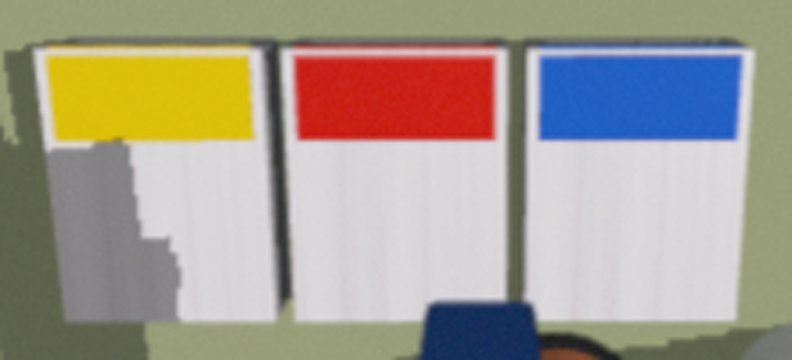

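```bash
python3 - <<'E'
from fit import *
import pickle
W,s=pickle.load(open('x4.pkl','rb'))
h=cv2.cvtColor(W['pixels'],cv2.COLOR_BGR2HSV)
for col,c in(('yellow',(187,167)),('red',(255,167)),('blue',(323,167))):
    m=blob(mask(W,col),c,8);ys,xs=np.nonzero(m)
    l,r,t,b=xs.min()-.5,xs.max()+.5,ys.min()-.5,ys.max()+.5
    print(col,int(m.sum()),l,r,t,b,[onz(W,p,.034).round(4)[:2].tolist() for p in((l,t),(r,t),((l+r)/2,t),(xs.mean(),ys.mean()))])
# column edges along row 200, V jump
g=cv2.cvtColor(W['pixels'],cv2.COLOR_BGR2GRAY)[195:205].mean(0)
print(g[145:365].astype(int).tolist())
g2=W['pixels'][140:165,:][:,[245,255,265,323,330,187]].astype(int).sum(2)//3
print(g2.T.tolist())
E
```

```text
yellow 1275 157.5 214.5 155.5 178.5 [[0.6044, -0.1669], [0.6075, -0.0963], [0.606, -0.1316], [0.6202, -0.133]]
red 1250 226.5 281.5 155.5 178.5 [[0.6082, -0.0814], [0.6113, -0.013], [0.6098, -0.0472], [0.624, -0.0478]]
blue 1266 294.5 350.5 155.5 178.5 [[0.612, 0.0031], [0.6153, 0.0726], [0.6137, 0.0379], [0.6279, 0.0372]]
[94, 94, 94, 93, 95, 94, 94, 94, 94, 94, 94, 94, 94, 96, 111, 127, 131, 131, 133, 134, 135, 134, 135, 134, 133, 133, 132, 131, 128, 128, 129, 130, 130, 131, 131, 131, 131, 135, 168, 200, 211, 214, 215, 215, 216, 217, 216, 216, 215, 215, 215, 213, 212, 213, 215, 216, 215, 215, 215, 215, 214, 213, 214, 216, 215, 213, 213, 215, 216, 216, 216, 215, 215, 215, 200, 160, 105, 61, 56, 88, 168, 210, 214, 214, 216, 216, 217, 217, 216, 216, 215, 214, 214, 212, 210, 209, 211, 212, 212, 212, 213, 213, 212, 212, 212, 211, 212, 214, 215, 216, 217, 217, 217, 216, 215, 215, 215, 213, 212, 214, 216, 216, 215, 215, 215, 215, 214, 213, 216, 216, 215, 214, 215, 215, 216, 216, 216, 215, 215, 213, 177, 119, 96, 93, 90, 119, 182, 213, 214, 215, 216, 217, 217, 217, 217, 217, 215, 215, 214,
[... 341 characters left out ...]
, 143, 143, 140, 118, 108, 99, 148, 197, 158, 109, 85, 86, 85, 86, 81, 84, 84, 86], [143, 143, 143, 143, 141, 144, 143, 143, 143, 141, 120, 106, 97, 148, 201, 160, 109, 91, 84, 86, 85, 85, 85, 87, 88], [143, 143, 142, 143, 144, 143, 142, 142, 144, 141, 121, 108, 98, 153, 203, 162, 110, 89, 89, 82, 83, 84, 83, 88, 84], [142, 141, 143, 143, 142, 142, 143, 144, 143, 140, 119, 106, 105, 161, 203, 150, 112, 110, 109, 111, 107, 108, 108, 108, 109], [142, 143, 144, 142, 143, 143, 142, 143, 142, 140, 119, 106, 101, 159, 201, 149, 113, 111, 109, 110, 108, 109, 109, 108, 109], [144, 141, 144, 143, 144, 142, 142, 142, 143, 142, 118, 108, 112, 175, 207, 181, 152, 140, 141, 140, 140, 140, 140, 139, 141]]
```

```bash

python3 -m handwheel '{"gripper":[-1,-1,-1,-1,-1,-1,-1,-1,-1,-1],"travel":[[-0.08,0.03,0],[-0.17,0.07,0],[-0.25,0.11,-0.05],[-0.302,0.128,-0.12],[-0.302,0.128,-0.2],[-0.302,0.128,-0.28],[-0.302,0.128,-0.35],[-0.302,0.128,-0.4],[-0.302,0.128,-0.424],[-0.302,0.128,-0.424]],"spin":[0,0,0,0,0,0,0,0,0,0]}' 60
python3 - <<'E'
from h import *
f=grab('side');s=arm.get_state();print(s['eef_pos'].round(4),s['force'].round(1))
cv2.imwrite('pics/x6.png',cv2.resize(f['pixels'][130:260,180:340],(738,600),interpolation=cv2.INTER_CUBIC))
E
```

```text
t: 43.6
eef_pos: [0.4872, 0.0422, 0.0669]
ee_rot: [2.042, 1.566, -2.718]
force: [-0.3, -0.8, -1.2]
width: 0.0196
[0.4882 0.0427 0.0682] [ 0.3  0.1 -0.2]
```

View pics/x6.png

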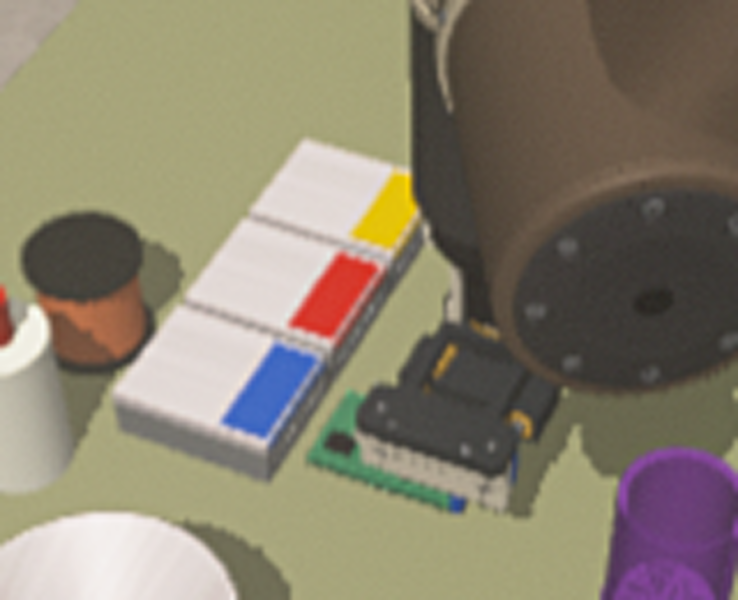

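```bash

python3 -m handwheel '{"gripper":[-1,-1,-1,-1,-1],"travel":[[0.015,-0.001,0],[0.03,-0.002,0],[0.045,-0.002,0],[0.06,-0.003,0],[0.06,-0.003,0]],"spin":[0,0,0,0,0]}' 60
python3 - <<'E'
from h import *
f=grab('side');s=arm.get_state();print(s['eef_pos'].round(4),s['force'].round(1),s['moment'].round(2))
cv2.imwrite('pics/x7.png',cv2.resize(f['pixels'][130:260,180:340],(738,600),interpolation=cv2.INTER_CUBIC))
E
```

```text
t: 44.15
eef_pos: [0.5206, 0.0423, 0.0691]
ee_rot: [-1.263, 1.57, 0.261]
force: [0.4, -1.2, -0.1]
width: 0.0197
[0.5198 0.0421 0.0688] [ 0.   0.1 -1.7] [0.01 0.06 0.04]
```

View pics/x7.png

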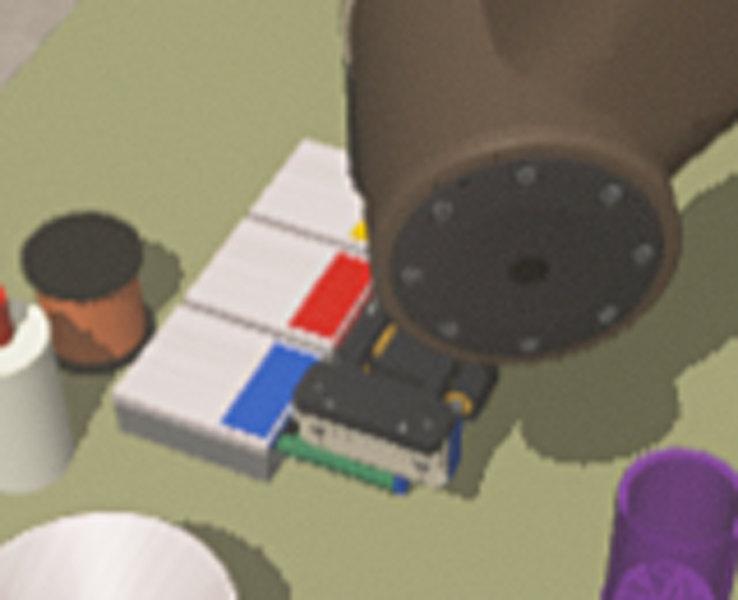

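```bash

python3 -m handwheel '{"gripper":[-1,-1,-1,-1,-1,-1,-1],"travel":[[0.03,-0.001,0],[0.06,-0.003,0],[0.09,-0.004,0],[0.115,-0.005,0],[0.13,-0.006,0],[0.138,-0.006,0],[0.138,-0.006,0]],"spin":[0,0,0,0,0,0,0]}' 60
python3 -m handwheel '{"gripper":[-1,-1,-1],"travel":[[0.004,0,0],[0.008,0,0],[0.008,0,0]],"spin":[0,0,0]}' 60
```

```text
t: 44.9
eef_pos: [0.5882, 0.0391, 0.0687]
ee_rot: [1.823, 1.57, -2.936]
force: [-0.7, -0.1, -2.0]
width: 0.0196
t: 45.2
eef_pos: [0.5923, 0.0393, 0.069]
ee_rot: [-1.208, 1.571, 0.316]
force: [0.4, 0.2, -1.3]
width: 0.0197
```

```bash

python3 -m handwheel '{"gripper":[-1,-1,-1],"travel":[[0.004,0,0],[0.006,0,0],[0.006,0,0]],"spin":[0,0,0]}' 60
python3 -m handwheel '{"gripper":[-1,-1,-1],"travel":[[0.003,0,0],[0.005,0,0],[0.005,0,0]],"spin":[0,0,0]}' 60
```

```text
t: 45.5
eef_pos: [0.595, 0.0392, 0.0688]
ee_rot: [1.76, 1.57, -2.999]
force: [-1.4, 0.7, 0.1]
width: 0.0197
t: 45.8
eef_pos: [0.5953, 0.0389, 0.0682]
ee_rot: [1.756, 1.566, -3.004]
force: [-7.6, 2.3, 2.5]
width: 0.0199
```

```bash

python3 -m handwheel '{"gripper":[-0.7,-0.4,-0.1,-0.1,-0.1,-0.1,-0.1,-0.1,-0.1,-0.1],"travel":[[0,0,0],[0,0,0],[0,0,0],[0,0,0],[0,0,0.01],[0,0,0.05],[0,0,0.12],[0,0,0.2],[0,0,0.28],[0,0,0.28]],"spin":[0,0,0,0,0,0,0,0,0,0]}' 60
python3 - <<'E'
from h import *
f=grab('side');W=grab('wrist','x8')
cv2.imwrite('pics/x9.png',cv2.resize(f['pixels'][130:260,180:340],(738,600),interpolation=cv2.INTER_CUBIC))
E
```

```text
t: 46.8
eef_pos: [0.601, 0.0397, 0.2159]
ee_rot: [-1.324, 1.56, 0.201]
force: [1.2, -0.1, -0.3]
width: 0.0394
```

View pics/x8.png

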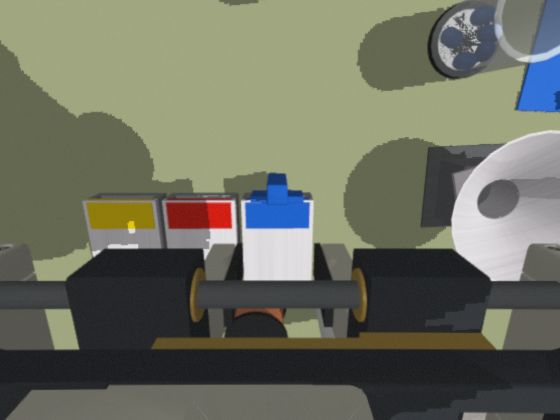

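View pics/x9.png

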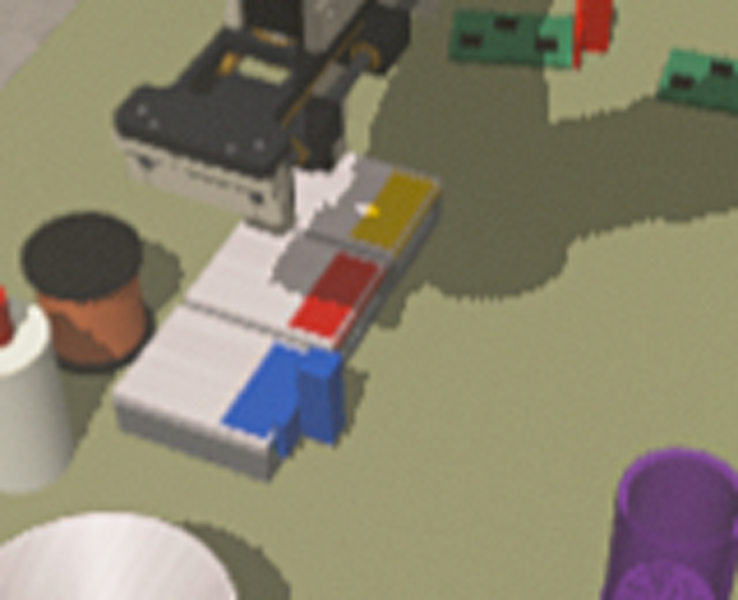

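```bash

python3 -m handwheel '{"gripper":[0.2,0.2,0.2,0.2,0.2,0.2,0.2,0.2,0.2,0.2,0.2],"travel":[[0,-0.06,0.06],[-0.02,-0.14,0.14],[-0.04,-0.24,0.14],[-0.06,-0.34,0.14],[-0.07,-0.44,0.14],[-0.08,-0.54,0.14],[-0.09,-0.63,0.14],[-0.09,-0.72,0.14],[-0.09,-0.8,0.14],[-0.09,-0.84,0.14],[-0.09,-0.84,0.14]],"spin":[0.02,0.05,0.08,0.11,0.14,0.16,0.16,0.16,0.16,0.16,0.16]}' 60
python3 - <<'E'
from mod import *
W=grab('wrist','y1');print(arm.get_state()['eef_pos'].round(4))
import pickle;pickle.dump(W,open('y1.pkl','wb'))
E
```

```text
t: 48.0
eef_pos: [0.5518, -0.3831, 0.2766]
ee_rot: [1.167, 1.568, 2.814]
force: [0.2, 0.9, 0.5]
width: 0.0525
[ 0.5521 -0.3816  0.277 ]
```

View pics/y1.png

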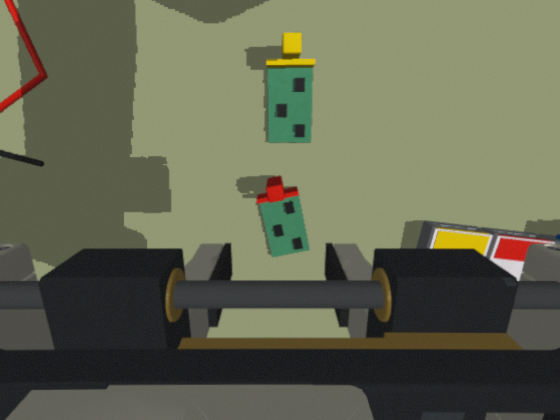

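```bash

python3 - <<'E'
from mod import *
import pickle
W=pickle.load(open('y1.pkl','rb'))
modfit(W,'yellow',(290,90),(.419,-.378,.08))
modfit(W,'red',(285,218),(.57,-.385,.3))
E
```

```text
yellow 4266 [ 0.417  -0.3793  0.0786  0.0203] post [ 0.4011 -0.3806] deg 4.5
red 2756 [ 0.5793 -0.3819  0.2846  0.0476] post [ 0.564  -0.3864] deg 16.3
```

```bash

python3 -m handwheel '{"gripper":[0.2,0.2,0.2,0.2,0.2,0.2,0.2,0.2,0.2,0.2],"travel":[[-0.1,0,0],[-0.2,0,-0.02],[-0.299,0.001,-0.08],[-0.299,0.001,-0.18],[-0.299,0.001,-0.27],[-0.299,0.001,-0.35],[-0.299,0.001,-0.41],[-0.299,0.001,-0.443],[-0.299,0.001,-0.453],[-0.299,0.001,-0.453]],"spin":[0,0,0,0,0,0,0,0,0,0]}' 60
python3 - <<'E'
from h import *
grab('wrist','y2')
E
python3 -m handwheel '{"gripper":[-0.3,-0.6,-1,-1,-1,-1,-1],"travel":[[0,0,0],[0,0,0],[0,0,0],[0,0,0],[0,0,0],[0,0,0],[0,0,0]],"spin":[0,0,0,0,0,0,0]}' 60
python3 -m handwheel '{"gripper":[-1,-1,-1,-1],"travel":[[0,0,0.02],[0,0,0.06],[0,0,0.1],[0,0,0.1]],"spin":[0,0,0,0]}' 60
python3 - <<'E'
from h import *
grab('wrist','y3');grab('side','sy3')
E
```

```text
t: 49.05
eef_pos: [0.4033, -0.3794, 0.052]
ee_rot: [1.085, 1.57, 2.736]
force: [-0.1, -0.2, -0.0]
width: 0.0527
t: 49.8
eef_pos: [0.4033, -0.3804, 0.0527]
ee_rot: [-2.365, 1.571, -0.715]
force: [-0.7, 1.7, 3.8]
width: 0.0195
t: 50.2
eef_pos: [0.4047, -0.3812, 0.1054]
ee_rot: [-2.181, 1.566, -0.53]
force: [0.2, -0.2, -0.9]
width: 0.0199
```

View pics/y2.png

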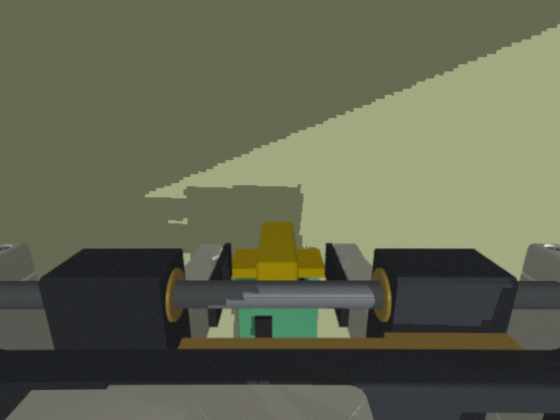

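View pics/y3.png

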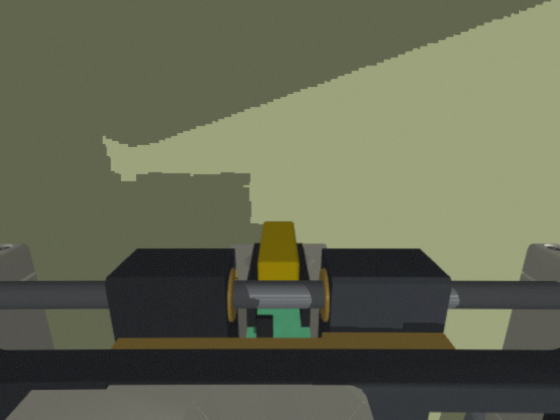

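```bash

python3 -m handwheel '{"gripper":[-1,-1,-1,-1,-1,-1,-1,-1,-1,-1,-1],"travel":[[0.01,0.06,0.02],[0.04,0.14,0.04],[0.07,0.23,0.04],[0.1,0.32,0.04],[0.13,0.4,0.04],[0.15,0.47,0.04],[0.162,0.509,0.02],[0.162,0.509,-0.02],[0.162,0.509,-0.05],[0.162,0.509,-0.069],[0.162,0.509,-0.069]],"spin":[-0.03,-0.06,-0.1,-0.13,-0.16,-0.16,-0.16,-0.16,-0.16,-0.16,-0.16]}' 60
python3 - <<'E'
from h import *
f=grab('side');s=arm.get_state();print(s['eef_pos'].round(4),np.degrees(s['ee_rot'][2]-s['ee_rot'][0])%360)
cv2.imwrite('pics/y4.png',cv2.resize(f['pixels'][120:250,180:340],(738,600),interpolation=cv2.INTER_CUBIC))
E
```

```text
t: 51.4
eef_pos: [0.4828, -0.126, 0.0661]
ee_rot: [1.689, 1.567, -3.07]
force: [-0.8, -0.5, -0.9]
width: 0.0199
[ 0.4836 -0.126   0.0671] 87.32936636477302
```

View pics/y4.png

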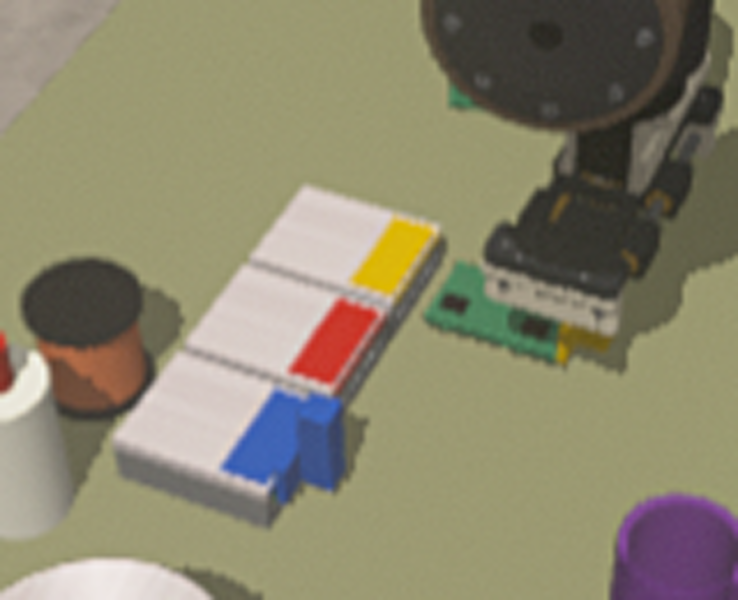

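```bash

python3 -m handwheel '{"gripper":[-1,-1,-1,-1,-1],"travel":[[0.015,-0.001,0],[0.03,-0.002,0],[0.045,-0.002,0],[0.06,-0.003,0],[0.06,-0.003,0]],"spin":[0,0,0,0,0]}' 60
python3 - <<'E'
from h import *
f=grab('side');s=arm.get_state();print(s['eef_pos'].round(4),s['force'].round(1),s['moment'].round(2))
cv2.imwrite('pics/y5.png',cv2.resize(f['pixels'][120:250,180:340],(738,600),interpolation=cv2.INTER_CUBIC))
E
```

```text
t: 51.95
eef_pos: [0.5157, -0.1274, 0.068]
ee_rot: [-1.591, 1.57, -0.067]
force: [-0.7, 0.3, -0.4]
width: 0.0196
[ 0.5147 -0.1273  0.0678] [-0.5 -0.4 -1. ] [-0.07  0.06  0.05]
```

View pics/y5.png

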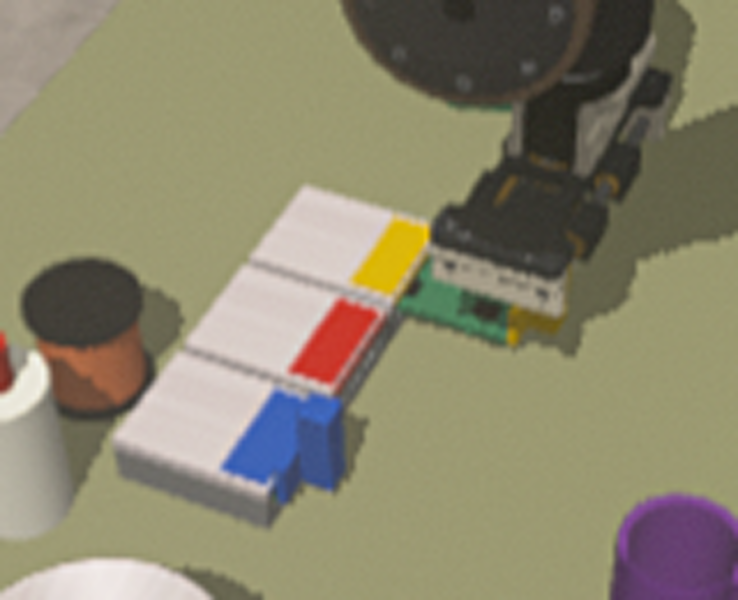

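```bash

python3 -m handwheel '{"gripper":[-1,-1,-1,-1,-1,-1,-1],"travel":[[0.03,-0.001,0],[0.06,-0.003,0],[0.09,-0.004,0],[0.115,-0.005,0],[0.13,-0.006,0],[0.138,-0.006,0],[0.138,-0.006,0]],"spin":[0,0,0,0,0,0,0]}' 60
python3 -m handwheel '{"gripper":[-1,-1,-1,-1],"travel":[[0.004,0,0],[0.008,0,0],[0.01,0,0],[0.01,0,0]],"spin":[0,0,0,0]}' 60
python3 -m handwheel '{"gripper":[-1,-1,-1],"travel":[[0.003,0,0],[0.005,0,0],[0.005,0,0]],"spin":[0,0,0]}' 60
```

```text
t: 52.7
eef_pos: [0.5832, -0.1303, 0.0677]
ee_rot: [1.579, 1.57, 3.103]
force: [-0.9, 0.6, -0.7]
width: 0.0194
t: 53.1
eef_pos: [0.5882, -0.1303, 0.068]
ee_rot: [-1.387, 1.571, 0.137]
force: [0.7, -1.6, -1.1]
width: 0.0201
t: 53.4
eef_pos: [0.5897, -0.1303, 0.0676]
ee_rot: [1.585, 1.569, 3.109]
force: [-5.2, 0.5, 0.7]
width: 0.0199
```

```bash

python3 -m handwheel '{"gripper":[-1,-1,-1],"travel":[[0.002,0,0],[0.003,0,0],[0.003,0,0]],"spin":[0,0,0]}' 60
python3 -m handwheel '{"gripper":[-0.7,-0.4,-0.1,-0.1,-0.1,-0.1,-0.1,-0.1,-0.1,-0.1],"travel":[[0,0,0],[0,0,0],[0,0,0],[0,0,0],[0,0,0.01],[0,0,0.05],[0,0,0.12],[0,0,0.2],[0,0,0.28],[0,0,0.28]],"spin":[0,0,0,0,0,0,0,0,0,0]}' 60
python3 - <<'E'
from h import *
f=grab('side');W=grab('wrist','y8')
cv2.imwrite('pics/y9.png',cv2.resize(f['pixels'][120:250,180:340],(738,600),interpolation=cv2.INTER_CUBIC))
E
```

```text
t: 53.7
eef_pos: [0.5898, -0.1304, 0.0673]
ee_rot: [1.596, 1.566, 3.12]
force: [-7.9, 1.7, 3.7]
width: 0.0199
t: 54.7
eef_pos: [0.5956, -0.1307, 0.2149]
ee_rot: [-1.602, 1.56, -0.077]
force: [-0.3, 0.5, 0.4]
width: 0.04
```

View pics/y8.png

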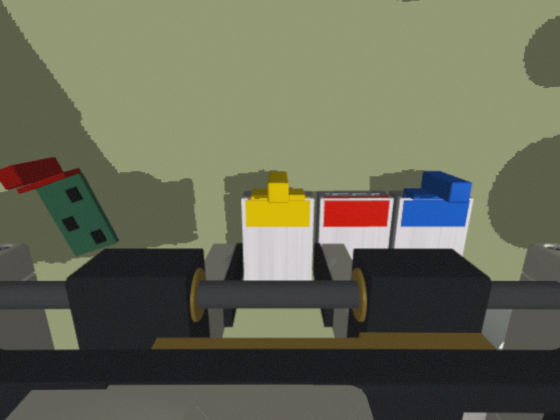

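View pics/y9.png

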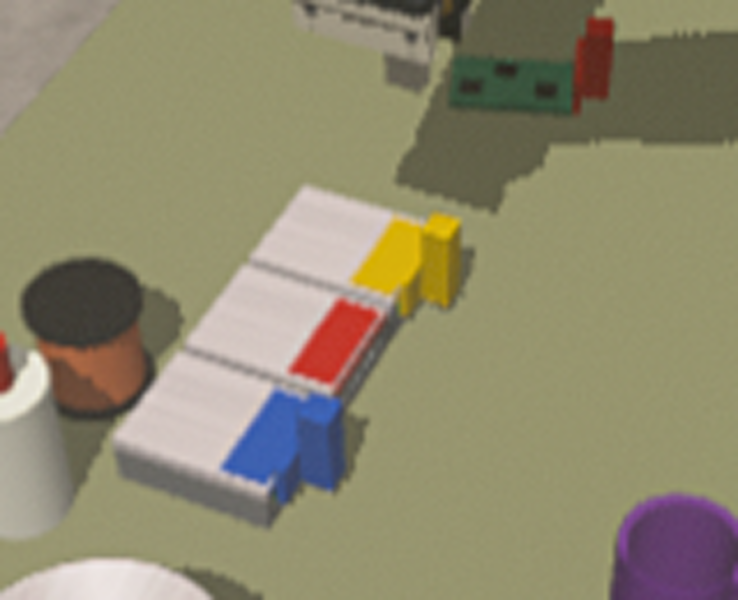

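```bash

python3 -m handwheel '{"gripper":[0.2,0.2,0.2,0.2,0.2,0.2,0.2,0.2,0.2,0.2,0.2,0.2,0.2],"travel":[[0,-0.07,0],[-0.01,-0.16,0],[-0.02,-0.25,0],[-0.03,-0.34,0],[-0.04,-0.43,0],[-0.052,-0.49,0],[-0.052,-0.512,0],[-0.052,-0.512,-0.06],[-0.052,-0.512,-0.14],[-0.052,-0.512,-0.22],[-0.052,-0.512,-0.28],[-0.052,-0.512,-0.311],[-0.052,-0.512,-0.311]],"spin":[0.06,0.14,0.22,0.3,0.36,0.42,0.42,0.42,0.42,0.42,0.42,0.42,0.42]}' 60
python3 - <<'E'
from h import *
grab('wrist','z2')
E
```

```text
t: 56.1
eef_pos: [0.5646, -0.3852, 0.0493]
ee_rot: [0.913, 1.565, 2.767]
force: [0.2, 0.3, -0.4]
width: 0.0528
```

View pics/z2.png

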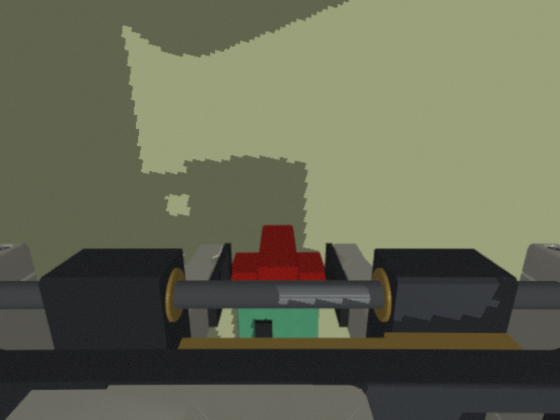

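```bash

python3 -m handwheel '{"gripper":[-0.3,-0.6,-1,-1,-1,-1,-1],"travel":[[0,0,0],[0,0,0],[0,0,0],[0,0,0],[0,0,0],[0,0,0],[0,0,0]],"spin":[0,0,0,0,0,0,0]}' 60
python3 -m handwheel '{"gripper":[-1,-1,-1,-1],"travel":[[0,0,0.02],[0,0,0.06],[0,0,0.1],[0,0,0.1]],"spin":[0,0,0,0]}' 60
python3 -m handwheel '{"gripper":[-1,-1,-1,-1,-1,-1,-1,-1,-1,-1,-1,-1],"travel":[[-0.04,0.05,0.02],[-0.09,0.12,0.04],[-0.153,0.2,0.04],[-0.153,0.29,0.04],[-0.153,0.38,0.04],[-0.153,0.47,0.04],[-0.153,0.56,0.04],[-0.153,0.64,0.04],[-0.153,0.691,0.02],[-0.153,0.691,-0.03],[-0.153,0.691,-0.05],[-0.153,0.691,-0.05]],"spin":[-0.04,-0.1,-0.16,-0.22,-0.28,-0.34,-0.4,-0.42,-0.42,-0.42,-0.42,-0.42]}' 60
python3 - <<'E'
from h import *
f=grab('side');s=arm.get_state();print(s['eef_pos'].round(4),np.degrees(s['ee_rot'][2]-s['ee_rot'][0])%360)
cv2.imwrite('pics/z4.png',cv2.resize(f['pixels'][120:250,180:340],(738,600),interpolation=cv2.INTER_CUBIC))
E
```

```text
t: 56.85
eef_pos: [0.5664, -0.3864, 0.0531]
ee_rot: [-2.352, 1.57, -0.498]
force: [-0.4, 2.2, 6.8]
width: 0.0193
t: 57.25
eef_pos: [0.5678, -0.3872, 0.1058]
ee_rot: [-2.334, 1.566, -0.479]
force: [0.5, 0.1, -0.8]
width: 0.0193
t: 58.45
eef_pos: [0.4883, -0.0413, 0.0759]
ee_rot: [1.875, 1.567, -2.884]
force: [-0.2, -0.1, -1.1]
width: 0.0221
[ 0.4892 -0.0414  0.0769] 87.3211138000645
```

View pics/z4.png

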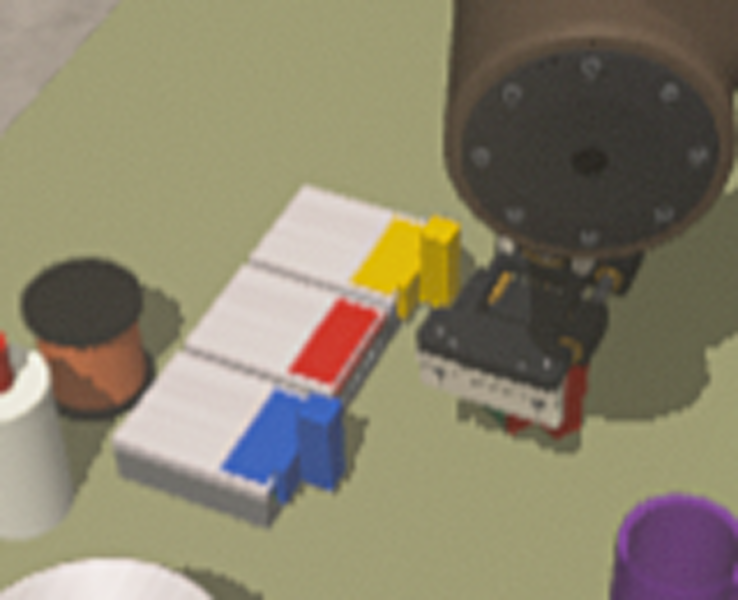

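```bash
python3 - <<'E'
from h import *
grab('wrist','z5');grab('top','z6');s=arm.get_state();print(s['width'],s['force'],s['moment'])
E
```

```text
0.02209063630602301 [ 0.43557621  0.15252545 -0.36956522] [-0.0164172  -0.02514265 -0.0013414 ]
```

View pics/z5.png

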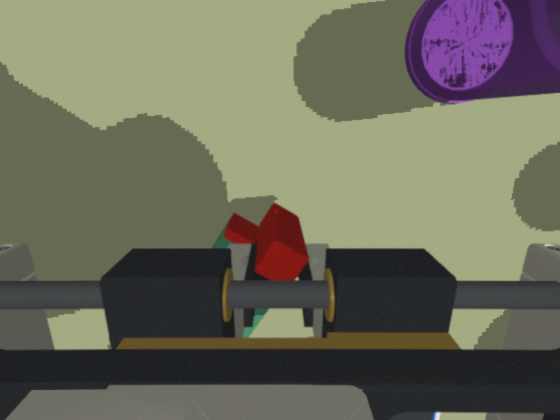

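View pics/z6.png

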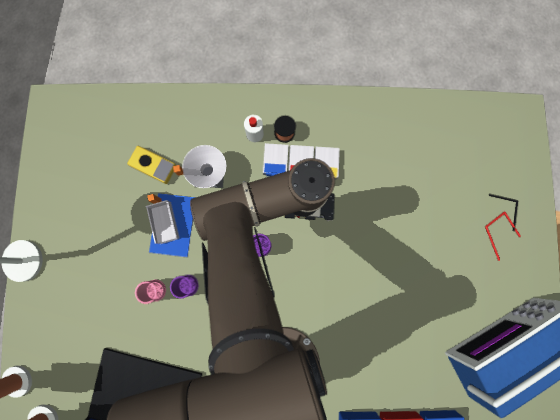

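```bash

python3 -m handwheel '{"gripper":[-1,-1,-1,-1,-1,-1,-1,-1,-1],"travel":[[-0.04,0,0],[-0.08,0,0],[-0.11,0,0],[-0.11,0,0],[-0.11,0,-0.02],[-0.11,0,-0.035],[-0.11,0,-0.044],[-0.11,0,-0.047],[-0.11,0,-0.047]],"spin":[0,0,0,0,0,0,0,0,0]}' 60
python3 - <<'E'
from h import *
s=arm.get_state();print(s['width'],s['force'],s['moment']);grab('wrist','z7')
E
```

```text
t: 59.5
eef_pos: [0.4348, -0.041, 0.0535]
ee_rot: [2.205, 1.57, -2.554]
force: [0.4, -0.3, -0.4]
width: 0.0221
0.022149122815739636 [ 0.44560503 -0.3415608  -0.40449418] [-0.19770536 -0.0386551  -0.0481196 ]
```

View pics/z7.png

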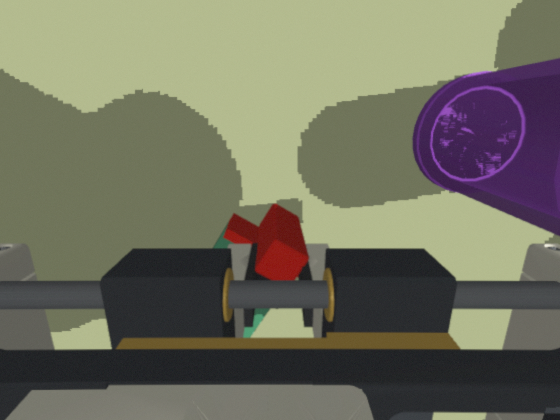

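```bash

python3 -m handwheel '{"gripper":[-1,-1,-1,-1],"travel":[[0,0,-0.003],[0,0,-0.006],[0,0,-0.006],[0,0,-0.006]],"spin":[0,0,0,0]}' 30
python3 -m handwheel '{"gripper":[-0.6,-0.3,0,0.3,0.6,0.6,0.6,0.6,0.6,0.6,0.6],"travel":[[0,0,0],[0,0,0],[0,0,0],[0,0,0],[0,0,0],[0,0,0.02],[0.03,0,0.1],[0.08,0,0.2],[0.14,0,0.3],[0.18,0,0.4],[0.18,0,0.4]],"spin":[0,0,0,0,0,0,0,0,0,0,0]}' 60
python3 - <<'E'
from h import *
import pickle
W=grab('wrist','z8');pickle.dump(W,open('z8.pkl','wb'));grab('side','z9')
E
```

```text
t: 59.95
eef_pos: [0.4348, -0.0413, 0.0518]
ee_rot: [-2.66, 1.57, -1.135]
force: [-3.9, -4.9, 13.3]
width: 0.0224
t: 61.05
eef_pos: [0.528, -0.0408, 0.2567]
ee_rot: [-1.458, 1.563, 0.067]
force: [0.8, -0.3, -0.7]
width: 0.0703
```

View pics/z8.png

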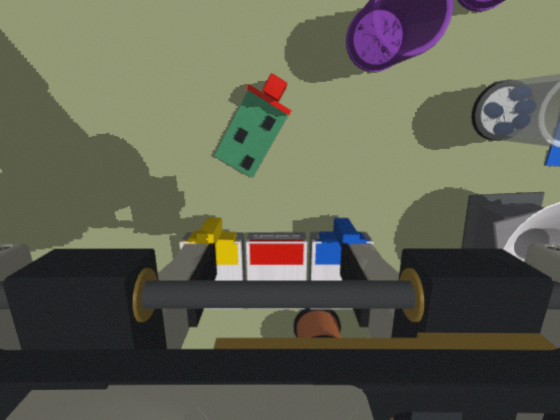

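View pics/z9.png

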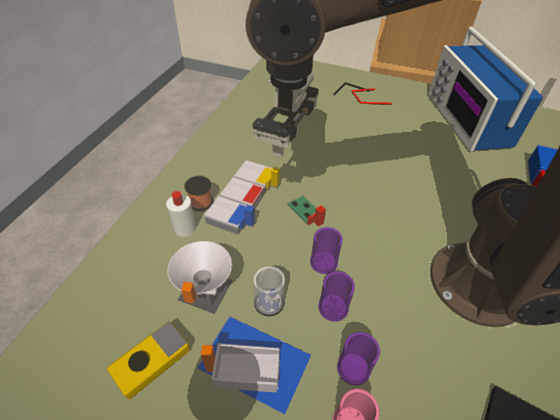

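```bash

python3 - <<'E'
from mod import *
import pickle
W=pickle.load(open('z8.pkl','rb'))
modfit(W,'red',(255,125),(.45,-.05,-.5))
modfit(W,'red',(255,125),(.45,-.05,-.8))
E
```

```text
red 4092 [ 0.4375 -0.0491 -0.5758  0.0317] post [ 0.4241 -0.0404] deg -33.0
red 4092 [ 0.4375 -0.0492 -0.5735  0.0317] post [ 0.424  -0.0405] deg -32.9
```

```bash

python3 -m handwheel '{"gripper":[0.2,0.2,0.2,0.2,0.2,0.2,0.2,0.2,0.2,0.2],"travel":[[-0.05,0,0],[-0.1,0,0],[-0.15,0,0],[-0.197,0.001,0],[-0.197,0.001,-0.05],[-0.197,0.001,-0.12],[-0.197,0.001,-0.2],[-0.197,0.001,-0.26],[-0.197,0.001,-0.3],[-0.197,0.001,-0.3]],"spin":[-0.15,-0.3,-0.45,-0.6,-0.676,-0.676,-0.676,-0.676,-0.676,-0.676]}' 60
python3 - <<'E'
from h import *
s=arm.get_state();print(s['eef_pos'].round(4),np.degrees(s['ee_rot'][2]-s['ee_rot'][0])%360,s['q'].round(2));grab('wrist','za')
E
```

```text
t: 62.15
eef_pos: [0.4234, -0.0411, 0.0983]
ee_rot: [2.422, 1.564, -2.868]
force: [-0.1, 0.4, 1.6]
width: 0.0524
[ 0.4234 -0.0411  0.0983] 56.89257624821016 [ 0.37  0.11 -0.71 -0.   -0.76 -2.52]
```

View pics/za.png

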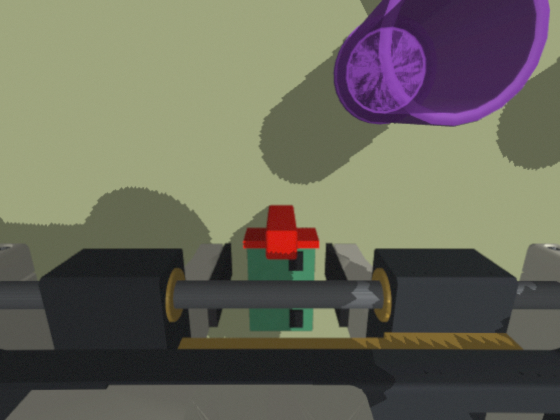

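```bash

python3 -m handwheel '{"gripper":[0.2,0.2,0.2,0.2],"travel":[[0,0,-0.05],[0,0,-0.085],[0,0,-0.094],[0,0,-0.094]],"spin":[0,0,0,0]}' 60
python3 - <<'E'
from h import *
grab('wrist','zb')
E
python3 -m handwheel '{"gripper":[-0.3,-0.6,-1,-1,-1,-1,-1],"travel":[[0,0,0],[0,0,0],[0,0,0],[0,0,0],[0,0,0],[0,0,0],[0,0,0]],"spin":[0,0,0,0,0,0,0]}' 60
```

```text
t: 62.6
eef_pos: [0.4264, -0.0403, 0.0545]
ee_rot: [-2.44, 1.571, -1.446]
force: [-0.3, 0.3, 0.4]
width: 0.0525
t: 63.35
eef_pos: [0.4263, -0.0403, 0.054]
ee_rot: [-1.396, 1.571, -0.402]
force: [-2.0, -0.1, 4.5]
width: 0.0195
```

View pics/zb.png

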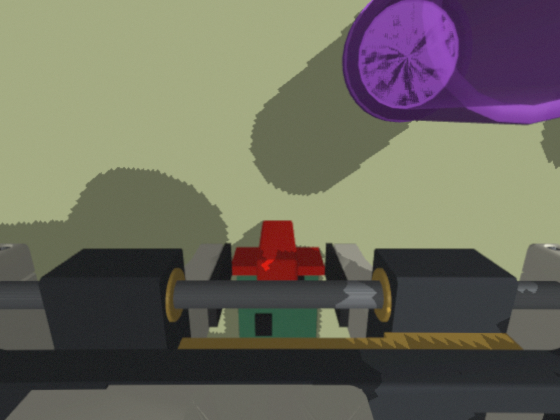

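```bash

python3 -m handwheel '{"gripper":[-1,-1,-1,-1,-1,-1,-1,-1,-1,-1,-1,-1,-1],"travel":[[0,0,0.03],[0,0,0.06],[0,0,0.06],[0,0,0.06],[0,0,0.06],[0,0,0.06],[0,0,0.06],[0.04,-0.001,0.06],[0.09,-0.001,0.06],[0.127,-0.001,0.06],[0.127,-0.001,0.045],[0.127,-0.001,0.03],[0.127,-0.001,0.03]],"spin":[0,0.1,0.22,0.34,0.46,0.58,0.676,0.676,0.676,0.676,0.676,0.676,0.676]}' 60
python3 - <<'E'
from h import *
f=grab('side');s=arm.get_state();print(s['eef_pos'].round(4),np.degrees(s['ee_rot'][2]-s['ee_rot'][0])%360);grab('wrist','zc')
cv2.imwrite('pics/zd.png',cv2.resize(f['pixels'][120:250,180:340],(738,600),interpolation=cv2.INTER_CUBIC))
E
```

```text
t: 64.65
eef_pos: [0.4878, -0.0412, 0.0673]
ee_rot: [1.799, 1.567, -2.96]
force: [0.1, -0.4, -1.5]
width: 0.0195
[ 0.4882 -0.0411  0.068 ] 87.33192782548792
```

View pics/zd.png

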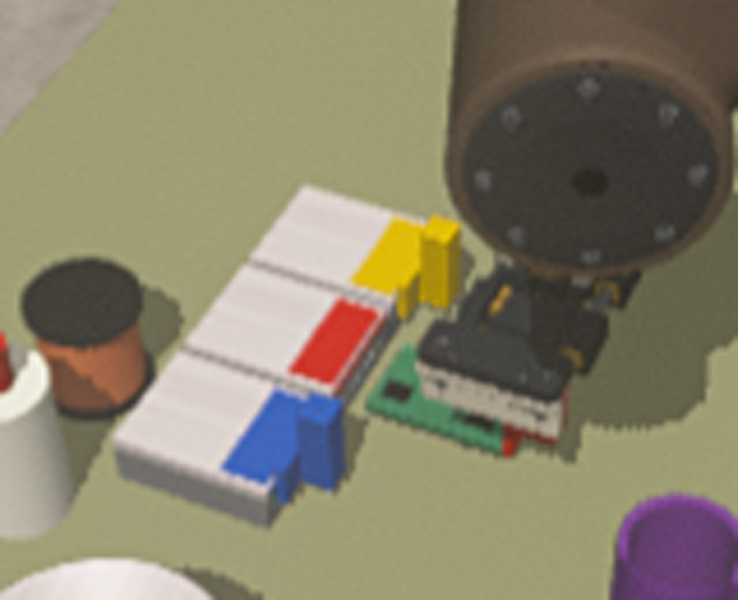

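View pics/zc.png

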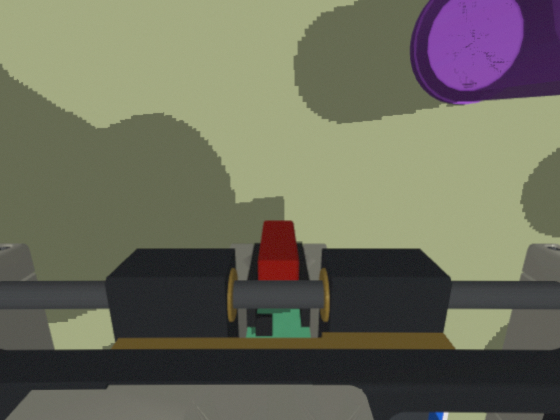

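```bash

python3 -m handwheel '{"gripper":[-1,-1,-1,-1,-1],"travel":[[0.015,-0.001,0.002],[0.03,-0.002,0.002],[0.045,-0.002,0.002],[0.06,-0.003,0.002],[0.06,-0.003,0.002]],"spin":[0,0,0,0,0]}' 60
python3 - <<'E'
from h import *
f=grab('side');s=arm.get_state();print(s['eef_pos'].round(4),s['force'].round(1),s['moment'].round(2))
cv2.imwrite('pics/ze.png',cv2.resize(f['pixels'][120:250,180:340],(738,600),interpolation=cv2.INTER_CUBIC))
E
```

```text
t: 65.25
eef_pos: [0.521, -0.0423, 0.0699]
ee_rot: [-1.507, 1.57, 0.017]
force: [-0.7, 0.2, -1.7]
width: 0.0194
[ 0.5202 -0.0424  0.0697] [ 0.3 -0.4 -0.7] [-0.03  0.02 -0.04]
```

View pics/ze.png

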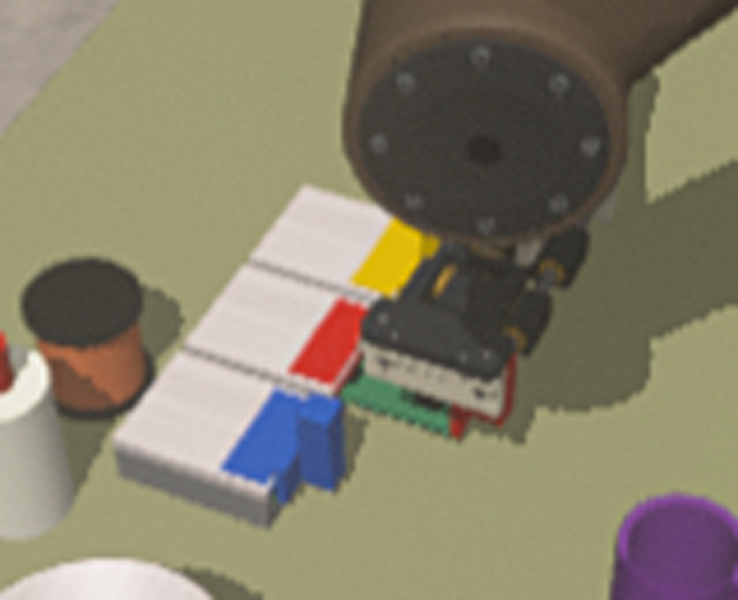

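```bash

python3 -m handwheel '{"gripper":[-1,-1,-1,-1,-1,-1,-1],"travel":[[0.03,-0.001,0],[0.06,-0.003,0],[0.09,-0.004,0],[0.115,-0.005,0],[0.125,-0.006,0],[0.13,-0.006,0],[0.13,-0.006,0]],"spin":[0,0,0,0,0,0,0]}' 60
python3 -m handwheel '{"gripper":[-1,-1,-1,-1],"travel":[[0.004,0,0],[0.008,0,0],[0.01,0,0],[0.01,0,0]],"spin":[0,0,0,0]}' 60
python3 -m handwheel '{"gripper":[-1,-1,-1],"travel":[[0.003,0,0],[0.006,0,0],[0.006,0,0]],"spin":[0,0,0]}' 60
```

```text
t: 66.0
eef_pos: [0.5844, -0.0454, 0.0697]
ee_rot: [1.652, 1.57, -3.107]
force: [-1.0, -0.2, -1.7]
width: 0.0196
t: 66.4
eef_pos: [0.5898, -0.0453, 0.0699]
ee_rot: [-1.314, 1.571, 0.21]
force: [0.1, 0.8, -0.7]
width: 0.0201
t: 66.7
eef_pos: [0.593, -0.0453, 0.0699]
ee_rot: [-1.58, 1.571, -0.055]
force: [0.1, 0.2, -2.3]
width: 0.0195
```

```bash

python3 -m handwheel '{"gripper":[-1,-1,-1],"travel":[[0.003,0,0],[0.005,0,0],[0.005,0,0]],"spin":[0,0,0]}' 60
python3 -m handwheel '{"gripper":[-1,-1,-1],"travel":[[0.002,0,0],[0.004,0,0],[0.004,0,0]],"spin":[0,0,0]}' 60
```

```text
t: 67.0
eef_pos: [0.5935, -0.0455, 0.0694]
ee_rot: [1.712, 1.567, -3.048]
force: [-5.4, 1.0, 1.6]
width: 0.0198
t: 67.3
eef_pos: [0.5937, -0.0457, 0.0689]
ee_rot: [1.702, 1.564, -3.058]
force: [-9.9, 1.1, 3.9]
width: 0.0194
```

Contact is firm, so I release and retreat clear of the arm's view.

```bash

python3 -m handwheel '{"gripper":[-0.7,-0.4,-0.1,-0.1,-0.1,-0.1,-0.1,-0.1,-0.1,-0.1],"travel":[[0,0,0],[0,0,0],[0,0,0],[0,0,0],[0,0,0.01],[0,0,0.05],[0,0,0.12],[0,0,0.2],[0,0,0.28],[0,0,0.28]],"spin":[0,0,0,0,0,0,0,0,0,0]}' 60
python3 - <<'E'
from h import *
grab('wrist','zf')
E
python3 -m handwheel '{"gripper":[0,0,0,0,0,0,0,0,0,0,0,0],"travel":[[0,-0.08,0.05],[-0.05,-0.18,0.1],[-0.1,-0.28,0.1],[-0.15,-0.38,0.1],[-0.2,-0.48,0.1],[-0.25,-0.58,0.1],[-0.3,-0.68,0.1],[-0.35,-0.78,0.1],[-0.38,-0.88,0.1],[-0.4,-0.95,0.1],[-0.4,-0.95,0.1],[-0.4,-0.95,0.1]],"spin":[0,0,0,0,0,0,0,0,0,0,0,0]}' 60
python3 - <<'E'
from h import *
grab('side','end_s');grab('top','end_t')
E
```

```text
t: 68.3
eef_pos: [0.6006, -0.0452, 0.2169]
ee_rot: [-1.459, 1.56, 0.067]
force: [1.0, -1.1, -0.1]
width: 0.0395
t: 69.55
eef_pos: [0.3949, -0.5236, 0.2579]
ee_rot: [1.173, 1.568, 2.694]
force: [-0.4, 1.1, 0.1]
width: 0.0442
```

View pics/zf.png

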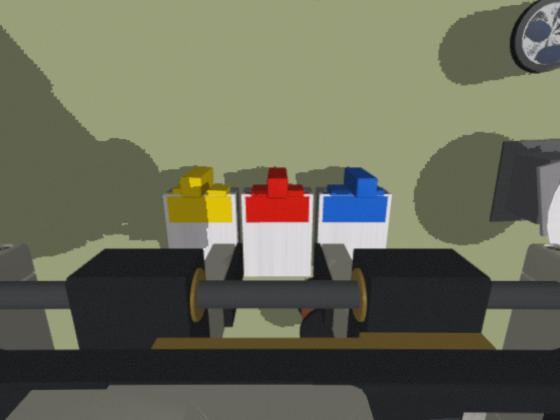

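View pics/end_s.png

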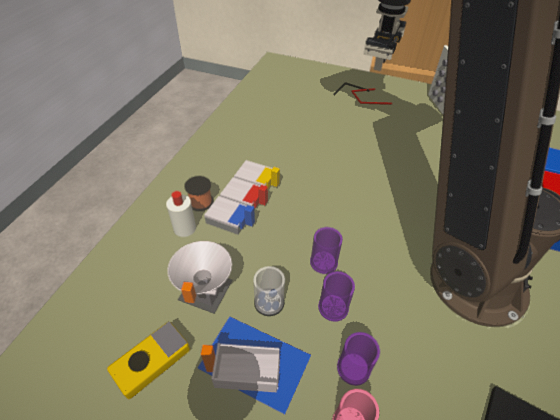

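View pics/end_t.png

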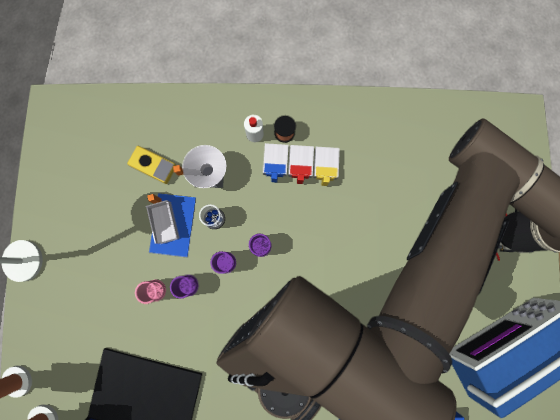

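```bash
python3 - <<'E'
from fit import *
T=grab('top');D=grab('side')
a=np.linspace(0,2*np.pi,72);disc=[np.c_[.07*np.cos(a),.07*np.sin(a),0*a+.086]]
h=cv2.cvtColor(T['pixels'],cv2.COLOR_BGR2HSV);m=((h[...,1]<40)&(h[...,2]>100)).astype(np.uint8)
k=np.zeros_like(m);cv2.circle(k,(205,167),32,1,-1);m=cv2.morphologyEx(m&k,cv2.MORPH_CLOSE,cv2.getStructuringElement(2,(15,15)))
n,l,s,cc=cv2.connectedComponentsWithStats(m);i=1+np.argmax(s[1:,4])
print('funnel (start .6148,.2605)',np.round(fit([(T,(l==i).astype(np.uint8))],disc,(.612,.26,0),.014,yawfix=0),4))
for n,f in(('top',T),('side',D)):
    o=cv2.imread('pics/%s0.png'%n)
    for lab in('meter','bottle','coil'):
        r=spotter.spot_in(n,lab)
        if r: print(n,lab,np.round(r[0]['rect'],0),round(r[0]['conf'],2))
    reg=dict(top={'meter':(125,143,172,184),'bottle':(243,115,265,141),'coil':(272,114,297,142)},side={'meter':(105,320,192,398),'bottle':(165,188,196,238),'coil':(184,176,215,210)})[n]
    for q,(x0,y0,x1,y1) in reg.items(): print(n,q,'mean abs diff',np.abs(o[y0:y1,x0:x1].astype(int)-f['pixels'][y0:y1,x0:x1]).mean().round(1))
cv2.imwrite('pics/e1.png',np.hstack([cv2.resize(D['pixels'][150:240,195:295],(400,360),interpolation=cv2.INTER_CUBIC),cv2.resize(T['pixels'][135:190,255:345],(400,360),interpolation=cv2.INTER_CUBIC)]))
cv2.imwrite('pics/e2.png',np.hstack([cv2.resize(D['pixels'][240:400,150:320],(400,376),interpolation=cv2.INTER_CUBIC),cv2.resize(T['pixels'][140:260,140:240],(330,376),interpolation=cv2.INTER_CUBIC)]))
E
```

```text
funnel (start .6148,.2605) [0.6152 0.2606 0.     0.0306]
top meter [129. 146. 175. 183.] 0.62
top bottle [245. 113. 262. 144.] 0.96
top meter mean abs diff 4.9
top bottle mean abs diff 4.7
top coil mean abs diff 2.6
side meter [108. 322. 191. 396.] 0.57
side bottle [164. 192. 198. 236.] 0.91
side coil [184. 178. 210. 213.] 0.84
side meter mean abs diff 2.1
side bottle mean abs diff 2.4
side coil mean abs diff 2.0
```

View pics/e1.png

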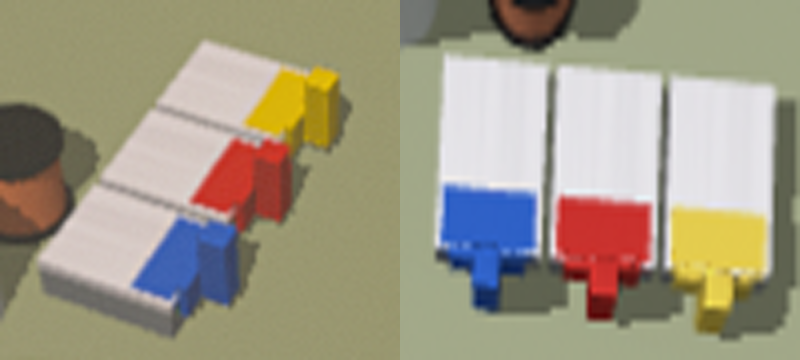

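View pics/e2.png

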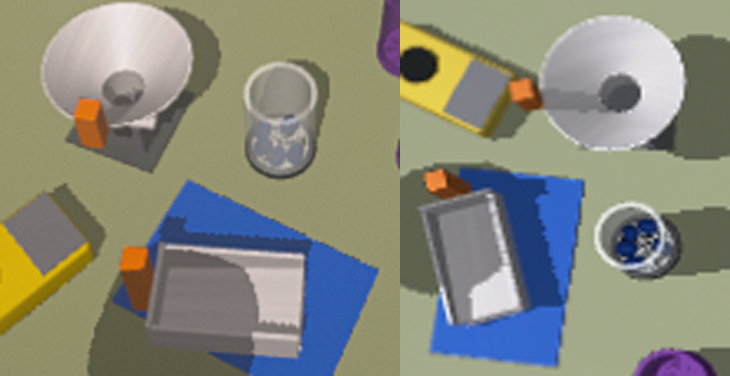

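```bash
python3 - <<'E'
import cv2
a=cv2.imread('pics/zf.png')
cv2.imwrite('pics/zg.png',cv2.resize(a[160:235,155:400],(784,240),interpolation=cv2.INTER_CUBIC))
E
```

```text
(no output)
```

View pics/zg.png

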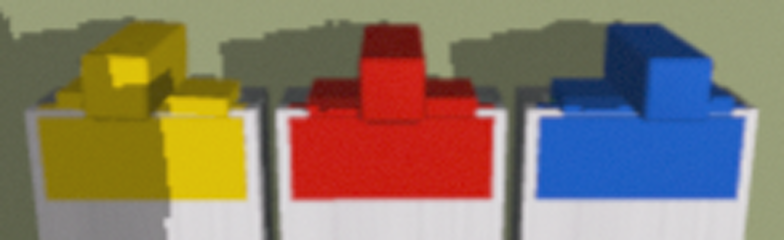

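```bash
python3 -c "
from h import *
s=arm.get_state();print(s['t'],s['force'].round(1));print(arm.job_done())"
```

```text
70.05 [ 0.1  0.3 -0.3]
the job is handed in; nothing more can be done
None
```

I handed the job in at about 70 s, and my last pictures show everything in place.

**What I did:**
- I moved the scoop 40 mm aside on its mat so the gripper would clear the funnel.
- I put the funnel on the jar and tipped the scoop over it by easing the grip until the scoop pivoted. All 5 cores (the full load) went into the jar.
- I levelled the scoop on the bench, put it back on the mat, and returned the funnel to its stand.
- I pushed the blue, yellow and red modules into their bays until the panels met the bay faces at about 8–10 N.

**What went wrong:**
- **Red module knocked:** it was shifted a few centimetres early on while the robot was elsewhere. I measured its position again before gripping it.
- **Red module twisted in the grip:** its board hit the yellow module's post as I carried it past, turning it about 30°. I set it down, gripped it again and inserted it cleanly. The yellow module looked unmoved.

**Last checks:**
- **Cores:** 5 are in the jar by count in a picture taken through the glass during the job, and the final view shows them there.
- **Funnel:** it is within about 1 mm of where it started.
- **Scoop:** it is level on the mat, roughly 20 mm off centre. I worked that out from where I released it rather than measuring it again.
- **Modules:** all three panels are flush and straight by eye. I did not fit their positions numerically.
- **Meter, bottle and coil:** these look the same as at the start in both fixed cameras, though the detector did not report the coil in the last top view.

Camera estimates of the bay positions differed by about 2 mm, so I averaged them. No side force built up during any insertion.

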